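Set a microscope stage clip to a feeler blade

TASK

The stage clip nearer to you on the stereo microscope stands too high to hold our 5 mm coupons. Slide the 5 mm feeler blade flat on the stage crosswise under the bend of that clip until its tip stands well clear on the far side, let go of it, and gently press the clip's knurled head down until the clip just nips the blade. Then draw the blade slowly straight back out, feeling for a light drag, and lay it flat on its mat again, without disturbing the bottle, the dust cap or the screwdriver.

Things in the scene. Friction and masses are not known exactly. Their poses are not given: they have to be found in the camera images.
- feeler_grip (a point): Centre of the loose feeler's black handle: 56 mm long (x), 14 wide (y), 22 high. From its +x end comes a stiff flat steel blade 13 mm wide, 5 mm thick, round tip 100 mm along +x from this point; handle ends 28 mm along -x. Blade and handle share one flat underside, 11 mm below this point. About 70 g. Axes are the feeler's, z up when it lies flat.
- feeler_tip (a point): The end of the feeler blade, at its underside (the blade is 5 mm thick above this point). Same axes as the feeler.
- mat: Thin grey rubber mat fixed on the bench, 180 mm (its x) by 100 mm (y), 3 mm thick, where the feeler lies at first and goes back to. Origin at the centre of its underside.
- scope: Fixed stereo microscope. Origin: centre of the round black stage plate (95 mm wide, flush with the white base), but at bench level; z up, +y to its pillar, -x its side nearer the robot. The base is a slab 28 mm thick, x -105..105, y -105..205 mm; its top is the stage. Pillar 32 mm thick at (0, 160). Focus carriage, arm and knobs are over 155 mm above the stage, nearest knob 48 mm across at (-54, 148).
- ring_light (a point): Centre of the underside of the black ring light (106 mm across, 90 mm above the stage) with barrel and head above it, at x 36, y 4 mm in the microscope's frame (the head is swung aside). A hand or tool held straight down over the clip's head strikes it: lean the tool back towards the microscope's -x side by 25 to 45 degrees and come in along the tool's own axis. Axes like the microscope's.
- clip_head (a point): Centre of the flat top of the knurled head (16 mm across, 8 mm high) of the near clip's post, at x -34, y 36 mm in the microscope's frame, 22 mm higher than the clip's bend. Axes like the microscope's. Pressed straight down it moves, against a friction of about 5 N, and stays where it is left.
- clip_bend (a point): Underside of the near clip's leaf at its bend, its lowest point, at x -34, y -26 mm in the microscope's frame; its height over the stage is the gap. The leaf, a 9 mm wide steel strip along y, runs from the post (62 mm away, 10 mm higher) to this bend, then turns up for 8 mm. It springs up at the bend with about 0.8 N per mm. The like clip on the far side lies right down: leave it.
- clip_leaf: The leaf of the near clip. Origin on the post's axis, where the leaf is held, 10 mm higher than the bend and 62 mm from it. Axes like the microscope's. Friction of leaf and stage on the blade is about 0.6 each: nipped with 2 N (2.5 mm of spring) the blade drags with about 2.5 N more than when slid free, of which it needs 0.5 to 2 N.
- stage_mark (a point): Point on the stage surface (28 mm above the bench) right under the bend of the near clip. Axes like the microscope's: the feeler goes in along +x through here and is drawn out along -x.
- clip_post (a joint): How far the near clip's post is pressed down, in m: 0 fully up, 0.015 fully home (leaf on the stage, far too tight for the blade). With no blade in it the gap under the bend is 0.015 minus this value: 9 to 13 mm at the start. The leaf first touches a 5 mm blade at 0.010.
- bottle: Bystander: amber bottle 48 mm across, 120 mm high, loose on the bench; origin at the centre of its underside.
- dust_cap: Bystander: black eyepiece cap 38 mm across, 18 mm high, loose on the far front corner of the microscope's base; origin at its underside.
- screwdriver: Bystander: screwdriver 150 mm long, loose on the bench beyond the pillar's side of the microscope (to the robot's left).
- coupon_tray: Bystander, fixed: grey two-part tray 170 by 100 mm, 18 mm high, holding metal coupons; origin at the centre of its underside.
Mind the look-alikes: they are no part of the job. Of the things that look like the mat, take the one that is farthest to the robot's right at the start. What is shaped like the part that bears feeler_grip but green is not meant.

How it is judged:
On the way, in this order (a step that is already met when the one before it is completed fails the run):
1. the blade lies flat on the stage under the clip's bend, its tip at least 10 mm past the bend's middle (x of feeler_tip in the frame of stage_mark above 0.01 m and distance between feeler_tip and stage_mark below 0.05 m and z of feeler_tip in the frame of stage_mark below 0.003 m and y of feeler_tip in the frame of stage_mark between -0.01 and 0.01 m and contact force between the fingers and feeler below 0.1 N), for 0.2 s.
2. the post is pressed down so that the leaf nips the blade lying under it (contact force between clip_leaf and feeler above 0.2 N and value of joint clip_post above 0.0103 m and x of feeler_tip in the frame of stage_mark above 0.01 m), for 0.2 s.
3. the held blade is drawn back with the leaf dragging on it (contact force between clip_leaf and feeler above 0.2 N and contact force between the fingers and feeler above 0.5 N and x of feeler_tip in the frame of stage_mark below 0.009 m), for 0.06 s.
At the end, for the whole second after the job is handed in: The near clip is left with a gap of 1 to 4.7 mm under its bend (post pressed down 10.3 to 14 mm), so that it grips a 5 mm coupon lightly; the feeler lies flat, let go and at rest on its mat, handle centre over the mat and tip not more than 10 mm beyond its edge (value of joint clip_post between 0.0103 and 0.014 m and x of feeler_grip in the frame of mat between -0.09 and 0.09 m and y of feeler_grip in the frame of mat between -0.05 and 0.05 m and x of feeler_tip in the frame of mat between -0.1 and 0.1 m and y of feeler_tip in the frame of mat between -0.055 and 0.055 m and height (world z) of feeler_grip below 0.017 m and angle between feeler_grip's own z axis and vertical below 0.1 rad and linear speed of feeler below 0.02 m/s); the robot touches nothing.
It fails at once if the bottle is moved or tipped (distance of bottle from where it was at the start of the episode above 0.02 m or angle between bottle's own z axis and vertical above 0.3 rad).
It fails at once if the dust cap is moved (distance of dust_cap from where it was at the start of the episode above 0.02 m).
It fails at once if the screwdriver is moved (distance of screwdriver from where it was at the start of the episode above 0.03 m).
It also fails if it takes over 72 s, if anything falls off the work surface, if the arm or the gripper's body presses on something with over 40 N, if the wrist force passes 120 N, or if a joint passes its speed limit or range.

ROBOT

A 7-joint arm with a two-finger parallel gripper is mounted at the origin on the work surface. World frame = base frame: x ahead of the robot, y to its left, z up, the work surface at z = 0. Lengths are in m, angles in rad, forces in N, time in s.
With the tool pointing down it reaches from about 0.425 to 0.925 m from the base axis. Payload 6.8 kg.
Tool frame: the origin (TCP) lies at the very end of the fingers, on their centre line; the grasp point (between the pads) lies 19 mm behind it; z points along the fingers, y is the direction in which the jaws open and shut (so a half turn about z gives the same grasp; the last joint's range is limited). The gripper opens to 85 mm and grips with 20 to 120 N. Pads are 22 mm wide; open, the fingers measure 114 mm over their backs; the gripper's body (76 mm by 85 mm) begins 54 mm behind the grasp point. The pads swing forward as they close: fully open they stand 13 mm farther back than shut.
Start: joints at [-1.286, 0.477, 0.022, 1.555, -0.011, 1.109, -0.083], TCP at [0.258, 0.624, 0.209] pointing down, gripper open.
Joint ranges: [-2.96, 2.96], [-0.34, 2.1], [-1.41, 1.46], [0.24, 2.44], [-1.37, 4.51], [0.17, 1.92], [-2.96, 2.96]. Speed limits (rad/s): [2.39, 2.39, 3.14, 3.14, 3.14, 3.14, 3.14].

INTERFACE

Orientations are given as a rotation vector (axis times angle).
In Python, from bench import monitor, viewer, job gives the robot as it stands. The module is installed in compiled form; this text tells all that it offers.
- The arm moves only by the tool drive_tool, never from a script. Its argument "commands" is a list of rows, each an object with "linear": the shift along the tool's x, y, z in m, a list of three; "dr": the turn, a rotation vector about the tool's x, y, z in degrees, a list of three; "jaw": the closure, from 0 (fully open) to 1 (shut). A call has 1 to 8 rows; each row shifts and turns the pose as measured when the row begins, along the tool's axes as they then stand; what a row does not reach is not made up. A row lasts 1/8 s, in which the tool goes at most 62.5 mm and 10.7 degrees, less where a joint would pass 70% of its speed; a pose out of reach is approached as far as the arm can. A call is refused whole if a number of a shift passes 0.0625 or a number of a turn 10.7, either way. A call with a gripper value outside its range is refused whole. The fingers move at their own pace and stop on an object; "force" is the grip in N (left out, the last holds). Time passes only in rows, so rows that do not move let the fingers close. It gives the time, the measured TCP pose, the force and the opening at its end, in the units of the state.
- monitor.get_obs(): the state, without advancing time (a new reading comes with each control period).
- viewer.grab_frame(name): name is "side" or "top"; returns the picture (400x640x3 uint8, red, green, blue); there is no depth.
- viewer.calibration(name): a dict with "K" (3x3 intrinsics, pixels), "R" (3x3) and "t" (3): a world point X has camera coordinates R X + t. Camera axes: x right, y down, z forward; pixel columns grow to the right and rows downward; lengths in m; the calibration is good to about 2 mm. A picture is of the moment at which its call begins. calibration takes no time and is no camera call.
- job.hand_in(): hands the job in, once; it reports no verdict.
The state is a dict: "clock": time; "joints": joint angles; "qvel": joint speeds; "tau": joint torques, N m; "tcp_pos": TCP position; "orientation": TCP orientation; "contact_force": force on the tool from outside, world axes, zero at the start; "moment": the same for the moment, N m; "grip_width": finger opening in m.
Only numpy, scipy, OpenCV 4.12 (cv2) and the standard library are available. Lean on these libraries where they do the work, as an engineer would, in place of code of your own. Each camera call takes 0.05 s, during which the arm holds its last target.

## Working session

There is one attempt and no reset: what is moved stays moved. The work goes in short steps, Python scripts to look and compute and a tool call to move; the robot and the scene stay as the last step left them, time stands still between calls to the robot, and variables do not carry over. Pictures are saved under pics/ and viewed, and the job is handed in when it is done.

Besides the shell and the picture viewer there is one more tool, called after ">>>" by a JSON object that holds its "name" and its "arguments", one argument or row to a line. drive_tool: Moves the arm, as the interface text tells. Its arguments: {"type":"object","properties":{"commands":{"type":"array"},"force":{"type":"number"}},"required":["commands"]}

```bash
mkdir -p pics; ls; python3 - <<'E'
from bench import monitor, viewer, job
import cv2
for n in ("side","top"):
    im=viewer.grab_frame(n); cv2.imwrite(f"pics/{n}0.png",im[:,:,::-1])
    c=viewer.calibration(n); print(n,c)
print(monitor.get_obs())
E
```

```text
pics
side {'K': array([[481.28741267,   0.        , 323.1827772 ],
       [  0.        , 481.28741267, 199.39345091],
       [  0.        ,   0.        ,   1.        ]]), 'R': array([[ 0.83053886, -0.55670316,  0.01693502],
       [-0.38757924, -0.59952663, -0.70025007],
       [ 0.39998442,  0.57502123, -0.71369675]]), 't': array([-0.49752438,  0.25576505,  1.23798503])}
top {'K': array([[454.77982527,   0.        , 320.00512361],
       [  0.        , 454.77982527, 202.00140529],
       [  0.        ,   0.        ,   1.        ]]), 'R': array([[ 0.02317   , -0.9996062 , -0.01583011],
       [-0.99788834, -0.0221633 , -0.0610545 ],
       [ 0.06067961,  0.01721132, -0.9980089 ]]), 't': array([-0.04521074,  0.57567857,  1.35347778])}
{'clock': 0.1, 'joints': array([-1.28610269,  0.47772136,  0.02234416,  1.55633403, -0.01151112,
        1.10929942, -0.08311034]), 'qvel': array([-0.00022243, -0.00218249,  0.00044374, -0.00146977,  0.00142644,
       -0.00130059, -0.00015036]), 'tau': array([ 5.60234228e-03, -5.97758675e+01,  1.61443267e+00, -2.81955296e+01,
        1.29064615e-02,  4.91470055e-03, -9.41168253e-06]), 'tcp_pos': array([0.25816495, 0.62307162, 0.2084282 ]), 'orientation': array([-6.12993148e-01, -3.08099219e+00,  2.54522653e-03]), 'contact_force': array([0.0767859 , 0.52767801, 0.37304976]), 'moment': array([-0.04026479, -0.02051409, -0.03792711]), 'grip_width': 0.08564157657738276}
```

```bash
cat > h.py <<'E'
import numpy as np, cv2
from scipy.spatial.transform import Rotation as Ro
from bench import viewer
C={n:viewer.calibration(n) for n in("side","top")}
def proj(n,X):
    X=np.atleast_2d(X).astype(float);c=C[n];p=(X@c["R"].T+c["t"])@c["K"].T
    return p[:,:2]/p[:,2:]
def unproj(n,uv,z):
    c=C[n];uv=np.atleast_2d(uv).astype(float)
    d=np.c_[uv,np.ones(len(uv))]@np.linalg.inv(c["K"]).T@c["R"]
    o=-c["R"].T@c["t"]; s=(z-o[2])/d[:,2]
    return o+d*s[:,None]
def crop(src,x0,y0,w,h,k,out,pts=None,lines=None):
    im=cv2.imread(src)[y0:y0+h,x0:x0+w]
    im=cv2.resize(im,None,fx=k,fy=k,interpolation=cv2.INTER_CUBIC)
    f=lambda p:tuple(int(round(v)) for v in ((p[0]-x0+.5)*k,(p[1]-y0+.5)*k))
    for p in (pts if pts is not None else []): cv2.circle(im,f(p),2,(0,0,255),-1)
    for a,b in (lines if lines is not None else []): cv2.line(im,f(a),f(b),(0,0,255),1)
    cv2.imwrite(out,im)
E
python3 - <<'E'
from h import *
crop("pics/top0.png",190,130,145,105,5,"pics/c1.png")
crop("pics/top0.png",365,220,60,80,7,"pics/c2.png")
crop("pics/side0.png",255,130,120,95,6,"pics/c3.png")
crop("pics/side0.png",275,260,90,75,7,"pics/c4.png")
E
python3 - <<'E'
from h import *
from scipy.optimize import least_squares
def P(x,y,a,L): 
    L=np.array(L,float);c,s=np.cos(a),np.sin(a)
    return np.c_[x+c*L[:,0]-s*L[:,1],y+s*L[:,0]+c*L[:,1],L[:,2]]
def oc(p,k,x0,y0): return np.array(p,float)/k-.5+[x0,y0]
def fit(obs,init):
    def r(q): return np.concatenate([(proj(n,P(*q,L))-uv).ravel() for n,L,uv in obs])
    s=least_squares(r,init,loss="soft_l1"); return s.x,r(s.x).reshape(-1,2).round(2)
t=lambda p:oc(p,5,190,130); sd=lambda p:oc(p,6,255,130)
top=[(.105,-.105,.028),(-.105,-.105,.028),(-.105,.205,.028)]
obs=[("top",top,t([(682,144),(621,489),(112,399)])),("side",top,sd([(646,400),(270,545),(48,152)])),
 ("side",[(0,0,.028)],sd([(376,328)]))]
q,r=fit(obs,[.75,.1,0.]);print("scope",q,r.tolist())
for o in ([obs[0]],obs[1:]): print(fit(o,q)[0])
m=lambda p:oc(p,7,365,220); ms=lambda p:oc(p,7,275,260)
# mat corners: far-left, far-right, near-right, near-left ; x along long
mc=[(.09,.05,.003),(.09,-.05,.003),(-.09,-.05,.003),(-.09,.05,.003)]
mo=[("top",mc,m([(50,110),(276,56),(379,465),(149,518)])),("side",mc,ms([(372,44),(569,192),(240,513),(38,344)]))]
mq,r=fit(mo,[.5,-.25,.2]);print("mat",mq,r.tolist())
for o in ([mo[0]],[mo[1]]): print(fit(o,mq)[0])
z=.003
fo=[("top",[(.1,0,z+.005),(.028,0,z+.022),(-.028,0,z+.022)],m([(216,128),(241,303),(257,434)])),
    ("side",[(.1,0,z+.004)],ms([(461,182)]))]
fq,r=fit(fo,[.5,-.25,.1]);print("feeler",fq,r.tolist())
np.savez("fit.npz",scope=q,mat=mq,feeler=fq)
print("clip head", P(*q,[(-.034,.036,.028),(-.034,-.026,.028)]))
# overlays
def seg(n,q,L,close=True):
    p=proj(n,P(*q,L)); return [(p[i],p[(i+1)%len(p)]) for i in range(len(p) if close else len(p)-1)]
disc=[(.0475*np.cos(a),.0475*np.sin(a),.028) for a in np.linspace(0,6.28,40)]
sl=[(-.105,-.105,.028),(.105,-.105,.028),(.105,.205,.028),(-.105,.205,.028)]
for n,f,a in(("top","pics/o1.png",(190,130,145,105,5)),("side","pics/o3.png",(255,130,120,95,6))):
    L=seg(n,q,sl)+seg(n,q,disc)
    g=.011
    lf=[(-.0385,-.026,.028+g),(-.0295,-.026,.028+g),(-.0295,.036,.038+g),(-.0385,.036,.038+g)]
    hd=[(-.034+.008*np.cos(b),.036+.008*np.sin(b),.028+g+.022) for b in np.linspace(0,6.28,16)]
    crop(f"pics/{n}0.png",*a,f,lines=L+seg(n,q,lf)+seg(n,q,hd))
bl=[(.028,.0065,z+.005),(.1,.0065,z+.005),(.1,-.0065,z+.005),(.028,-.0065,z+.005)]
hd=[(.028,.007,z+.022),(-.028,.007,z+.022),(-.028,-.007,z+.022),(.028,-.007,z+.022)]
for n,f,a in(("top","pics/o2.png",(365,220,60,80,7)),("side","pics/o4.png",(275,260,90,75,7))):
    crop(f"pics/{n}0.png",*a,f,lines=seg(n,mq,mc)+seg(n,fq,bl)+seg(n,fq,hd))
ims=[cv2.imread(f"pics/o{i}.png") for i in(1,3,2,4)]
a=cv2.imread("pics/o2.png");b=cv2.imread("pics/o4.png");h=max(a.shape[0],b.shape[0])
pad=lambda i:cv2.copyMakeBorder(i,0,h-i.shape[0],0,0,cv2.BORDER_CONSTANT)
o=np.hstack([pad(a),pad(b)]);cv2.imwrite("pics/o24.png",cv2.resize(o,(800,int(o.shape[0]*800/o.shape[1]))))
E
```

```text
scope [ 0.62079064  0.07108337 -0.14895144] [[0.45, -0.36], [0.65, -0.46], [0.64, -0.18], [-0.21, 0.07], [-0.6, -3.13], [-0.42, -0.31], [-0.7, 0.2]]
[ 0.61973765  0.07271626 -0.15118035]
[ 0.62102595  0.06879005 -0.14502742]
mat [ 0.40694964 -0.2632527   0.25120222] [[0.66, -0.48], [0.57, -0.24], [0.11, -0.16], [0.51, -0.19], [-0.91, 0.2], [-0.71, -0.22], [-0.16, -0.38], [-0.12, -0.29]]
[ 0.4061104  -0.26187881  0.25604899]
[ 0.40761453 -0.26444785  0.24550616]
feeler [ 0.37417607 -0.27432891  0.10020656] [[0.97, 0.2], [0.39, -0.41], [-0.23, -0.12], [-0.83, -0.59]]
clip head [[0.59250956 0.11173039 0.028     ]
 [0.58330868 0.0504169  0.028     ]]
```

```bash
cat >> h.py <<'E'
from bench import monitor
def Rdown(yaw,tilt=0.):
    c,s=np.cos(yaw),np.sin(yaw)
    R=np.array([[c,s,0],[s,-c,0],[0,0,-1.]])
    return R@Ro.from_euler('y',tilt,degrees=True).as_matrix()
def state():
    o=monitor.get_obs(); return np.array(o["tcp_pos"]),Ro.from_rotvec(o["orientation"]).as_matrix(),o
def rows(wps):
    """wps list of (pos,R): print tool-frame rows, chaining on the rounded values"""
    p,R,o=state(); print("t",round(o["clock"],2),"p",p.round(4),"yaw",round(np.arctan2(R[1,0],R[0,0]),4),"zax",R[:,2].round(3))
    for q,Q in wps:
        l=(R.T@(q-p)).round(4); d=np.degrees(Ro.from_matrix(R.T@Q).as_rotvec()).round(1)
        bad=" !!" if np.linalg.norm(l)>.0625 or np.linalg.norm(d)>10.7 else ""
        print('{"linear":%s,"dr":%s}'%(l.tolist(),d.tolist()),bad)
        p=p+R@l; R=R@Ro.from_rotvec(np.radians(d)).as_matrix()
def line(q,yaw,tilt=0,n=None,first=8,vmax=.055):
    """straight line from the present pose to target"""
    p,R,o=state(); Q=Rdown(yaw,tilt); dv=Ro.from_matrix(R.T@Q).as_rotvec(); q=np.array(q)
    m=max(np.linalg.norm(q-p)/vmax,np.degrees(np.linalg.norm(dv))/9.5); n=n or int(np.ceil(max(m,1)))
    print("rows",n)
    rows([(p+(q-p)*k/n,R@Ro.from_rotvec(dv*k/n).as_matrix()) for k in range(1,min(n,first)+1)])
E
cat > arc.py <<'E'
from h import *
p,R,o=state(); az=np.arctan2(p[1],p[0]); r=np.hypot(*p[:2]); y=np.arctan2(R[1,0],R[0,0])
W=[]
az1,y1=-.633,.10
n=int(np.ceil(max((az-az1)/.105,abs(y-y1)/np.radians(9.5)))); print("n",n)
for k in range(1,n+1):
    s=k/n; a=az+(az1-az)*s; rr=max(.455,r-.04*k); yy=y+(y1-y)*s
    W.append((np.array([rr*np.cos(a),rr*np.sin(a),p[2]]),Rdown(yy)))
rows(W[:8])
E
python3 arc.py; python3 -c "
from h import *
print(unproj('top',[211,271],.06),unproj('side',[215,172],.05), unproj('top',[205,160],.2))"
```

```text
n 18
t 0.1 p [0.2582 0.6231 0.2084] yaw 2.7488 zax [-0.001 -0.002 -1.   ]
{"linear":[-0.0637, -0.0432, 0.0001],"dr":[-0.1, 0.0, 8.4]}  !!
{"linear":[-0.0616, -0.0402, -0.0],"dr":[0.0, 0.0, 8.5]}  !!
{"linear":[-0.0595, -0.0374, -0.0],"dr":[0.0, 0.0, 8.4]}  !!
{"linear":[-0.0571, -0.035, -0.0],"dr":[0.0, 0.0, 8.4]}  !!
{"linear":[-0.0547, -0.0329, -0.0],"dr":[0.0, 0.0, 8.5]}  !!
{"linear":[-0.0495, -0.0106, -0.0],"dr":[0.0, 0.0, 8.4]} 
{"linear":[-0.0445, 0.0104, 0.0],"dr":[0.0, 0.0, 8.4]} 
{"linear":[-0.044, 0.0125, 0.0],"dr":[0.0, 0.0, 8.5]} 
[[0.36624268 0.27897203 0.06      ]] [[0.37180178 0.2709001  0.05      ]] [[0.66963616 0.27049107 0.2       ]]
```

>>> {"name": "drive_tool", "arguments": {
  "commands": [
    {"linear": [-0.05,-0.035,0],"dr": [0,0,8]},
    {"linear": [-0.05,-0.035,0],"dr": [0,0,8]},
    {"linear": [-0.05,-0.035,0],"dr": [0,0,8]},
    {"linear": [-0.05,-0.033,0],"dr": [0,0,8]},
    {"linear": [-0.05,-0.03,0],"dr": [0,0,8]}
  ],
  "force": 40
}}

```text
invalid input
```

```bash
python3 arc.py
```

```text
n 18
t 0.1 p [0.2582 0.6231 0.2084] yaw 2.7488 zax [-0.001 -0.002 -1.   ]
{"linear":[-0.0637, -0.0432, 0.0001],"dr":[-0.1, 0.0, 8.4]}  !!
{"linear":[-0.0616, -0.0402, -0.0],"dr":[0.0, 0.0, 8.5]}  !!
{"linear":[-0.0595, -0.0374, -0.0],"dr":[0.0, 0.0, 8.4]}  !!
{"linear":[-0.0571, -0.035, -0.0],"dr":[0.0, 0.0, 8.4]}  !!
{"linear":[-0.0547, -0.0329, -0.0],"dr":[0.0, 0.0, 8.5]}  !!
{"linear":[-0.0495, -0.0106, -0.0],"dr":[0.0, 0.0, 8.4]} 
{"linear":[-0.0445, 0.0104, 0.0],"dr":[0.0, 0.0, 8.4]} 
{"linear":[-0.044, 0.0125, 0.0],"dr":[0.0, 0.0, 8.5]}
```

>>> {"name": "drive_tool", "arguments": {
  "commands": [
    {"linear": [-0.05,-0.035,0],"dr": [0,0,8],"jaw": 0},
    {"linear": [-0.05,-0.035,0],"dr": [0,0,8],"jaw": 0},
    {"linear": [-0.05,-0.035,0],"dr": [0,0,8],"jaw": 0},
    {"linear": [-0.05,-0.033,0],"dr": [0,0,8],"jaw": 0},
    {"linear": [-0.05,-0.03,0],"dr": [0,0,8],"jaw": 0}
  ],
  "force": 40
}}

```text
clock: 0.72
tcp_pos: [0.3469, 0.3358, 0.2057]
orientation: [-1.65, -2.672, 0.005]
contact_force: [1.0, 0.2, 1.0]
grip_width: 0.0851
```

```bash
python3 arc.py
```

```text
n 14
t 0.72 p [0.3469 0.3358 0.2057] yaw 2.0352 zax [-0.003 -0.002 -1.   ]
{"linear":[-0.0524, -0.015, 0.0001],"dr":[-0.2, 0.1, 7.9]} 
{"linear":[-0.0436, 0.0131, -0.0],"dr":[-0.0, -0.0, 7.9]} 
{"linear":[-0.0431, 0.0148, -0.0001],"dr":[-0.0, -0.0, 8.0]} 
{"linear":[-0.0425, 0.0164, -0.0],"dr":[-0.0, -0.0, 7.9]} 
{"linear":[-0.0418, 0.0181, -0.0001],"dr":[-0.0, -0.0, 7.9]} 
{"linear":[-0.0411, 0.0196, 0.0],"dr":[-0.0, -0.0, 7.9]} 
{"linear":[-0.0404, 0.0212, -0.0],"dr":[-0.0, -0.0, 7.9]} 
{"linear":[-0.0395, 0.0226, -0.0001],"dr":[-0.0, -0.0, 8.0]}
```

>>> {"name": "drive_tool", "arguments": {
  "commands": [
    {"linear": [-0.0525,-0.015,0],"dr": [0,0,9],"jaw": 0},
    {"linear": [-0.044,0.013,0],"dr": [0,0,8],"jaw": 0},
    {"linear": [-0.043,0.015,0],"dr": [0,0,8],"jaw": 0},
    {"linear": [-0.043,0.016,0],"dr": [0,0,8],"jaw": 0},
    {"linear": [-0.042,0.018,0],"dr": [0,0,8],"jaw": 0},
    {"linear": [-0.041,0.02,0],"dr": [0,0,8],"jaw": 0},
    {"linear": [-0.04,0.021,0],"dr": [0,0,8],"jaw": 0},
    {"linear": [-0.04,0.023,0],"dr": [0,0,8],"jaw": 0}
  ]
}}

```text
clock: 1.72
tcp_pos: [0.4422, -0.0331, 0.2055]
orientation: [2.854, 1.313, -0.007]
contact_force: [0.3, 0.1, 0.9]
grip_width: 0.0853
```

```bash
python3 arc.py; python3 -c "
from h import *
line([.375,-.275,.12],.10)"
```

```text
n 6
t 1.73 p [ 0.4422 -0.0331  0.2055] yaw 0.8621 zax [-0.004 -0.002 -1.   ]
{"linear":[-0.0284, 0.0328, 0.0001],"dr":[-0.1, 0.2, 7.3]} 
{"linear":[-0.0344, 0.0246, 0.0],"dr":[0.0, 0.0, 7.3]} 
{"linear":[-0.0335, 0.0258, 0.0],"dr":[0.0, 0.0, 7.2]} 
{"linear":[-0.0327, 0.027, 0.0001],"dr":[0.0, 0.0, 7.3]} 
{"linear":[-0.0317, 0.028, 0.0],"dr":[0.0, 0.0, 7.3]} 
{"linear":[-0.0308, 0.0291, 0.0001],"dr":[0.0, 0.0, 7.3]} 
rows 5
t 1.73 p [ 0.4422 -0.0331  0.2055] yaw 0.8621 zax [-0.004 -0.002 -1.   ]
{"linear":[-0.0454, 0.0213, 0.0173],"dr":[0.0, 0.1, 8.7]} 
{"linear":[-0.0417, 0.028, 0.0171],"dr":[-0.0, 0.0, 8.8]} 
{"linear":[-0.037, 0.0339, 0.0172],"dr":[-0.0, 0.1, 8.7]} 
{"linear":[-0.0313, 0.0392, 0.0171],"dr":[-0.0, 0.0, 8.7]} 
{"linear":[-0.0251, 0.0435, 0.0172],"dr":[-0.0, 0.1, 8.8]}
```

>>> {"name": "drive_tool", "arguments": {
  "commands": [
    {"linear": [-0.0455,0.021,0.017],"dr": [0,0,9],"jaw": 0},
    {"linear": [-0.0415,0.028,0.017],"dr": [0,0,9],"jaw": 0},
    {"linear": [-0.037,0.034,0.017],"dr": [0,0,9],"jaw": 0},
    {"linear": [-0.031,0.039,0.017],"dr": [0,0,9],"jaw": 0},
    {"linear": [-0.025,0.0435,0.017],"dr": [0,0,8],"jaw": 0},
    {"linear": [0,0,0],"dr": [0,0,0],"jaw": 0}
  ]
}}

```text
clock: 2.48
tcp_pos: [0.3671, -0.2832, 0.1192]
orientation: [3.137, 0.098, -0.001]
contact_force: [0.7, 0.7, -0.5]
grip_width: 0.0855
```

```bash
python3 - <<'E'
from h import *
for n in("side","top"): cv2.imwrite(f"pics/{n}1.png",viewer.grab_frame(n)[:,:,::-1])
line([.375,-.275,.009],.10)
p,R,o=state()
pt=lambda n:proj(n,[p,p+R@[0,.043,0],p-R@[0,.043,0]])
print(pt("top"),pt("side"))
crop("pics/top1.png",360,220,80,90,6,"pics/d1.png",pts=pt("top"))
crop("pics/side1.png",265,220,110,110,6,"pics/d2.png",pts=pt("side"))
E
```

```text
rows 3
t 2.58 p [ 0.3694 -0.28    0.1197] yaw 0.0703 zax [ 0.001 -0.001 -1.   ]
{"linear":[0.002, -0.0016, 0.0369],"dr":[0.0, -0.0, -0.6]} 
{"linear":[0.0019, -0.0016, 0.0369],"dr":[0.1, -0.0, -0.5]} 
{"linear":[0.002, -0.0014, 0.0369],"dr":[-0.0, -0.0, -0.6]} 
[[407.70797903 276.85212223]
 [423.36348752 276.13793176]
 [392.06781797 277.56561257]] [[309.3098016  282.47475318]
 [320.39993404 294.79467429]
 [298.66792893 270.65279952]]
```

>>> {"name": "drive_tool", "arguments": {
  "commands": [
    {"linear": [0.002,-0.002,0.037],"dr": [0,0,-1],"jaw": 0},
    {"linear": [0.002,-0.001,0.037],"dr": [0,0,-0.5],"jaw": 0},
    {"linear": [0.002,-0.001,0.03],"dr": [0,0,-0.5],"jaw": 0.3},
    {"linear": [0,0,0],"dr": [0,0,0],"jaw": 0.3}
  ]
}}

```text
clock: 3.08
tcp_pos: [0.3817, -0.2692, 0.0148]
orientation: [-3.134, -0.192, -0.011]
contact_force: [0.2, -0.6, 0.7]
grip_width: 0.06
```

```bash
python3 - <<'E'
from h import *
line([.375,-.275,.007],.10)
E
```

```text
rows 1
t 3.08 p [ 0.3817 -0.2692  0.0148] yaw 0.1223 zax [ 0.007  0.002 -1.   ]
{"linear":[-0.0075, 0.005, 0.0077],"dr":[-0.1, -0.4, 1.3]}
```

>>> {"name": "drive_tool", "arguments": {
  "commands": [
    {"linear": [-0.006,0.005,0.004],"dr": [0,0,1],"jaw": 0.3},
    {"linear": [0,0,0],"dr": [0,0,0],"jaw": 0.3}
  ]
}}

```text
clock: 3.32
tcp_pos: [0.3779, -0.2747, 0.0126]
orientation: [-3.137, -0.167, -0.016]
contact_force: [0.0, 0.6, -0.1]
grip_width: 0.06
```

```bash
python3 - <<'E'
from h import *
line([.375,-.275,.007],.10)
print(state()[2]["qvel"].round(3))
E
```

```text
rows 1
t 3.33 p [ 0.3779 -0.2747  0.0126] yaw 0.1063 zax [ 0.01   0.001 -1.   ]
{"linear":[-0.003, -0.0001, 0.0055],"dr":[-0.0, -0.6, 0.4]} 
[-0.022 -0.019  0.001 -0.014  0.007  0.009 -0.008]
```

>>> {"name": "drive_tool", "arguments": {
  "commands": [
    {"linear": [-0.003,0,0.005],"dr": [0,-0.5,0],"jaw": 0.3},
    {"linear": [0,0,0.001],"dr": [0,0,0],"jaw": 1},
    {"linear": [0,0,0],"dr": [0,0,0],"jaw": 1},
    {"linear": [0,0,0],"dr": [0,0,0],"jaw": 1},
    {"linear": [0,0,0],"dr": [0,0,0],"jaw": 1}
  ],
  "force": 40
}}

```text
clock: 3.95
tcp_pos: [0.376, -0.2756, 0.0078]
orientation: [3.136, 0.167, 0.006]
contact_force: [-0.5, 1.0, 0.5]
grip_width: 0.0001
```

```bash
python3 - <<'E'
from h import *
line([.375,-.275,.007],.10)
for n in("side","top"): cv2.imwrite(f"pics/{n}2.png",viewer.grab_frame(n)[:,:,::-1])
crop("pics/side2.png",265,240,100,90,7,"pics/e2.png")
E
```

```text
rows 1
t 3.95 p [ 0.376  -0.2756  0.0078] yaw 0.1064 zax [ 0.004 -0.001 -1.   ]
{"linear":[-0.0009, -0.0007, 0.0008],"dr":[0.1, -0.2, 0.4]}
```

```bash
python3 - <<'E'
from h import *
p,R,o=state(); print(p,o["grip_width"],o["contact_force"])
for n in("top","side"): 
    print(proj(n,[p,p+R@[.1,0,0],p+R@[0,0,-.019]]))
crop("pics/top2.png",360,220,80,90,6,"pics/e1.png",pts=proj("top",[p,p+R@[.1,0,0]]))
crop("pics/side2.png",265,240,100,90,7,"pics/e2.png",pts=proj("side",[p,p+R@[.1,0,0],p+R@[0,.01,0]]))
E
```

```text
[ 0.37601735 -0.27553882  0.00778401] 0.00020688188688185508 [-0.01297172 -0.09651015  0.52926416]
[[399.64046891 270.72502542]
 [396.53667612 237.39923829]
 [400.65536951 271.32590692]]
[[310.72116571 305.43581535]
 [340.22560711 284.51147766]
 [310.6818662  301.34335109]]
```

```bash
python3 - <<'E'
from h import *
f=np.load("fit.npz");x,y,a=f["feeler"]
def T(L):
    L=np.array(L);c,s=np.cos(a),np.sin(a);return np.c_[x+c*L[:,0]-s*L[:,1],y+s*L[:,0]+c*L[:,1],L[:,2]]
def box(n,x0,x1,w,z0,z1):
    c=T([(X,Y,Z) for Z in(z0,z1) for X,Y in((x0,w),(x1,w),(x1,-w),(x0,-w))]);p=proj(n,c)
    return [(p[i],p[j]) for i,j in((0,1),(1,2),(2,3),(3,0),(4,5),(5,6),(6,7),(7,4),(0,4),(1,5),(2,6),(3,7))]
for n,A,k in(("top",(365,220,60,80),7),("side",(275,260,90,75),8)):
    crop(f"pics/{n}0.png",*A,k,f"pics/g_{n}.png",lines=box(n,-.028,.028,.007,.003,.025)+box(n,.028,.1,.0065,.003,.008))
E
python3 - <<'E'
from h import *
im=cv2.imread("pics/side2.png")
c=im[268:325,285:345]
c=cv2.resize(c,None,fx=10,fy=10,interpolation=cv2.INTER_LANCZOS4).astype(float)/255
c=np.clip(c**.55,0,1)*255
cv2.imwrite("pics/e3.png",c)
E
```

```text
[ WARN:0@0.489] global loadsave.cpp:1063 imwrite_ Unsupported depth image for selected encoder is fallbacked to CV_8U.
```

>>> {"name": "drive_tool", "arguments": {
  "commands": [
    {"linear": [0,0,-0.01],"dr": [0,0,0],"jaw": 1},
    {"linear": [0,0,-0.02],"dr": [0,0,0],"jaw": 1},
    {"linear": [0,0,-0.02],"dr": [0,0,0],"jaw": 1}
  ]
}}

```text
clock: 4.42
tcp_pos: [0.3746, -0.2753, 0.0592]
orientation: [-3.137, -0.166, -0.002]
contact_force: [0.2, -0.1, 0.5]
grip_width: 0.0002
```

```bash
python3 - <<'E'
from h import *
p,R,o=state(); print(p,o["grip_width"],o["contact_force"])
for n in("side","top"): cv2.imwrite(f"pics/{n}3.png",viewer.grab_frame(n)[:,:,::-1])
a=proj("side",[p,p+R@[.011,0,0],p-R@[.011,0,0]])
crop("pics/side3.png",265,235,100,90,7,"pics/e4.png",pts=a)
E
```

```text
[ 0.37463322 -0.27529012  0.05916423] 0.00020234446731541277 [ 0.15998695 -0.10590254  0.49891893]
```

>>> {"name": "drive_tool", "arguments": {
  "commands": [
    {"linear": [0,0,0.015],"dr": [0,0,0],"jaw": 1},
    {"linear": [0,0,0.01],"dr": [0,0,0],"jaw": 1},
    {"linear": [0,0,0],"dr": [0,0,0],"jaw": 1}
  ]
}}

```text
clock: 4.9
tcp_pos: [0.3754, -0.2751, 0.0323]
orientation: [3.137, 0.167, 0.004]
contact_force: [-1.1, -0.4, -1.0]
grip_width: 0.0003
```

>>> {"name": "drive_tool", "arguments": {
  "commands": [
    {"linear": [0,0,0.004],"dr": [0,0,0],"jaw": 1},
    {"linear": [0,0,0.003],"dr": [0,0,0],"jaw": 1}
  ]
}}

```text
clock: 5.15
tcp_pos: [0.3749, -0.2752, 0.0243]
orientation: [-3.137, -0.166, -0.003]
contact_force: [0.3, 0.6, 0.4]
grip_width: 0.0001
```

>>> {"name": "drive_tool", "arguments": {
  "commands": [
    {"linear": [0,0,0.003],"dr": [0,0,0],"jaw": 1},
    {"linear": [0,0,0.002],"dr": [0,0,0],"jaw": 1}
  ]
}}

```text
clock: 5.4
tcp_pos: [0.3749, -0.2753, 0.0189]
orientation: [3.137, 0.166, 0.003]
contact_force: [0.4, 0.4, 0.1]
grip_width: 0.0002
```

```bash
python3 - <<'E'
from h import *
p,R,o=state(); print(p,o["grip_width"],o["contact_force"])
for n in("side","top"): cv2.imwrite(f"pics/{n}4.png",viewer.grab_frame(n)[:,:,::-1])
a=proj("side",[p])
c=cv2.imread("pics/side4.png")[260:325,285:345]
c=cv2.resize(c,None,fx=9,fy=9,interpolation=cv2.INTER_LANCZOS4).astype(float)/255
c=(np.clip(c**.55,0,1)*255).astype(np.uint8)
q=(a[0]-[285,260]+.5)*9; cv2.circle(c,tuple(int(v) for v in q),3,(0,0,255),-1)
cv2.imwrite("pics/e5.png",c)
E
```

```text
[ 0.37488957 -0.27531615  0.01893469] 0.00020212479186368536 [0.36148837 0.37307363 0.0886355 ]
```

>>> {"name": "drive_tool", "arguments": {
  "commands": [
    {"linear": [0,0,0.005],"dr": [0,0,0],"jaw": 1},
    {"linear": [0,0,0.004],"dr": [0,0,0],"jaw": 1}
  ]
}}

```text
clock: 5.75
tcp_pos: [0.3752, -0.2754, 0.0098]
orientation: [3.137, 0.166, 0.004]
contact_force: [0.4, 0.1, -0.2]
grip_width: -0.0001
```

>>> {"name": "drive_tool", "arguments": {
  "commands": [
    {"linear": [0,0,0.003],"dr": [0,0,0],"jaw": 1}
  ]
}}

```text
clock: 5.88
tcp_pos: [0.3752, -0.2753, 0.0065]
orientation: [3.137, 0.166, 0.003]
contact_force: [1.1, 0.2, -0.4]
grip_width: 0.0003
```

>>> {"name": "drive_tool", "arguments": {
  "commands": [
    {"linear": [0,0,0.003],"dr": [0,0,0],"jaw": 1}
  ]
}}

```text
clock: 6.0
tcp_pos: [0.3752, -0.2753, 0.0032]
orientation: [3.137, 0.166, 0.003]
contact_force: [0.4, 0.3, -1.1]
grip_width: -0.0001
```

```bash
python3 - <<'E'
from h import *
p,R,o=state(); print(p,o["grip_width"],o["contact_force"])
E
```

```text
[ 0.37516835 -0.27532117  0.00320966] -9.325944565008916e-05 [ 0.37213274  0.27949462 -1.06646622]
```

```bash
cat > pic.py <<'E'
import sys
from h import *
tag=sys.argv[1]; x0,y0,w,h,k=map(int,sys.argv[3:8]); n=sys.argv[2]
cv2.imwrite(f"pics/{n}{tag}.png",viewer.grab_frame(n)[:,:,::-1])
p,R,o=state(); print("t",o["clock"],p.round(4),R[:,2].round(3),o["contact_force"].round(2),round(o["grip_width"],4))
c=cv2.imread(f"pics/{n}{tag}.png")[y0:y0+h,x0:x0+w]
c=cv2.resize(c,None,fx=k,fy=k,interpolation=cv2.INTER_CUBIC).astype(float)/255
c=(np.clip(c**.6,0,1)*255).astype(np.uint8)
q=(proj(n,[p])[0]-[x0,y0]+.5)*k; cv2.circle(c,tuple(int(v) for v in q),3,(0,0,255),-1)
cv2.imwrite(f"pics/x_{n}{tag}.png",c)
E
python3 pic.py 5 side 275 250 80 75 9
```

```text
t 6.05 [ 0.3752 -0.2753  0.0031] [ 0.002  0.    -1.   ] [-0.69 -0.25 -0.36] 0.0003
```

>>> {"name": "drive_tool", "arguments": {
  "commands": [
    {"linear": [0,0,0.002],"dr": [0,0,0],"jaw": 1}
  ]
}}

```text
clock: 6.18
tcp_pos: [0.3753, -0.2755, 0.0027]
orientation: [-3.135, -0.165, -0.006]
contact_force: [-10.8, 9.0, 63.6]
grip_width: 0.0
```

>>> {"name": "drive_tool", "arguments": {
  "commands": [
    {"linear": [0,0,0.002],"dr": [0,0,0],"jaw": 1}
  ]
}}

```text
clock: 6.3
tcp_pos: [0.3754, -0.2755, 0.0028]
orientation: [-3.133, -0.162, -0.009]
contact_force: [-9.5, 9.3, 49.5]
grip_width: 0.0002
```

>>> {"name": "drive_tool", "arguments": {
  "commands": [
    {"linear": [0,0,-0.02],"dr": [0,0,0],"jaw": 1},
    {"linear": [0,0,-0.04],"dr": [0,0,0],"jaw": 1},
    {"linear": [0,0,-0.05],"dr": [0,0,0],"jaw": 1}
  ]
}}

```text
clock: 6.68
tcp_pos: [0.3727, -0.2754, 0.1136]
orientation: [-3.13, -0.16, -0.001]
contact_force: [0.9, 0.8, 1.5]
grip_width: -0.0001
```

```bash
python3 pic.py 6 top 365 220 60 80 8;python3 pic.py 6 side 275 230 80 95 8
```

```text
t 6.725 [ 0.3751 -0.278   0.1186] [ 0.007  0.005 -1.   ] [ 0.84 -3.09  2.91] 0.0
t 6.775 [ 0.3758 -0.2774  0.1166] [ 0.009  0.005 -1.   ] [ 0.43 -0.19 -0.2 ] 0.0002
```

```bash
python3 -c "
from h import *
line([.37,-.235,.03],.10)"
```

```text
rows 2
t 6.78 p [ 0.3758 -0.2774  0.1166] yaw 0.102 zax [ 0.009  0.005 -1.   ]
{"linear":[-0.0011, -0.0212, 0.0434],"dr":[-0.1, -0.3, 0.1]} 
{"linear":[-0.0009, -0.0214, 0.0433],"dr":[-0.1, -0.2, 0.0]}
```

>>> {"name": "drive_tool", "arguments": {
  "commands": [
    {"linear": [-0.001,-0.021,0.036],"dr": [0,-0.3,0],"jaw": 1},
    {"linear": [-0.001,-0.021,0.034],"dr": [0,-0.2,0],"jaw": 1},
    {"linear": [0,0,0],"dr": [0,0,0],"jaw": 1},
    {"linear": [0,0,0.01],"dr": [0,0,0],"jaw": 1},
    {"linear": [0,0,0],"dr": [0,0,0],"jaw": 1}
  ]
}}

```text
clock: 7.4
tcp_pos: [0.3724, -0.2369, 0.0365]
orientation: [-3.137, -0.16, -0.009]
contact_force: [-0.5, -0.8, 0.2]
grip_width: -0.0003
```

```bash
python3 pic.py 7 side 275 230 80 95 8
```

```text
t 7.45 [ 0.3728 -0.2373  0.0369] [ 0.007  0.001 -1.   ] [ 0.87 -0.57 -0.79] 0.0002
```

>>> {"name": "drive_tool", "arguments": {
  "commands": [
    {"linear": [0,0,0.015],"dr": [0,0,0],"jaw": 1},
    {"linear": [0,0,0.008],"dr": [0,0,0],"jaw": 1},
    {"linear": [0,0,0],"dr": [0,0,0],"jaw": 1}
  ]
}}

```text
clock: 7.82
tcp_pos: [0.3747, -0.2395, 0.015]
orientation: [3.136, 0.157, 0.017]
contact_force: [-0.6, 0.3, -1.0]
grip_width: -0.0001
```

>>> {"name": "drive_tool", "arguments": {
  "commands": [
    {"linear": [0,0,0.004],"dr": [0,0,0],"jaw": 1},
    {"linear": [0,0,0],"dr": [0,0,0],"jaw": 1}
  ]
}}

```text
clock: 8.07
tcp_pos: [0.3752, -0.2399, 0.0114]
orientation: [3.135, 0.156, 0.018]
contact_force: [-0.1, 1.4, 0.1]
grip_width: -0.0
```

>>> {"name": "drive_tool", "arguments": {
  "commands": [
    {"linear": [0,0,0.003],"dr": [0,0,0],"jaw": 1},
    {"linear": [0,0,0],"dr": [0,0,0],"jaw": 1}
  ]
}}

```text
clock: 8.32
tcp_pos: [0.3754, -0.24, 0.0085]
orientation: [3.135, 0.156, 0.019]
contact_force: [-0.3, -0.3, -0.4]
grip_width: 0.0001
```

```bash
python3 pic.py 8 side 275 230 80 95 8
```

```text
t 8.375 [ 0.3755 -0.24    0.0086] [ 0.012 -0.002 -1.   ] [-0.48 -0.87 -0.45] -0.0001
```

>>> {"name": "drive_tool", "arguments": {
  "commands": [
    {"linear": [0,0,0.002],"dr": [0,0,0],"jaw": 1},
    {"linear": [0,0,0],"dr": [0,0,0],"jaw": 1}
  ]
}}

```text
clock: 8.62
tcp_pos: [0.3756, -0.24, 0.0065]
orientation: [3.135, 0.156, 0.019]
contact_force: [-0.1, -0.5, 0.2]
grip_width: 0.0005
```

>>> {"name": "drive_tool", "arguments": {
  "commands": [
    {"linear": [0,0,0.002],"dr": [0,0,0],"jaw": 1},
    {"linear": [0,0,0],"dr": [0,0,0],"jaw": 1}
  ]
}}

```text
clock: 8.88
tcp_pos: [0.3756, -0.24, 0.0043]
orientation: [3.135, 0.156, 0.019]
contact_force: [0.1, -0.2, -0.4]
grip_width: 0.0001
```

>>> {"name": "drive_tool", "arguments": {
  "commands": [
    {"linear": [0,0,0.001],"dr": [0,0,0],"jaw": 1},
    {"linear": [0,0,0],"dr": [0,0,0],"jaw": 1}
  ]
}}

```text
clock: 9.12
tcp_pos: [0.3756, -0.24, 0.0032]
orientation: [3.135, 0.156, 0.019]
contact_force: [0.2, -0.2, -0.5]
grip_width: 0.0001
```

>>> {"name": "drive_tool", "arguments": {
  "commands": [
    {"linear": [0,0,0.001],"dr": [0,0,0],"jaw": 1},
    {"linear": [0,0,0],"dr": [0,0,0],"jaw": 1}
  ]
}}

```text
clock: 9.38
tcp_pos: [0.3757, -0.24, 0.0022]
orientation: [3.135, 0.156, 0.019]
contact_force: [0.4, 0.2, -0.1]
grip_width: -0.0003
```

```bash
python3 pic.py 9 side 275 230 80 95 8;python3 pic.py 9 top 365 220 60 80 8
```

```text
t 9.425 [ 0.3757 -0.24    0.0022] [ 0.013 -0.002 -1.   ] [ 0.4  -0.02  0.15] -0.0
t 9.475 [ 0.3757 -0.2401  0.0023] [ 0.013 -0.002 -1.   ] [ 0.05  0.03 -0.1 ] -0.0001
```

>>> {"name": "drive_tool", "arguments": {
  "commands": [
    {"linear": [0,0,0.002],"dr": [0,0,0],"jaw": 1},
    {"linear": [0,0,0.001],"dr": [0,0,0],"jaw": 1}
  ]
}}

```text
clock: 9.72
tcp_pos: [0.3758, -0.2401, -0.0009]
orientation: [3.135, 0.157, 0.02]
contact_force: [0.6, 0.3, -0.3]
grip_width: -0.0001
```

>>> {"name": "drive_tool", "arguments": {
  "commands": [
    {"linear": [0,0,0.002],"dr": [0,0,0],"jaw": 1},
    {"linear": [0,0,0.001],"dr": [0,0,0],"jaw": 1}
  ]
}}

```text
clock: 9.98
tcp_pos: [0.3758, -0.2401, -0.0041]
orientation: [3.135, 0.156, 0.02]
contact_force: [0.4, 0.6, -0.9]
grip_width: 0.0004
```

>>> {"name": "drive_tool", "arguments": {
  "commands": [
    {"linear": [0,0,0.001],"dr": [0,0,0],"jaw": 1},
    {"linear": [0,0,0.001],"dr": [0,0,0],"jaw": 1}
  ]
}}

```text
clock: 10.22
tcp_pos: [0.3758, -0.2401, -0.0063]
orientation: [3.135, 0.156, 0.02]
contact_force: [-0.2, 0.0, -0.4]
grip_width: 0.0001
```

>>> {"name": "drive_tool", "arguments": {
  "commands": [
    {"linear": [0,0,0.001],"dr": [0,0,0],"jaw": 1},
    {"linear": [0,0,0.001],"dr": [0,0,0],"jaw": 1}
  ]
}}

```text
clock: 10.48
tcp_pos: [0.3759, -0.2401, -0.0084]
orientation: [3.135, 0.156, 0.02]
contact_force: [-0.0, -0.5, -0.3]
grip_width: 0.0
```

>>> {"name": "drive_tool", "arguments": {
  "commands": [
    {"linear": [0,0,0.001],"dr": [0,0,0],"jaw": 1},
    {"linear": [0,0,0.001],"dr": [0,0,0],"jaw": 1}
  ]
}}

```text
clock: 10.72
tcp_pos: [0.3759, -0.2401, -0.0105]
orientation: [3.135, 0.156, 0.02]
contact_force: [0.0, 0.5, 0.3]
grip_width: 0.0002
```

>>> {"name": "drive_tool", "arguments": {
  "commands": [
    {"linear": [0,0,0.001],"dr": [0,0,0],"jaw": 1},
    {"linear": [0,0,0.001],"dr": [0,0,0],"jaw": 1}
  ]
}}

```text
clock: 10.98
tcp_pos: [0.376, -0.2401, -0.0127]
orientation: [3.135, 0.156, 0.02]
contact_force: [0.5, -0.2, -0.0]
grip_width: 0.0001
```

```bash
python3 pic.py 10 side 275 230 80 95 8
```

```text
t 11.025 [ 0.3759 -0.2401 -0.0128] [ 0.013 -0.002 -1.   ] [ 0.15 -0.01  0.58] -0.0
```

>>> {"name": "drive_tool", "arguments": {
  "commands": [
    {"linear": [0,0,0.001],"dr": [0,0,0],"jaw": 1},
    {"linear": [0,0,0.001],"dr": [0,0,0],"jaw": 1}
  ]
}}

```text
clock: 11.28
tcp_pos: [0.376, -0.2401, -0.0149]
orientation: [3.135, 0.157, 0.02]
contact_force: [0.5, -0.0, -0.6]
grip_width: 0.0002
```

>>> {"name": "drive_tool", "arguments": {
  "commands": [
    {"linear": [0,0,0.001],"dr": [0,0,0],"jaw": 1},
    {"linear": [0,0,0.001],"dr": [0,0,0],"jaw": 1}
  ]
}}

```text
clock: 11.52
tcp_pos: [0.376, -0.2401, -0.017]
orientation: [3.135, 0.156, 0.02]
contact_force: [-0.3, -0.0, 0.0]
grip_width: -0.0005
```

>>> {"name": "drive_tool", "arguments": {
  "commands": [
    {"linear": [0,0,0.001],"dr": [0,0,0],"jaw": 1},
    {"linear": [0,0,0.001],"dr": [0,0,0],"jaw": 1}
  ]
}}

```text
clock: 11.78
tcp_pos: [0.376, -0.2401, -0.019]
orientation: [3.135, 0.156, 0.02]
contact_force: [-4.1, 3.0, 23.0]
grip_width: 0.0
```

```bash
python3 pic.py 11 side 265 220 90 95 8; python3 - <<'E'
from h import *
p,R,o=state()
c=cv2.imread("pics/x_side11.png")
for dz in np.arange(0,.25,.02):
    q=(proj("side",[p+[0,0,.0216+dz]])[0]-[265,220]+.5)*8; cv2.circle(c,tuple(int(v) for v in q),3,(0,255,255),-1)
cv2.imwrite("pics/x11b.png",c); print(o["joints"],o["contact_force"],o["moment"],o["tau"])
E
```

```text
t 11.825 [ 0.3761 -0.2401 -0.0189] [ 0.013 -0.002 -1.   ] [-0.39  0.65  5.09] 0.0001
[-0.0092362   0.56177788  0.54454848  2.28202437 -0.70103196  0.44917856
 -0.3603409 ] [-0.39117082  0.645543    5.08964664] [0.180938   0.24711646 0.00216331] [-9.29757301e-02 -3.90186667e+01  7.14819029e+00 -1.07188126e+01
 -9.22477269e-02 -5.87555319e-01  1.54641284e-04]
```

>>> {"name": "drive_tool", "arguments": {
  "commands": [
    {"linear": [0,0,-0.02],"dr": [0,0,0],"jaw": 1},
    {"linear": [0,0,-0.03],"dr": [0,0.7,0],"jaw": 0},
    {"linear": [0,0.012,-0.01],"dr": [0,0,0],"jaw": 0},
    {"linear": [0,0.012,0],"dr": [0,0,0],"jaw": 0},
    {"linear": [0,0.01,0],"dr": [0,0,0],"jaw": 0},
    {"linear": [0,0,0],"dr": [0,0,0],"jaw": 0}
  ]
}}

```text
clock: 12.58
tcp_pos: [0.3782, -0.2763, 0.0411]
orientation: [3.136, 0.156, 0.036]
contact_force: [-0.8, -0.1, -0.3]
grip_width: 0.0855
```

```bash
python3 -c "
from h import *
line([.375,-.275,-.014],.10)"; python3 pic.py 12 side 265 220 90 95 8
```

```text
rows 2
t 12.57 p [ 0.3782 -0.2763  0.0411] yaw 0.0994 zax [ 0.023 -0.    -1.   ]
{"linear":[-0.0022, -0.0009, 0.0275],"dr":[0.1, -0.7, -0.0]} 
{"linear":[-0.0018, -0.0008, 0.0276],"dr":[0.0, -0.6, -0.0]} 
t 12.625 [ 0.378  -0.2757  0.041 ] [ 0.023  0.    -1.   ] [ 0.01 -1.09  0.38] 0.0853
```

```bash
python3 - <<'E'
from h import *
p,R,o=state()
c=cv2.imread("pics/x_side12.png")
for off,col in((.0346,(0,255,255)),(.013,(255,0,255))):
  for s in(1,-1):
    L=[p+R@[x,y*s,-off] for x,y in((-.011,.0427),(.011,.0427),(.011,.057),(-.011,.057))]
    q=((proj("side",L)-[265,220]+.5)*8).astype(int)
    cv2.polylines(c,[q],True,col,1)
cv2.imwrite("pics/x12b.png",c)
E
```

>>> {"name": "drive_tool", "arguments": {
  "commands": [
    {"linear": [-0.002,0,0.025],"dr": [0,-0.7,0],"jaw": 0},
    {"linear": [-0.001,0,0.018],"dr": [0,-0.6,0],"jaw": 0},
    {"linear": [0,0,0.006],"dr": [0,0,0],"jaw": 0},
    {"linear": [0,0,0],"dr": [0,0,0],"jaw": 0}
  ]
}}

```text
clock: 13.12
tcp_pos: [0.375, -0.2751, -0.0108]
orientation: [3.137, 0.157, -0.004]
contact_force: [-0.2, 0.1, -0.1]
grip_width: 0.0857
```

```bash
python3 -c "
from h import *
line([.375,-.275,-.0145],.10)"
```

```text
rows 1
t 13.12 p [ 0.375  -0.2751 -0.0108] yaw 0.0999 zax [-0.003 -0.    -1.   ]
{"linear":[-0.0, -0.0001, 0.0037],"dr":[0.0, 0.2, -0.0]}
```

>>> {"name": "drive_tool", "arguments": {
  "commands": [
    {"linear": [0,0,0.003],"dr": [0,0,0],"jaw": 0.6},
    {"linear": [0,0,0],"dr": [0,0,0],"jaw": 1},
    {"linear": [0,0,0],"dr": [0,0,0],"jaw": 1},
    {"linear": [0,0,0],"dr": [0,0,0],"jaw": 1},
    {"linear": [0,0,0],"dr": [0,0,0],"jaw": 1}
  ],
  "force": 40
}}

```text
clock: 13.75
tcp_pos: [0.376, -0.2755, -0.0126]
orientation: [3.137, 0.157, -0.0]
contact_force: [-0.6, -0.6, -0.9]
grip_width: 0.0127
```

```bash
python3 pic.py 13 side 265 220 90 95 8; python3 pic.py 13 top 365 220 60 80 8
```

```text
t 13.8 [ 0.376  -0.2755 -0.0126] [-0.    -0.001 -1.   ] [-0.38  0.29  0.29] 0.013
t 13.85 [ 0.3759 -0.2755 -0.0126] [-0.    -0.001 -1.   ] [-0.54  0.08  1.87] 0.0127
```

```bash
cat > sc.py <<'E'
from h import *
f=np.load("fit.npz");SX,SY,SA=f["scope"]
def S(x,y): c,s=np.cos(SA),np.sin(SA); return np.array([SX+c*x-s*y,SY+s*x+c*y])
def toS(p): c,s=np.cos(SA),np.sin(SA); d=np.array(p[:2])-[SX,SY]; return np.array([c*d[0]+s*d[1],-s*d[0]+c*d[1]])
E
python3 - <<'E'
from sc import *
p,R,o=state()
t=unproj("top",[[258/8-.5+365,150/8-.5+220]],.008)[0]; ts=unproj("side",[[608/8-.5+265,535/8-.5+220]],.006)[0]
print("tip",t,ts,"in tool",R.T@(t-p),R.T@(ts-p))
q=S(-.034-.03-.1,-.026); print("pre",q)
line([*(p[:2]),.05],.10)
line([q[0],q[1],.06],SA,first=14)
E
```

```text
tip [ 0.47290903 -0.26561009  0.008     ] [ 0.47359612 -0.26894788  0.006     ] in tool [ 0.0974694  -0.00016641 -0.02066378] [ 0.09782078  0.00322123 -0.01866042]
pre [0.45474814 0.06970907]
rows 2
t 13.85 p [ 0.3759 -0.2755 -0.0126] yaw 0.0999 zax [-0.    -0.001 -1.   ]
{"linear":[-0.0, 0.0, -0.0313],"dr":[0.0, 0.0, -0.0]} 
{"linear":[-0.0, 0.0001, -0.0313],"dr":[0.1, 0.0, -0.0]} 
rows 7
t 13.85 p [ 0.3759 -0.2755 -0.0126] yaw 0.0999 zax [-0.    -0.001 -1.   ]
{"linear":[0.0161, -0.0479, -0.0104],"dr":[0.0, 0.0, 2.0]} 
{"linear":[0.0145, -0.0485, -0.0105],"dr":[0.0, 0.0, 2.1]} 
{"linear":[0.0126, -0.049, -0.0104],"dr":[0.0, 0.0, 2.0]} 
{"linear":[0.0109, -0.0494, -0.0104],"dr":[0.0, 0.0, 2.0]} 
{"linear":[0.0092, -0.0497, -0.0105],"dr":[0.0, 0.0, 2.1]} 
{"linear":[0.0074, -0.05, -0.0104],"dr":[0.1, 0.0, 2.0]} 
{"linear":[0.0056, -0.0503, -0.0103],"dr":[-0.0, 0.0, 2.1]}
```

>>> {"name": "drive_tool", "arguments": {
  "commands": [
    {"linear": [0,0,-0.01],"dr": [0,0,0],"jaw": 1},
    {"linear": [0,0,-0.025],"dr": [0,0,0],"jaw": 1},
    {"linear": [0,-0.015,-0.03],"dr": [0,0,0],"jaw": 1},
    {"linear": [0.005,-0.03,-0.01],"dr": [0,0,1],"jaw": 1},
    {"linear": [0.01,-0.04,0],"dr": [0,0,2],"jaw": 1},
    {"linear": [0.01,-0.04,0],"dr": [0,0,2],"jaw": 1},
    {"linear": [0.01,-0.04,0],"dr": [0,0,2],"jaw": 1},
    {"linear": [0.01,-0.04,0],"dr": [0,0,2],"jaw": 1}
  ]
}}

```text
clock: 14.85
tcp_pos: [0.4131, -0.0669, 0.0684]
orientation: [3.14, -0.113, 0.005]
contact_force: [1.7, -0.1, -1.1]
grip_width: 0.0131
```

```bash
python3 - <<'E'
from sc import *
q=S(-.034-.03-.098,-.026)
line([q[0],q[1],.055],SA,first=14)
E
```

```text
rows 3
t 14.85 p [ 0.4131 -0.0669  0.0684] yaw -0.0718 zax [ 0.003 -0.    -1.   ]
{"linear":[0.0112, -0.0464, 0.0045],"dr":[-0.0, -0.1, 1.5]} 
{"linear":[0.01, -0.0466, 0.0045],"dr":[-0.0, -0.0, 1.4]} 
{"linear":[0.0089, -0.0469, 0.0044],"dr":[-0.0, -0.1, 1.5]}
```

>>> {"name": "drive_tool", "arguments": {
  "commands": [
    {"linear": [0.009,-0.038,0],"dr": [0,0,1.5],"jaw": 1},
    {"linear": [0.009,-0.035,0],"dr": [0,0,1.5],"jaw": 1},
    {"linear": [0.006,-0.028,0],"dr": [0,0,1],"jaw": 1},
    {"linear": [0.004,-0.018,0],"dr": [0,0,0.5],"jaw": 1},
    {"linear": [0,0,0],"dr": [0,0,0],"jaw": 1}
  ]
}}

```text
clock: 15.48
tcp_pos: [0.4547, 0.0564, 0.0709]
orientation: [-3.131, 0.23, -0.007]
contact_force: [-0.3, 0.1, -0.4]
grip_width: 0.0131
```

```bash
python3 - <<'E'
from sc import *
q=S(-.034-.03-.098,-.026)
line([q[0],q[1],.055],SA,first=14)
E
python3 pic.py 14 side 255 120 110 100 7; python3 pic.py 14 top 260 150 80 110 7
```

```text
rows 1
t 15.47 p [0.4547 0.0564 0.0709] yaw -0.1469 zax [ 0.005  0.002 -1.   ]
{"linear":[0.0001, -0.0131, 0.016],"dr":[-0.2, -0.3, 0.1]} 
t 15.525 [0.4542 0.0555 0.0709] [ 0.004  0.002 -1.   ] [-0.15  0.15 -1.53] 0.0132
t 15.575 [0.4539 0.0547 0.0708] [ 0.004  0.002 -1.   ] [-0.39 -0.73 -0.44] 0.013
```

```bash
python3 - <<'E'
from sc import *
p=np.array([.4545,.0560,.0709])
t=unproj("top",[[236/7-.5+260,424/7-.5+150]],.0895)[0]
print("tip",t,"scope",toS(t),"tcp scope",toS(p))
for z,n in((.048,'leafend')):
    b=unproj("top",[[243/7-.5+260,340/7-.5+150]],z)[0]; print("leaf end scope",toS(b), "expect -34,-34")
b=unproj("top",[[74/7-.5+260,316/7-.5+150]],.061)[0]; print("head",toS(b))
b=unproj("side",[[333/7-.5+255,373/7-.5+120]],.061)[0]; print("head side",toS(b))
b=unproj("side",[[402/7-.5+255,497/7-.5+120]],.043)[0]; print("leaf end side",toS(b))
q=S(-.164,-.026);line([q[0],q[1],.022],SA)
E
```

```text
tip [0.54739248 0.04254291 0.0895    ] scope [-0.06834999 -0.03911682] tcp scope [-0.16221095 -0.0395941 ]Traceback (most recent call last):
  File "<stdin>", line 5, in <module>
TypeError: cannot unpack non-iterable float object
```

```bash
python3 - <<'E'
from sc import *
b=unproj("top",[[243/7-.5+260,340/7-.5+150]],.045)[0]; print("leaf end scope",toS(b), "expect -34,-34")
b=unproj("top",[[74/7-.5+260,316/7-.5+150]],.061)[0]; print("head",toS(b))
b=unproj("side",[[333/7-.5+255,373/7-.5+120]],.061)[0]; print("head side",toS(b))
b=unproj("side",[[402/7-.5+255,497/7-.5+120]],.045)[0]; print("leaf end side",toS(b))
q=S(-.164,-.026);line([q[0],q[1],.022],SA)
E
```

```text
leaf end scope [-0.03154558 -0.03221216] expect -34,-34
head [-0.03458144  0.0378787 ]
head side [-0.0336323   0.03438668]
leaf end side [-0.03139496 -0.03488069]
rows 1
t 15.57 p [0.4539 0.0547 0.0708] yaw -0.1497 zax [ 0.004  0.002 -1.   ]
{"linear":[-0.0016, -0.0149, 0.0488],"dr":[-0.1, -0.2, -0.0]}
```

>>> {"name": "drive_tool", "arguments": {
  "commands": [
    {"linear": [-0.001,-0.006,0.01],"dr": [0,-0.2,0],"jaw": 1},
    {"linear": [-0.001,-0.006,0.018],"dr": [0,0,0],"jaw": 1},
    {"linear": [0,-0.002,0.015],"dr": [0,0,0],"jaw": 1},
    {"linear": [0,0,0],"dr": [0,0,0],"jaw": 1},
    {"linear": [0,0,0],"dr": [0,0,0],"jaw": 1}
  ]
}}

```text
clock: 16.2
tcp_pos: [0.4524, 0.0661, 0.0257]
orientation: [-3.129, 0.245, 0.002]
contact_force: [-0.1, -1.0, -0.8]
grip_width: 0.0129
```

```bash
python3 - <<'E'
from sc import *
p,R,o=state();print(toS(p),o["contact_force"])
q=S(-.164,-.026);line([q[0],q[1],.016],SA)
E
python3 pic.py 15 side 255 120 110 100 7
```

```text
[-0.1658235  -0.02990938] [-0.11735815 -1.03532341 -0.76054168]
rows 1
t 16.2 p [0.4524 0.0661 0.0257] yaw -0.1564 zax [-0.001  0.003 -1.   ]
{"linear":[0.0018, -0.0039, 0.0097],"dr":[-0.1, 0.1, -0.4]} 
t 16.25 [0.4524 0.0661 0.0258] [-0.001  0.003 -1.   ] [-1.03 -0.9  -0.46] 0.013
```

```bash
python3 - <<'E'
from sc import *
for y,z in((-.026,.028),(-.026,.039),(-.034,.042)):
    X=[*S(-.034,y),z]; print(y,z,(proj("side",[X])[0]-[255,120]+.5)*7)
p,R,o=state(); print((proj("side",[p+R@[.0976,0,-.0156]])[0]-[255,120]+.5)*7)
ts=unproj("side",[[318/7-.5+255,521/7-.5+120]],.044)[0]; print(toS(ts), toS(p))
E
```

```text
-0.026 0.028 [388.24883806 513.40284629]
-0.026 0.039 [388.18171908 495.53431813]
-0.034 0.042 [395.70509434 502.35601679]
[320.53499901 521.51177642]
[-0.07008861 -0.03249395] [-0.16578988 -0.02992284]
```

>>> {"name": "drive_tool", "arguments": {
  "commands": [
    {"linear": [0,-0.004,0.005],"dr": [0,0,-0.4],"jaw": 1},
    {"linear": [0,0,0.003],"dr": [0,0,0],"jaw": 1},
    {"linear": [0,0,0],"dr": [0,0,0],"jaw": 1}
  ]
}}

```text
clock: 16.62
tcp_pos: [0.4536, 0.0706, 0.018]
orientation: [-3.129, 0.233, 0.0]
contact_force: [0.1, -0.8, -0.8]
grip_width: 0.0128
```

>>> {"name": "drive_tool", "arguments": {
  "commands": [
    {"linear": [0,0,0.001],"dr": [0,0,0],"jaw": 1},
    {"linear": [0,0,0.001],"dr": [0,0,0],"jaw": 1}
  ]
}}

```text
clock: 16.88
tcp_pos: [0.4538, 0.0706, 0.016]
orientation: [-3.129, 0.233, -0.0]
contact_force: [-0.2, 0.7, -0.5]
grip_width: 0.0132
```

>>> {"name": "drive_tool", "arguments": {
  "commands": [
    {"linear": [0,0,0.001],"dr": [0,0,0],"jaw": 1},
    {"linear": [0,0,0],"dr": [0,0,0],"jaw": 1}
  ]
}}

```text
clock: 17.12
tcp_pos: [0.4537, 0.0705, 0.0149]
orientation: [-3.129, 0.233, -0.0]
contact_force: [-0.8, -0.7, -0.7]
grip_width: 0.0127
```

```bash
python3 - <<'E'
from sc import *
p,R,o=state();print(toS(p),o["contact_force"],o["moment"])
q=S(-.164,-.026);line([q[0],q[1],.0134],SA)
E
```

```text
[-0.16515358 -0.0253364 ] [-0.76064004 -0.73551928 -0.69171267] [0.03809202 0.00310205 0.03464066]
rows 1
t 17.12 p [0.4537 0.0705 0.0149] yaw -0.1489 zax [ 0.     0.004 -1.   ]
{"linear":[0.0012, 0.0007, 0.0015],"dr":[-0.2, 0.0, 0.0]}
```

>>> {"name": "drive_tool", "arguments": {
  "commands": [
    {"linear": [0,0,0.001],"dr": [0,0,0],"jaw": 1},
    {"linear": [0,0,0],"dr": [0,0,0],"jaw": 1}
  ]
}}

```text
clock: 17.38
tcp_pos: [0.4538, 0.0706, 0.0139]
orientation: [-3.129, 0.234, -0.0]
contact_force: [-0.2, -0.4, -1.2]
grip_width: 0.0131
```

>>> {"name": "drive_tool", "arguments": {
  "commands": [
    {"linear": [0,0,0.001],"dr": [0,0,0],"jaw": 1},
    {"linear": [0,0,0],"dr": [0,0,0],"jaw": 1}
  ]
}}

```text
clock: 17.62
tcp_pos: [0.4537, 0.0706, 0.0128]
orientation: [-3.129, 0.234, -0.0]
contact_force: [0.4, -0.9, -1.0]
grip_width: 0.0131
```

>>> {"name": "drive_tool", "arguments": {
  "commands": [
    {"linear": [0,0,0.001],"dr": [0,0,0],"jaw": 1},
    {"linear": [0,0,0],"dr": [0,0,0],"jaw": 1}
  ]
}}

```text
clock: 17.88
tcp_pos: [0.4538, 0.0706, 0.0119]
orientation: [-3.129, 0.234, -0.0]
contact_force: [-2.1, 0.3, 3.9]
grip_width: 0.0129
```

>>> {"name": "drive_tool", "arguments": {
  "commands": [
    {"linear": [0,0,-0.002],"dr": [0,0,0],"jaw": 1},
    {"linear": [0.008,0,0],"dr": [0,0,0],"jaw": 1},
    {"linear": [0.008,0,0],"dr": [0,0,0],"jaw": 1},
    {"linear": [0,0,0],"dr": [0,0,0],"jaw": 1}
  ]
}}

```text
clock: 18.38
tcp_pos: [0.4713, 0.0681, 0.0141]
orientation: [-3.129, 0.233, -0.002]
contact_force: [-0.4, 0.0, 1.0]
grip_width: 0.0129
```

```bash
python3 - <<'E'
from sc import *
p,R,o=state();print(toS(p),o["contact_force"],o["moment"])
q=S(-.104,-.026);line([q[0],q[1],.0138],SA)
E
```

```text
[-0.14740611 -0.02516476] [-0.36841748  0.04142425  0.96012492] [-0.00880518 -0.01654077  0.06146853]
rows 1
t 18.38 p [0.4713 0.0681 0.0141] yaw -0.1488 zax [ 0.001  0.004 -1.   ]
{"linear":[0.0434, 0.0008, 0.0003],"dr":[-0.2, -0.0, 0.0]}
```

Tip is now about 16 mm short of the bend; look before going under.

```bash
python3 pic.py 16 side 265 130 90 90 8; python3 pic.py 16 top 260 160 70 80 8
```

```text
t 18.425 [0.4708 0.0681 0.014 ] [ 0.001  0.004 -1.   ] [ 0.47 -0.68 -0.53] 0.0131
t 18.475 [0.4704 0.0682 0.014 ] [ 0.     0.004 -1.   ] [-0.28  0.25 -1.52] 0.0131
```

>>> {"name": "drive_tool", "arguments": {
  "commands": [
    {"linear": [0.009,0,0],"dr": [0,0,0],"jaw": 1},
    {"linear": [0.009,0,0],"dr": [0,0,0],"jaw": 1},
    {"linear": [0,0,0],"dr": [0,0,0],"jaw": 1}
  ]
}}

```text
clock: 18.85
tcp_pos: [0.4894, 0.0653, 0.0139]
orientation: [-3.129, 0.233, -0.0]
contact_force: [0.4, -0.3, -0.5]
grip_width: 0.0128
```

```bash
python3 - <<'E'
from sc import *
p,R,o=state();print(toS(p),o["contact_force"],o["moment"])
q=S(-.104,-.026);line([q[0],q[1],.0138],SA)
E
```

```text
[-0.12911094 -0.0251995 ] [ 0.36776237 -0.3396282  -0.50214912] [ 0.00061034  0.01756884 -0.00243305]
rows 1
t 18.85 p [0.4894 0.0653 0.0139] yaw -0.1487 zax [ 0.     0.004 -1.   ]
{"linear":[0.0251, 0.0008, 0.0001],"dr":[-0.2, 0.0, 0.0]}
```

>>> {"name": "drive_tool", "arguments": {
  "commands": [
    {"linear": [0.009,0,0],"dr": [0,0,0],"jaw": 1},
    {"linear": [0.009,0,0],"dr": [0,0,0],"jaw": 1},
    {"linear": [0.006,0,0],"dr": [0,0,0],"jaw": 1},
    {"linear": [0,0,0],"dr": [0,0,0],"jaw": 1}
  ]
}}

```text
clock: 19.35
tcp_pos: [0.5149, 0.0614, 0.0138]
orientation: [-3.129, 0.233, -0.0]
contact_force: [0.1, 0.9, -0.2]
grip_width: 0.0131
```

```bash
python3 - <<'E'
from sc import *
p,R,o=state();print(toS(p),o["contact_force"],o["moment"])
E
python3 pic.py 17 side 265 130 90 90 8; python3 pic.py 17 top 260 160 70 80 8
```

```text
[-0.10323435 -0.02528761] [ 0.10125599  0.85384965 -0.15843268] [-0.02882356 -0.04432206  0.01421161]
t 19.4 [0.5146 0.0614 0.0138] [-0.     0.004 -1.   ] [ 0.4  -0.47  0.7 ] 0.0131
t 19.45 [0.5142 0.0615 0.0137] [-0.     0.004 -1.   ] [-0.24 -0.37 -1.01] 0.0131
```

```bash
python3 - <<'E'
from h import *
for n,(x0,y0,w,h) in(("top",(268,182,34,30)),("side",(298,168,34,34))):
    o=[]
    for t in("16","17"):
        c=cv2.imread(f"pics/{n}{t}.png")[y0:y0+h,x0:x0+w].astype(float)
        c=np.clip((c-170)/(255-170),0,1)**1.5*255
        o.append(cv2.resize(c.astype(np.uint8),None,fx=11,fy=11,interpolation=cv2.INTER_CUBIC))
    cv2.imwrite(f"pics/z_{n}.png",np.hstack(o))
E
```

>>> {"name": "drive_tool", "arguments": {
  "commands": [
    {"linear": [0,0,0.001],"dr": [0,0,0],"jaw": 1},
    {"linear": [0,0,0.0005],"dr": [0,0,0],"jaw": 1}
  ]
}}

```text
clock: 19.7
tcp_pos: [0.5137, 0.0616, 0.0123]
orientation: [-3.129, 0.233, 0.002]
contact_force: [-0.4, 0.2, 7.9]
grip_width: 0.0133
```

>>> {"name": "drive_tool", "arguments": {
  "commands": [
    {"linear": [0,0,0.0005],"dr": [0,0,0],"jaw": 1},
    {"linear": [0,0,0],"dr": [0,0,0],"jaw": 1}
  ]
}}

```text
clock: 19.95
tcp_pos: [0.5138, 0.0616, 0.0125]
orientation: [-3.128, 0.233, 0.001]
contact_force: [-0.5, -0.9, 0.1]
grip_width: 0.013
```

>>> {"name": "drive_tool", "arguments": {
  "commands": [
    {"linear": [0,0,0],"dr": [0,0,0],"jaw": 0.6},
    {"linear": [0,0,0],"dr": [0,0,0],"jaw": 0.6},
    {"linear": [0,0,0],"dr": [0,0,0],"jaw": 0.6},
    {"linear": [0,0,-0.02],"dr": [0,0,0],"jaw": 0.6},
    {"linear": [0,0,-0.03],"dr": [0,0,0],"jaw": 0.6},
    {"linear": [0,0,0],"dr": [0,0,0],"jaw": 0.6}
  ]
}}

```text
clock: 20.7
tcp_pos: [0.5132, 0.0613, 0.0631]
orientation: [-3.129, 0.233, 0.003]
contact_force: [0.4, -0.1, -0.8]
grip_width: 0.034
```

```bash
python3 pic.py 18 side 265 130 90 90 8; python3 - <<'E'
from sc import *
p,R,o=state();print(toS(p))
E
```

```text
t 20.75 [0.5123 0.0615 0.0621] [-0.004  0.004 -1.   ] [ 0.33 -0.31 -0.18] 0.0345
[-0.10588017 -0.025595  ]
```

```bash
python3 - <<'E'
from sc import *
q=S(-.085,.036);line([q[0],q[1],.09],SA,tilt=35)
E
```

```text
rows 4
t 20.75 p [0.5123 0.0615 0.0621] yaw -0.1485 zax [-0.004  0.004 -1.   ]
{"linear":[0.0052, -0.0154, -0.007],"dr":[-0.0, 8.8, -0.0]} 
{"linear":[0.0062, -0.0154, -0.006],"dr":[-0.1, 8.8, -0.0]} 
{"linear":[0.0071, -0.0155, -0.0051],"dr":[-0.0, 8.8, -0.0]} 
{"linear":[0.0077, -0.0154, -0.004],"dr":[-0.1, 8.8, -0.0]}
```

>>> {"name": "drive_tool", "arguments": {
  "commands": [
    {"linear": [0,-0.01,-0.015],"dr": [0,0,0],"jaw": 1},
    {"linear": [0.004,-0.015,-0.008],"dr": [0,7,0],"jaw": 1},
    {"linear": [0.004,-0.015,-0.006],"dr": [0,8,0],"jaw": 1},
    {"linear": [0.004,-0.012,-0.004],"dr": [0,8,0],"jaw": 1},
    {"linear": [0.004,-0.01,0],"dr": [0,7,0],"jaw": 1},
    {"linear": [0,0,0],"dr": [0,5,0],"jaw": 1},
    {"linear": [0,0,0],"dr": [0,0,0],"jaw": 1}
  ]
}}

```text
clock: 21.62
tcp_pos: [0.528, 0.124, 0.0911]
orientation: [3.024, -0.217, 0.746]
contact_force: [-0.4, 0.5, -0.4]
grip_width: 0.0002
```

```bash
python3 pic.py 19 side 255 120 100 95 8; python3 - <<'E'
from sc import *
p,R,o=state();print(toS(p),o["joints"].round(2))
q=S(-.085,.036);line([q[0],q[1],.08],SA,tilt=35)
c=cv2.imread("pics/x_side19.png")
for off,col in((-.0216*R[:,2],(0,255,255)),(np.array([0,0,.0216]),(255,0,255))):
    L=[p+off+R@[x,y,0] for x,y in((-.011,-.008),(.011,-.008),(.011,.008),(-.011,.008))]
    q=((proj("side",L)-[255,120]+.5)*8).astype(int); cv2.polylines(c,[q],True,col,1)
cv2.imwrite("pics/x19b.png",c)
E
```

```text
t 21.675 [0.5285 0.1239 0.0914] [ 0.461 -0.052 -0.886] [ 0.17  0.41 -0.04] 0.0002
[-0.09911862  0.03857655] [-1.37  0.5   1.06  2.38 -1.17  0.19 -1.05]
rows 1
t 21.68 p [0.5285 0.1239 0.0914] yaw -0.147 zax [ 0.461 -0.052 -0.886]
{"linear":[0.0072, 0.0029, 0.0166],"dr":[-1.0, 7.3, 0.0]}
```

>>> {"name": "drive_tool", "arguments": {
  "commands": [
    {"linear": [0.015,0.001,0.006],"dr": [0,0,0],"jaw": 1},
    {"linear": [0.017,0.001,0.008],"dr": [0,2,0],"jaw": 1},
    {"linear": [0.01,0.001,0.004],"dr": [0,5,0],"jaw": 1},
    {"linear": [0,0,0],"dr": [0,5,0],"jaw": 1},
    {"linear": [0,0,0],"dr": [0,0,0],"jaw": 1}
  ]
}}

```text
clock: 22.3
tcp_pos: [0.5815, 0.1257, 0.1345]
orientation: [2.915, -0.229, 0.949]
contact_force: [-0.1, 0.0, -0.3]
grip_width: 0.0002
```

```bash
cat > st.py <<'E'
from sc import *
p,R,o=state(); tt=p-.0216*R[:,2]
lo=min((tt+R@[x,y,0] for x in(-.011,.011) for y in(-.008,.008)),key=lambda v:v[2]); lo=tt-.011*R[:,0]
ts=toS(tt); print("t",round(o["clock"],2),"true tip scope",ts.round(4),"z",tt[2].round(4),"lowedge",toS(lo).round(4),lo[2].round(4),"lean",np.degrees(np.arccos(-R[2,2])).round(1),"J",o["joints"].round(2),"F",o["contact_force"].round(1))
E
python3 st.py
```

```text
t 22.3 true tip scope [-0.0598  0.0487] z 0.1519 lowedge [-0.0686  0.0487] 0.1454 lean 36.2 J [-1.48  0.59  1.21  2.33 -1.36  0.17 -0.91] F [-0.1  0.  -0.3]
```

```bash
python3 - <<'E'
from h import *
from scipy.optimize import least_squares
import itertools
p,R,o=state()
D=[([-1.28610269,0.47772136,0.02234416,1.55633403,-0.01151112,1.10929942,-0.08311034],[0.25816495,0.62307162,0.2084282],[-6.12993148e-01,-3.08099219,2.54522653e-03]),
([-0.0092362,0.56177788,0.54454848,2.28202437,-0.70103196,0.44917856,-0.3603409],[.3761,-.2401,-.0189],[3.135,.156,.02]),
(list(o["joints"]),list(p),list(o["orientation"]))]
# vector links in each frame: free 3-vectors, signs
ex=lambda a,q:Ro.from_rotvec(np.array(a)*q).as_matrix()
def fk(P,q,sg):
    Z=[0,0,1];Y=[0,1,0]
    b,l1,l2,l3=P[0],P[1:4],P[4:7],P[7:10]
    M=ex(Z,b)@ex(Z,sg[0]*q[0]); x=np.array([0,0,P[12]])
    M=M@ex(Y,q[1])@ex(Z,sg[1]*q[2]); x=x+M@l1
    M=M@ex(Y,q[3])@ex(Z,sg[2]*q[4]); x=x+M@l2
    M=M@ex(Y,q[5])@ex(Z,sg[3]*q[6]); x=x+M@l3
    return x,M@ex(Z,P[10])
best=[]
for sg in itertools.product((1,-1),repeat=4):
    def r(P):
        e=[]
        for q,t,rv in D:
            x,M=fk(P,q,sg); e+=list((x-t)*5)+list(Ro.from_matrix(M.T@Ro.from_rotvec(rv).as_matrix()).as_rotvec())
        return np.array(e+list(1e-3*np.array([P[1],P[2],P[4],P[5],P[7],P[8]])))
    for b0 in(0,):
      for ty in(0,1.57,-1.57,3.14):
        s=least_squares(r,[b0,0,0,.4,0,0,.4,0,0,.2,ty,0,.3]); best.append((s.cost,sg,s.x))
best.sort(key=lambda v:v[0])
for b in best[:3]: print(b[0],b[1],b[2].round(4).tolist())
E
```

```text
8.323348869040875e-08 (-1, -1, -1, -1) [-0.0, 0.0386, -0.0347, 0.5317, -0.0406, 0.009, 0.4341, 0.0095, -0.0373, 0.39, 1.5708, 1.691, 0.3012]
8.323476484364108e-08 (-1, -1, -1, -1) [-0.0, 0.0396, -0.0347, 0.5306, -0.0403, 0.0083, 0.4345, 0.0101, -0.0367, 0.3879, 1.5708, 3.0547, 0.3011]
8.328471185928528e-08 (-1, -1, -1, -1) [-0.0, 0.0451, -0.0343, 0.5245, -0.0386, 0.0042, 0.4364, 0.0136, -0.0332, 0.3771, 1.5708, 0.0, 0.3006]
```

```bash
cat > kin.py <<'E'
from sc import *
from scipy.optimize import least_squares
P=np.array([-0.0,0.0386,-0.0347,0.5317,-0.0406,0.009,0.4341,0.0095,-0.0373,0.39,1.5708,0,0.3012])
ex=lambda a,q:Ro.from_rotvec(np.array(a)*q).as_matrix()
Z=[0,0,1];Y=[0,1,0]
LO=np.array([-2.96,-.34,-1.41,.24,-1.37,.17,-2.96]);HI=np.array([2.96,2.1,1.46,2.44,4.51,1.92,2.96])
def fk(q,P=P):
    M=ex(Z,-q[0]); x=np.array([0,0,P[12]])
    M=M@ex(Y,q[1])@ex(Z,-q[2]); x=x+M@P[1:4]; e=x
    M=M@ex(Y,q[3])@ex(Z,-q[4]); x=x+M@P[4:7]
    M=M@ex(Y,q[5])@ex(Z,-q[6]); x=x+M@P[7:10]
    return x,M@ex(Z,P[10]),e
def ik(x,R,q0,q3=None,w=1e-3):
    def r(q):
        a,M,_=fk(q); e=list((a-x)*10)+list(Ro.from_matrix(M.T@R).as_rotvec())
        e+=list(w*(q-q0))
        if q3 is not None: e.append(1*(q[2]-q3))
        return np.array(e)
    s=least_squares(r,np.clip(q0,LO+.01,HI-.01),bounds=(LO,HI)); a,M,_=fk(s.x)
    return s.x,np.linalg.norm(a-x),np.linalg.norm(Ro.from_matrix(M.T@R).as_rotvec())
E
python3 - <<'E'
from kin import *
p,R,o=state(); a,M,_=fk(o["joints"]); print("check",a-p,np.abs(M-R).max())
import itertools
for lean in(30,36,42):
    R=Rdown(SA,lean); lowx=-.034; c=np.array([*S(-.034+.011*np.cos(np.radians(lean)),.036),.061+.011*np.sin(np.radians(lean))])
    x=c+.0216*R[:,2]
    for q3 in(-1.2,-.9,-.6,-.3,0,.3,.6,.9,1.2):
        q0=np.array([-.2+q3*-.8,.6,q3,2.0,-q3,.6,-.9])
        s,e,f=ik(x,R,q0,q3,1e-4)
        if e<.002 and f<.02: print(lean,q3,s.round(2),round(e,4),round(f,3),"marg",np.minimum(s-LO,HI-s).min().round(2))
E
```

```text
check [ 3.95485658e-05 -2.94389498e-05 -5.83843545e-05] 3.624101154772741e-06
```

```bash
python3 - <<'E'
from kin import *
rng=np.random.default_rng(0)
q_now=state()[2]["joints"]
for lean in(0,28,36,42):
    R=Rdown(SA,lean); c=np.array([*S(-.034+.011*np.cos(np.radians(lean)),.036),.061+.011*np.sin(np.radians(lean))]); x=c+.0216*R[:,2]
    res=[]
    for i in range(30):
        q0=rng.uniform(LO,HI) if i else q_now
        def r(q):
            a,M,_=fk(q); return np.r_[(a-x)*10,Ro.from_matrix(M.T@R).as_rotvec(),1e-5*(q-q0)]
        s=least_squares(r,np.clip(q0,LO+.01,HI-.01),bounds=(LO+.005,HI-.005)); a,M,_=fk(s.x)
        res.append((np.linalg.norm(a-x)*10+np.linalg.norm(Ro.from_matrix(M.T@R).as_rotvec()),s.x.round(2)))
    res.sort(key=lambda v:v[0])
    for e,s in res[:6]: print(lean,round(e,4),s,np.minimum(s-LO,HI-s).min().round(2))
E
```

```text
0 0.0 [ 0.09  0.61 -0.36  1.81  0.29  0.78 -2.14] 0.61
0 0.0 [-0.62  0.68  0.57  1.83 -0.5   0.79 -1.5 ] 0.61
0 0.0 [ 0.44  0.76 -0.87  1.79  0.71  0.94 -2.46] 0.5
0 0.0 [-0.37  0.6   0.24  1.83 -0.2   0.74 -1.75] 0.57
0 0.0 [ 0.05  0.6  -0.3   1.82  0.24  0.76 -2.1 ] 0.59
0 0.0 [-0.36  0.6   0.23  1.83 -0.19  0.74 -1.75] 0.57
28 0.0 [-1.25  1.29  1.45  2.18  4.49  0.98 -0.66] 0.01
28 0.0 [-1.25  1.24  1.42  2.19  4.5   0.93 -0.65] 0.01
28 0.0 [-1.25  1.24  1.42  2.19  4.5   0.93 -0.65] 0.01
28 0.0 [-1.25  1.24  1.42  2.19  4.5   0.93 -0.65] 0.01
28 0.0 [-1.04  0.61  0.81  2.22 -1.36  0.18 -0.81] 0.01
28 0.0 [-1.25  1.24  1.42  2.19  4.5   0.93 -0.65] 0.01
36 0.0 [-1.32  1.32  1.44  2.28  4.27  0.91 -0.54] 0.02
36 0.0 [-1.31  1.34  1.45  2.28  4.27  0.94 -0.55] 0.01
36 0.0 [-0.49  0.41  0.23  2.23  1.9   0.18  2.4 ] 0.01
36 0.0 [-1.16  0.67  0.91  2.26  4.05  0.18 -0.04] 0.01
36 0.0 [-1.16  0.67  0.91  2.26  4.05  0.18 -0.04] 0.01
36 0.0 [-0.51  0.41  0.25  2.23  1.91  0.18  2.39] 0.01
42 0.0 [-0.18  0.42 -0.19  2.29  2.11  0.46  2.21] 0.15
42 0.0 [-1.36  1.39  1.44  2.34  4.09  0.92 -0.47] 0.02
42 0.0 [-1.36  1.37  1.43  2.34  4.09  0.89 -0.45] 0.03
42 0.0 [-1.36  1.38  1.43  2.34  4.09  0.9  -0.45] 0.03
42 0.0 [ 0.26  0.52 -0.73  2.3   2.01  0.69  2.42] 0.14
42 0.0 [-0.36  0.41  0.01  2.29  2.17  0.39  2.12] 0.15
```

```bash
cat > scan.py <<'E'
from kin import *
def Rtool(lean,phi,yaw):
    # tool z = leaning; phi: azimuth (scope frame, deg) of horizontal pointing direction; yaw: spin about tool axis (deg), 0: tool x in lean plane
    R=Rdown(SA+np.radians(phi),lean); return R@Ro.from_euler('z',yaw,degrees=True).as_matrix()
if __name__=="__main__":
    rng=np.random.default_rng(1)
    for lean in(32,38,44):
        for phi in(-50,-35,-20,20,35,50):
            R=Rtool(lean,phi,0); zax=R[:,2]; x=np.array([*S(-.030,.036),.070])+.0216*zax
            best=None
            for i in range(14):
                q0=rng.uniform(LO,HI); q0[4]=rng.uniform(-1.3,1.2); q0[2]=rng.uniform(-.8,1.2)
                hi=HI.copy(); hi[4]=1.6
                def r(q):
                    a,M,_=fk(q); m=np.minimum((q-LO),(hi-q)); m[6]=min(m[6],9)
                    return np.r_[(a-x)*20,np.cross(M[:,2],zax)*5, (1-M[:,2]@zax)*5, .02*np.maximum(0,.3-m)/.3, .005*q[2]]
                s=least_squares(r,np.clip(q0,LO+.01,hi-.01),bounds=(LO+.003,hi-.003)); a,M,_=fk(s.x)
                err=np.linalg.norm(a-x)*10+np.linalg.norm(np.cross(M[:,2],zax))
                mg=np.minimum(s.x-LO,HI-s.x)[:6].min()
                if err<.02 and (best is None or mg>best[0]): best=(mg,s.x.round(2),round(err,4))
            print(lean,phi,best)
E
python3 scan.py
```

```text
32 -50 (np.float64(0.5312707256331854), array([-0.51,  0.6 , -0.  ,  1.91,  0.83,  0.8 , -1.88]), np.float64(0.0))
32 -35 (np.float64(0.4159276339763185), array([-0.49,  0.53,  0.  ,  2.02,  0.99,  0.65, -2.16]), np.float64(0.0))
32 -20 (np.float64(0.31576763361833926), array([-0.46,  0.47,  0.  ,  2.12,  1.18,  0.49, -2.11]), np.float64(0.0))
32 20 None
32 35 (np.float64(0.2122071286658828), array([ 0.8 ,  0.69, -1.11,  2.21,  1.57,  0.38, -2.67]), np.float64(0.0004))
32 50 (np.float64(0.2122615695117751), array([ 0.94,  0.83, -1.2 ,  2.16,  1.28,  0.39, -2.59]), np.float64(0.0))
38 -50 (np.float64(0.5335335826179992), array([-0.55,  0.63,  0.  ,  1.91,  0.94,  0.87, -2.18]), np.float64(0.0))
38 -35 (np.float64(0.39982324875173036), array([-0.55,  0.56,  0.  ,  2.04,  1.14,  0.71, -2.28]), np.float64(0.0))
38 -20 (np.float64(0.2795490562787619), array([-0.69,  0.49,  0.23,  2.16,  1.33,  0.45, -2.52]), np.float64(0.0))
38 20 None
38 35 None
38 50 (np.float64(0.14032285551246218), array([ 1.05,  0.92, -1.21,  2.23,  1.59,  0.31,  2.7 ]), np.float64(0.0004))
44 -50 (np.float64(0.5397422871714095), array([-0.61,  0.67,  0.  ,  1.9 ,  1.02,  0.95, -2.19]), np.float64(0.0))
44 -35 (np.float64(0.38859330414232796), array([-0.6 ,  0.6 , -0.  ,  2.05,  1.26,  0.79, -2.34]), np.float64(0.0))
44 -20 (np.float64(0.2222972173811324), array([-0.91,  0.52,  0.5 ,  2.22,  1.54,  0.39,  2.69]), np.float64(0.0003))
44 20 None
44 35 None
44 50 None
```

```bash
cat > sim.py <<'E'
from scan import *
def jac(q):
    x0,M0,_=fk(q);J=np.zeros((6,7))
    for i in range(7):
        d=q.copy();d[i]+=1e-5;x,M,_=fk(d)
        J[:3,i]=(x-x0)/1e-5; J[3:,i]=Ro.from_matrix(M@M0.T).as_rotvec()/1e-5
    return J
def step(q,x,R,n=6):
    for _ in range(n):
        a,M,_=fk(q); e=np.r_[x-a,Ro.from_matrix(R@M.T).as_rotvec()]
        J=jac(q); act=np.ones(7,bool)
        for k in range(3):
            Ja=J*act; dq=Ja.T@np.linalg.solve(Ja@Ja.T+1e-6*np.eye(6),e)
            bad=((q+dq<LO+.003)|(q+dq>HI-.003))&act
            if not bad.any(): break
            act&=~bad
        q=np.clip(q+dq*act,LO+.003,HI-.003)
    a,M,_=fk(q); return q,np.linalg.norm(x-a),np.linalg.norm(Ro.from_matrix(R@M.T).as_rotvec())
def path(q,x,R,n):
    a,M,_=fk(q); rv=Ro.from_matrix(M.T@R).as_rotvec()
    for k in range(1,n+1): q,e,f=step(q,a+(x-a)*k/n,M@Ro.from_rotvec(rv*k/n).as_matrix())
    return q,e,f
E
python3 - <<'E'
from sim import *
q0=np.array(state()[2]["joints"])
h=np.array([*S(-.034,.036),.061])
def tgt(lean,phi,yaw,back,z=.061): 
    R=Rtool(lean,phi,yaw); return np.array([*S(-.034,.036),z+.007])+(.0216-back)*R[:,2],R
# unlean
xd=np.array([*S(-.09,.05),.12])
q1,e,f=path(q0,xd,Rdown(SA),10); print("down",q1.round(2),e.round(4),f.round(3))
for yaw in(-60,-30,0,25,60,90):
    x,R=tgt(36,-25,yaw,.06); q2,e,f=path(q1,x,R,14)
    x,R=tgt(36,-25,yaw,0); q3,e2,f2=path(q2,x,R,6)
    print(yaw,q2.round(2),e.round(4),f.round(3),"|",q3.round(2),e2.round(4),f2.round(3),np.minimum(q3-LO,HI-q3).min().round(2))
E
```

```text
down [-1.08  0.81  1.21  1.91 -0.88  1.08 -1.21] 0.0 0.0
-60 [-1.53  0.9   1.25  2.21 -0.86  0.35 -0.91] 0.0 0.0 | [-1.37  0.89  1.08  2.2  -0.91  0.22 -0.85] 0.0 0.0 0.05
-30 [-1.53  0.97  1.32  2.22 -1.07  0.41 -1.22] 0.0 0.0 | [-1.39  0.95  1.14  2.21 -1.16  0.28 -1.13] 0.0 0.0 0.11
0 [-1.54  1.05  1.39  2.25 -1.25  0.49 -1.56] 0.0 0.0 | [-1.41  1.01  1.21  2.23 -1.36  0.34 -1.46] 0.0 0.0 0.01
25 [-1.55  1.09  1.41  2.29 -1.35  0.53 -1.91] 0.0 0.0 | [-1.39  0.94  1.14  2.27 -1.35  0.25 -1.89] 0.0 0.0 0.02
60 [-1.58  1.04  1.36  2.34 -1.35  0.44 -2.53] 0.0 0.0 | [-1.41  0.9   1.1   2.31 -1.35  0.19 -2.51] 0.0047 0.003 0.02
90 [-1.48  0.81  1.26  2.4  -1.35  0.24 -2.89] 0.0603 0.037 | [-1.37  0.84  1.1   2.33 -1.35  0.18 -2.95] 0.0388 0.026 0.01
```

```bash
python3 - <<'E'
from sim import *
qA=np.array([-1.286,.477,.022,1.555,-.011,1.109,-.083])
qB=np.array([-0.0092362,0.56177788,0.54454848,2.28202437,-0.70103196,0.44917856,-0.3603409])
def go(q,W):
    for x,rv,n in W: q,e,f=path(q,np.array(x),Ro.from_rotvec(rv).as_matrix(),n)
    return q,e,f
W=[([.3469,.3358,.2057],[-1.65,-2.672,.005],5),([.4422,-.0331,.2055],[2.854,1.313,-.007],8),([.3671,-.2832,.1192],[3.137,.098,0],5),([.375,-.2755,.0078],[3.136,.167,.006],3),([.3754,-.24,.0365],[3.136,.16,0],3),([.3761,-.2401,-.0189],[3.135,.156,.02],3)]
print("B sim",go(qA,W)[0].round(2),"real",qB.round(2))
W=[([.378,-.276,.041],[3.136,.156,.03],5),([.376,-.2755,-.0126],[3.137,.157,0],5),([.4131,-.0669,.0684],[3.14,-.113,.005],8),([.4547,.0564,.0709],[-3.131,.23,0],5),([.4537,.0706,.0139],[-3.129,.234,0],5),([.5137,.0616,.0123],[-3.129,.233,0],6),([.5132,.0613,.0631],[-3.129,.233,0],3),([.5285,.1239,.0914],[3.024,-.217,.746],8)]
print("C sim",go(qB,W)[0].round(2),"real [-1.37 .5 1.06 2.38 -1.17 .19 -1.05]")
E
```

```text
B sim [-0.02  0.57  0.56  2.28 -0.72  0.45 -0.34] real [-0.01  0.56  0.54  2.28 -0.7   0.45 -0.36]
C sim [-1.39  0.56  1.13  2.37 -1.33  0.26 -0.89] real [-1.37 .5 1.06 2.38 -1.17 .19 -1.05]
```

```bash
cat > search.py <<'E'
from sim import *
q0=np.array(state()[2]["joints"]); rng=np.random.default_rng(3)
mg=lambda q:np.minimum(q-LO,HI-q).min()
def tgt(lean,phi,yaw,back,z=.061):
    R=Rtool(lean,phi,yaw); return np.array([*S(-.034,.036),z+.007])+(.0216-back)*R[:,2],R
out=[]
import time;t0=time.time()
x1=np.array([*S(-.12,.05),.15]); q1,e,f=path(q0,x1,Rdown(SA),5)
while time.time()-t0<150:
    xm=np.array([rng.uniform(.38,.52),rng.uniform(-.05,.15),rng.uniform(.1,.35)]); ym=rng.uniform(-2.6,2.6); tilt=rng.uniform(-30,25); tx=rng.uniform(-30,30)
    Rm=Rdown(ym,tilt)@Ro.from_euler('x',tx,degrees=True).as_matrix()
    qm,e,f=path(q1,xm,Rm,6)
    if e>.003 or f>.02 or mg(qm)<.02: continue
    phi=rng.uniform(-35,-15); yaw=rng.uniform(-180,180)
    x,R=tgt(38,phi,yaw,.06); q2,e,f=path(qm,x,R,6)
    if e>.003 or f>.02: continue
    out.append((mg(q2),abs(q2[2]),xm.round(3),round(ym,2),round(tilt),round(tx),round(phi),round(yaw),q2.round(2)))
out.sort(key=lambda v:-v[0]); print(len(out))
for o in out[:8]: print(o)
E
python3 search.py
```

```text
289
(np.float64(0.32416319657159454), np.float64(0.03153581243171866), array([0.5  , 0.061, 0.296]), 2.58, -24, -6, -32, -132, array([-0.63,  0.47, -0.03,  2.12,  1.11,  0.75, -1.55]))
(np.float64(0.31093829696495057), np.float64(0.013457861391334406), array([ 0.394, -0.042,  0.316]), 1.8, 21, -24, -29, -111, array([-0.65,  0.45,  0.01,  2.13,  1.13,  0.71, -1.86]))
(np.float64(0.2623773954903157), np.float64(0.7585411654035302), array([0.385, 0.05 , 0.305]), 1.69, 9, 0, -30, -79, array([-1.21,  0.55,  0.76,  2.15,  0.65,  0.43, -2.03]))
(np.float64(0.2488083887089294), np.float64(0.7904109064955757), array([0.466, 0.104, 0.28 ]), 1.67, -3, -17, -31, -67, array([ 0.02,  0.56, -0.79,  2.08,  1.33,  1.08, -2.71]))
(np.float64(0.24867782250168524), np.float64(0.6873003181218275), array([0.389, 0.109, 0.298]), 2.5, -10, 3, -29, -146, array([-1.22,  0.55,  0.69,  2.19,  0.78,  0.43, -1.02]))
(np.float64(0.23861642627988422), np.float64(0.4114063481127716), array([0.511, 0.097, 0.325]), 2.31, -9, -16, -33, 167, array([-1.02,  0.49,  0.41,  2.2 ,  0.96,  0.57, -0.45]))
(np.float64(0.2362734733467189), np.float64(1.223726526653281), array([0.514, 0.054, 0.196]), 0.05, 16, 15, -34, -103, array([-1.55,  0.98,  1.22,  2.14, -0.62,  0.43, -0.58]))
(np.float64(0.22546929804799287), np.float64(0.21186641754653293), array([0.487, 0.012, 0.267]), 1.53, 14, -27, -32, 164, array([-0.85,  0.46,  0.21,  2.21,  1.09,  0.63, -0.48]))
```

```bash
cat > search2.py <<'E'
from sim import *
import time,sys
q0=np.array(state()[2]["joints"]); rng=np.random.default_rng(5)
mg=lambda q:np.minimum(q-LO,HI-q).min()
def tgt(lean,phi,yaw,back,z=.061):
    R=Rtool(lean,phi,yaw); return np.array([*S(-.034,.036),z+.007])+(.0216-back)*R[:,2],R
def Rm_(ym,tilt,tx): return Rdown(ym,tilt)@Ro.from_euler('x',tx,degrees=True).as_matrix()
if __name__=="__main__":
    out=[];t0=time.time()
    x1=np.array([*S(-.12,.05),.15]); q1,e,f=path(q0,x1,Rdown(SA),4)
    while time.time()-t0<250:
        xm=np.array([rng.uniform(.38,.50),rng.uniform(-.08,.12),rng.uniform(.15,.35)]); ym=rng.uniform(1.2,2.8); tilt=rng.uniform(-25,25); tx=rng.uniform(-30,10)
        qm,e,f=path(q1,xm,Rm_(ym,tilt,tx),5)
        if e>.003 or f>.02 or mg(qm)<.05: continue
        phi=rng.uniform(-32,-22)
        x,R=tgt(37,phi,180,.06); q2,e,f=path(qm,x,R,5)
        if e>.003 or f>.02 or mg(q2)<.12: continue
        x,R=tgt(37,phi,180,0,.054); q3,e,f=path(q2,x,R,3)
        out.append((min(mg(qm),mg(q2),mg(q3)),xm.round(3),round(ym,2),round(tilt),round(tx),round(phi),qm.round(2),q2.round(2),q3.round(2)))
    out.sort(key=lambda v:-v[0]); print(len(out))
    for o in out[:6]: print(o)
E
python3 search2.py
```

```text
732
(np.float64(0.2236468326438592), array([ 0.386, -0.065,  0.231]), 2.54, 24, -29, -27, array([-0.38,  0.28,  1.06,  2.17, -0.72,  1.4 ,  1.91]), array([-0.24,  0.48, -0.5 ,  2.22,  1.34,  0.87, -0.84]), array([-0.23,  0.6 , -0.44,  2.19,  1.49,  0.83, -0.93]))
(np.float64(0.20131474248144385), array([ 0.402, -0.039,  0.278]), 2.78, 9, 2, -31, array([-0.56, -0.02,  0.55,  2.07, -0.01,  1.25,  1.2 ]), array([-1.06,  0.49,  0.48,  2.21,  0.93,  0.52, -0.59]), array([-1.02,  0.63,  0.53,  2.19,  1.02,  0.37, -0.69]))
(np.float64(0.2001946562329171), array([ 0.443, -0.062,  0.325]), 1.77, 22, -20, -27, array([-0.13, -0.14,  0.46,  2.13, -0.51,  1.05,  0.7 ]), array([-0.62,  0.43, -0.04,  2.23,  1.23,  0.67, -0.77]), array([-0.59,  0.55,  0.02,  2.21,  1.4 ,  0.59, -0.9 ]))
(np.float64(0.19354806367373587), array([ 0.488, -0.022,  0.287]), 1.68, 22, -23, -31, array([-0.64, -0.15,  0.8 ,  2.21, -0.5 ,  0.8 ,  0.52]), array([-1.07,  0.49,  0.49,  2.21,  0.92,  0.51, -0.59]), array([-1.03,  0.63,  0.54,  2.19,  1.02,  0.37, -0.68]))
(np.float64(0.18207196453741017), array([ 0.417, -0.036,  0.336]), 2.54, 17, 5, -30, array([-0.47,  0.1 ,  0.53,  1.84, -0.12,  1.51,  1.08]), array([-1.07,  0.49,  0.5 ,  2.21,  0.93,  0.5 , -0.59]), array([-1.04,  0.63,  0.56,  2.2 ,  1.03,  0.35, -0.68]))
(np.float64(0.18199314493823388), array([ 0.482, -0.015,  0.304]), 1.26, 20, -14, -25, array([-0.47, -0.16,  0.51,  2.17, -0.26,  0.79, -0.15]), array([-0.9 ,  0.43,  0.3 ,  2.26,  1.16,  0.53, -0.7 ]), array([-0.87,  0.57,  0.36,  2.23,  1.33,  0.41, -0.85]))
```

```bash
python3 - <<'E'
from search2 import *
x1=np.array([*S(-.12,.05),.15]); line(x1,SA)
E
```

```text
rows 4
t 22.3 p [0.5815 0.1257 0.1345] yaw -0.1493 zax [ 0.58  -0.11  -0.807]
{"linear":[-0.0124, -0.0001, -0.0139],"dr":[0.3, -9.0, -0.1]} 
{"linear":[-0.0145, -0.0002, -0.0118],"dr":[0.3, -9.1, -0.1]} 
{"linear":[-0.0161, -0.0003, -0.0094],"dr":[0.3, -9.0, -0.1]} 
{"linear":[-0.0174, -0.0004, -0.0067],"dr":[0.4, -9.1, -0.1]}
```

>>> {"name": "drive_tool", "arguments": {
  "commands": [
    {"linear": [-0.012,0,-0.014],"dr": [0.3,-8,0],"jaw": 1},
    {"linear": [-0.015,0,-0.012],"dr": [0.3,-9,0],"jaw": 1},
    {"linear": [-0.016,0,-0.01],"dr": [0.3,-9,0],"jaw": 1},
    {"linear": [-0.017,0,-0.007],"dr": [0.3,-9,0],"jaw": 1}
  ]
}}

```text
clock: 22.8
tcp_pos: [0.5082, 0.1325, 0.1429]
orientation: [3.124, -0.247, 0.033]
contact_force: [0.3, 0.7, 0.1]
grip_width: -0.0003
```

```bash
cat > lp.py <<'E'
from search2 import *
def lpath(xm,R,n,first=8):
    p,M,o=state(); rv=Ro.from_matrix(M.T@R).as_rotvec(); print("ang",np.degrees(np.linalg.norm(rv)).round(1))
    q,e,f=path(np.array(o["joints"]),xm,R,n); print("now",o["joints"].round(2),"pred",q.round(2),e.round(4),f.round(3))
    rows([(p+(xm-p)*k/n,M@Ro.from_rotvec(rv*k/n).as_matrix()) for k in range(1,min(n,first)+1)])
    return q
E
python3 - <<'E'
from lp import *
q=lpath(np.array([.402,-.039,.278]),Rm_(2.78,9,2),18)
x,R=tgt(37,-30,180,.06); print(path(q,x,R,8)[0].round(2))
E
```

```text
ang 168.5
now [-1.31  0.73  1.35  2.04 -0.82  1.06 -1.29] pred [-1.05 -0.04  1.02  2.07  0.01  1.25  1.18] 0.0 0.0
t 22.8 p [0.5082 0.1325 0.1429] yaw -0.1575 zax [ 0.02 -0.01 -1.  ]
{"linear":[-0.0042, 0.0104, -0.0075],"dr":[0.9, -0.1, -9.3]} 
{"linear":[-0.0058, 0.0094, -0.0077],"dr":[0.8, -0.0, -9.3]} 
{"linear":[-0.0072, 0.0083, -0.0078],"dr":[0.9, -0.1, -9.4]} 
{"linear":[-0.0085, 0.0069, -0.0079],"dr":[0.8, -0.1, -9.3]} 
{"linear":[-0.0095, 0.0053, -0.008],"dr":[0.9, -0.0, -9.3]} 
{"linear":[-0.0102, 0.0036, -0.008],"dr":[0.8, -0.1, -9.3]} 
{"linear":[-0.0107, 0.0017, -0.0081],"dr":[0.9, -0.1, -9.4]} 
{"linear":[-0.0108, -0.0001, -0.0081],"dr":[0.9, -0.0, -9.3]} 
[-1.42  0.65  0.94  2.26  0.39  0.3  -0.11]
```

```bash
sed -e 's/x1=np.array.*/q1=q0/' -e 's/Rm_(ym,tilt,tx),5)/Rm_(ym,tilt,tx),9)/' -e 's/,.06); q2,e,f=path(qm,x,R,5)/,.06); q2,e,f=path(qm,x,R,8)/' -e 's/uniform(-25,25); tx=rng.uniform(-30,10)/uniform(-5,22); tx=rng.uniform(-25,10)/' search2.py > search3.py; timeout 400 python3 search3.py
```

```text
171
(np.float64(0.2158511798066418), array([ 0.483, -0.019,  0.3  ]), 2.31, 5, -19, -29, array([-0.45, -0.09,  0.54,  2.12, -0.3 ,  0.97,  0.97]), array([-0.92,  0.45,  0.32,  2.22,  1.07,  0.56, -0.67]), array([-0.89,  0.58,  0.38,  2.2 ,  1.21,  0.43, -0.8 ]))
(np.float64(0.17064034714837417), array([ 0.466, -0.06 ,  0.304]), 1.47, 20, -20, -25, array([-0.04, -0.17,  0.28,  2.22, -0.47,  0.82,  0.35]), array([-0.51,  0.42, -0.16,  2.25,  1.3 ,  0.7 , -0.79]), array([-0.49,  0.54, -0.1 ,  2.22,  1.47,  0.64, -0.92]))
(np.float64(0.15789218450961165), array([0.442, 0.086, 0.326]), 1.4, 9, 6, -23, array([-1.24,  0.17,  1.19,  1.88, -0.35,  1.29, -0.11]), array([-0.99,  0.44,  0.42,  2.28,  1.16,  0.46, -0.67]), array([-0.96,  0.59,  0.49,  2.24,  1.33,  0.33, -0.85]))
(np.float64(0.14566145139954326), array([0.485, 0.015, 0.157]), 2.09, 18, -9, -22, array([-0.57,  0.3 ,  0.75,  2.13, -0.66,  0.99,  1.09]), array([-0.99,  0.43,  0.42,  2.29,  1.19,  0.45, -0.68]), array([-0.96,  0.58,  0.49,  2.25,  1.38,  0.32, -0.87]))
(np.float64(0.14082914101689306), array([0.487, 0.02 , 0.28 ]), 1.53, 3, -22, -32, array([-0.87, -0.2 ,  0.6 ,  2.25,  0.29,  0.68, -0.49]), array([-1.09,  0.5 ,  0.52,  2.2 ,  0.89,  0.51, -0.57]), array([-1.05,  0.64,  0.57,  2.19,  0.97,  0.36, -0.65]))
(np.float64(0.13765636679177992), array([ 0.417, -0.02 ,  0.311]), 2.31, 20, 6, -23, array([-0.71,  0.21,  0.88,  1.85, -0.28,  1.51,  1.01]), array([-1.01,  0.44,  0.44,  2.28,  1.16,  0.45, -0.67]), array([-0.98,  0.59,  0.51,  2.25,  1.34,  0.31, -0.85]))
```

Take the first: (.483,-.019,.300), yaw 2.31, tilts 5/−19.

```bash
python3 - <<'E'
from lp import *
q=lpath(np.array([.483,-.019,.300]),Rm_(2.31,5,-19),16)
x,R=tgt(37,-29,180,.06); print(path(q,x,R,16)[0].round(2))
E
```

```text
ang 140.9
now [-1.31  0.73  1.35  2.04 -0.82  1.06 -1.29] pred [-1.24 -0.33  1.15  2.12  0.04  0.95  0.63] 0.0 0.0
t 22.8 p [0.5082 0.1325 0.1429] yaw -0.1575 zax [ 0.02 -0.01 -1.  ]
{"linear":[0.0001, 0.0097, -0.0098],"dr":[-0.0, 1.6, -8.7]} 
{"linear":[-0.001, 0.0096, -0.0097],"dr":[-0.1, 1.6, -8.6]} 
{"linear":[-0.0022, 0.0093, -0.0098],"dr":[0.0, 1.5, -8.7]} 
{"linear":[-0.0033, 0.009, -0.0099],"dr":[-0.0, 1.6, -8.7]} 
{"linear":[-0.0044, 0.0083, -0.01],"dr":[-0.0, 1.6, -8.6]} 
{"linear":[-0.0053, 0.0077, -0.0101],"dr":[-0.1, 1.6, -8.7]} 
{"linear":[-0.0061, 0.0067, -0.0102],"dr":[0.0, 1.6, -8.6]} 
{"linear":[-0.0068, 0.0058, -0.0105],"dr":[-0.0, 1.6, -8.7]} 
[-1.46  0.68  0.98  2.28  0.28  0.26  0.  ]
```

```bash
cat > search4.py <<'E'
from search2 import *
def fpath(q,x,R,n):
    a,M,_=fk(q); rv=Ro.from_matrix(M.T@R).as_rotvec(); m=9
    for k in range(1,n+1):
        q,e,f=step(q,a+(x-a)*k/n,M@Ro.from_rotvec(rv*k/n).as_matrix(),2); m=min(m,mg(q))
    return q,e,f,m
def nrow(q,x,R):
    a,M,_=fk(q); return int(np.ceil(max(np.linalg.norm(x-a)/.05,np.degrees(np.linalg.norm(Ro.from_matrix(M.T@R).as_rotvec()))/9.5)))
if __name__=="__main__":
    out=[];t0=time.time(); rng=np.random.default_rng(int(sys.argv[1]))
    while time.time()-t0<270:
        xm=np.array([rng.uniform(.36,.52),rng.uniform(-.25,.2),rng.uniform(.12,.42)]); ym=rng.uniform(-3,3); tilt=rng.uniform(-40,25); tx=rng.uniform(-40,40)
        R=Rm_(ym,tilt,tx); qm,e,f,m1=fpath(q0,xm,R,12)
        if e>.003 or f>.02 or m1<.04: continue
        phi=rng.uniform(-35,-20); yaw=rng.choice([0,180])
        x,R2=tgt(37,phi,yaw,.06); q2,e,f,m2=fpath(qm,x,R2,12)
        if e>.003 or f>.02 or m2<.04: continue
        x,R2=tgt(37,phi,yaw,0,.054); q3,e,f,m3=fpath(q2,x,R2,3)
        if e>.003: continue
        out.append((min(mg(q2),mg(q3)),round(m1,2),round(m2,2),xm.round(3),round(ym,2),round(tilt),round(tx),round(phi),yaw,qm.round(2),q3.round(2)))
    out.sort(key=lambda v:-v[0]); print(len(out))
    for o in out[:4]: print(*o)
E
for s in 1 2 3 4; do python3 search4.py $s & done; wait
```

```text
this script no longer has the robot
this script no longer has the robot
this script no longer has the robot
330
0.2845622206799505 0.18 0.28 [ 0.417 -0.133  0.154] 2.41 5 19 -34 0 [-0.62  0.36  0.76  2.11 -0.02  1.03  1.01] [-0.73  0.51  0.32  2.15  1.07  0.52  2.54]
0.28363848140626846 0.16 0.28 [0.417 0.162 0.143] 2.51 17 0 -35 0 [-0.89  0.31  0.65  2.12 -0.48  1.02  1.  ] [-0.82  0.52  0.42  2.15  1.01  0.48  2.58]
0.27994293456951436 0.18 0.19 [0.476 0.116 0.131] 2.47 -35 25 -34 0 [-1.44  0.72  0.87  2.06  0.17  0.9   0.02] [-0.83  0.53  0.44  2.15  1.    0.46  2.59]
0.27459686683710194 0.14 0.27 [ 0.426 -0.211  0.268] 2.52 13 5 -33 0 [-0.38  0.25  0.86  1.89 -0.14  1.32  1.5 ] [-0.78  0.51  0.38  2.16  1.06  0.48  2.56]Exception ignored in: <_io.TextIOWrapper mode='rw' encoding='UTF-8'>
Traceback (most recent call last):
BrokenPipeError: [Errno 32] Broken pipe
Exception ignored in: <_io.TextIOWrapper mode='rw' encoding='UTF-8'>
Traceback (most recent call last):
BrokenPipeError: [Errno 32] Broken pipe
Exception ignored in: <_io.TextIOWrapper mode='rw' encoding='UTF-8'>
Traceback (most recent call last):
BrokenPipeError: [Errno 32] Broken pipe
```

```bash
cat > lp2.py <<'E'
from search4 import *
def lpath(xm,R,n=None,first=8,speed=1):
    p,M,o=state(); q=np.array(o["joints"]); n=n or nrow(q,xm,R); rv=Ro.from_matrix(M.T@R).as_rotvec()
    q,e,f,m=fpath(q,xm,R,max(n*2,6)); print("n",n,"now",o["joints"].round(2),"pred",q.round(2),round(e,4),round(f,3),"minmarg",round(m,3),"F",o["contact_force"].round(1))
    rows([(p+(xm-p)*k/n,M@Ro.from_rotvec(rv*k/n).as_matrix()) for k in range(1,min(n,first)+1)])
    return q
E
cat > w1.py <<'E'
from lp2 import *
q=lpath(np.array([.417,.162,.150]),Rm_(2.51,17,0))
x,R=tgt(37,-33,0,.06); q2,e,f,m=fpath(q,x,R,24); print(q2.round(2),round(e,4),round(m,2))
E
python3 w1.py
```

```text
n 17 now [-1.31  0.73  1.35  2.04 -0.82  1.06 -1.29] pred [-0.9   0.31  0.67  2.11 -0.48  1.04  1.01] 0.0 0.0 minmarg 0.124 F [0.3 0.7 0.1]
t 22.8 p [0.5082 0.1325 0.1429] yaw -0.1575 zax [ 0.02 -0.01 -1.  ]
{"linear":[-0.0056, -0.0009, -0.0005],"dr":[1.4, 0.3, -8.9]} 
{"linear":[-0.0053, -0.0017, -0.0006],"dr":[1.5, 0.4, -8.9]} 
{"linear":[-0.005, -0.0025, -0.0005],"dr":[1.4, 0.3, -8.9]} 
{"linear":[-0.0046, -0.0034, -0.0005],"dr":[1.4, 0.3, -8.9]} 
{"linear":[-0.004, -0.0039, -0.0004],"dr":[1.5, 0.3, -8.8]} 
{"linear":[-0.0033, -0.0046, -0.0003],"dr":[1.4, 0.4, -8.9]} 
{"linear":[-0.0026, -0.005, -0.0002],"dr":[1.4, 0.3, -8.9]} 
{"linear":[-0.0018, -0.0054, -0.0001],"dr":[1.5, 0.3, -8.9]} 
[-0.87  0.4   0.39  2.17  0.94  0.58  2.67] 0.0 0.27
```

Robust in the finer simulation. Go.

>>> {"name": "drive_tool", "arguments": {
  "commands": [
    {"linear": [-0.0055,-0.001,0],"dr": [1.4,0.3,-8.9],"jaw": 1},
    {"linear": [-0.0055,-0.002,0],"dr": [1.4,0.3,-8.9],"jaw": 1},
    {"linear": [-0.005,-0.0025,0],"dr": [1.4,0.3,-8.9],"jaw": 1},
    {"linear": [-0.0045,-0.0035,0],"dr": [1.4,0.3,-8.9],"jaw": 1},
    {"linear": [-0.004,-0.004,0],"dr": [1.4,0.3,-8.9],"jaw": 1},
    {"linear": [-0.0035,-0.0045,0],"dr": [1.4,0.3,-8.9],"jaw": 1},
    {"linear": [-0.0025,-0.005,0],"dr": [1.4,0.3,-8.9],"jaw": 1},
    {"linear": [-0.002,-0.0055,0],"dr": [1.4,0.3,-8.9],"jaw": 1}
  ]
}}

```text
clock: 23.8
tcp_pos: [0.4642, 0.1296, 0.1431]
orientation: [-2.532, -1.573, -0.074]
contact_force: [0.2, -0.7, -0.5]
grip_width: 0.0001
```

```bash
python3 w1.py
```

```text
n 9 now [-1.07  0.39  0.99  2.12 -0.63  0.93 -0.16] pred [-0.88  0.3   0.65  2.11 -0.48  1.04  1.  ] 0.0 0.0 minmarg 0.32 F [ 0.2 -0.7 -0.5]
t 23.8 p [0.4642 0.1296 0.1431] yaw 1.105 zax [-0.042  0.161 -0.986]
{"linear":[0.0009, -0.0063, 0.0],"dr":[1.3, 0.4, -8.8]} 
{"linear":[0.002, -0.0061, 0.0002],"dr":[1.3, 0.4, -8.7]} 
{"linear":[0.0028, -0.0058, 0.0004],"dr":[1.3, 0.4, -8.8]} 
{"linear":[0.0036, -0.0053, 0.0005],"dr":[1.3, 0.5, -8.8]} 
{"linear":[0.0044, -0.0046, 0.0006],"dr":[1.3, 0.4, -8.8]} 
{"linear":[0.0051, -0.0038, 0.0008],"dr":[1.3, 0.4, -8.7]} 
{"linear":[0.0055, -0.0031, 0.0009],"dr":[1.3, 0.4, -8.8]} 
{"linear":[0.006, -0.0021, 0.0009],"dr":[1.2, 0.4, -8.8]} 
[-0.85  0.39  0.37  2.17  0.94  0.59  2.67] 0.0 0.27
```

>>> {"name": "drive_tool", "arguments": {
  "commands": [
    {"linear": [0.001,-0.0065,0],"dr": [1.3,0.4,-9.5],"jaw": 1},
    {"linear": [0.002,-0.006,0],"dr": [1.3,0.4,-9.5],"jaw": 1},
    {"linear": [0.003,-0.006,0],"dr": [1.3,0.4,-9.5],"jaw": 1},
    {"linear": [0.0035,-0.0055,0],"dr": [1.3,0.4,-9.5],"jaw": 1},
    {"linear": [0.0045,-0.0045,0],"dr": [1.3,0.4,-9.5],"jaw": 1},
    {"linear": [0.005,-0.004,0],"dr": [1.3,0.4,-9.5],"jaw": 1},
    {"linear": [0.0055,-0.003,0],"dr": [1.3,0.4,-9.5],"jaw": 1},
    {"linear": [0.006,-0.002,0],"dr": [1.3,0.4,-9.5],"jaw": 1}
  ]
}}

```text
clock: 24.8
tcp_pos: [0.4203, 0.1389, 0.155]
orientation: [-0.929, -2.721, -0.117]
contact_force: [0.4, 1.1, 0.3]
grip_width: 0.0003
```

```bash
cat > w2.py <<'E'
from lp2 import *
import sys
back=float(sys.argv[1]); phi=float(sys.argv[2]); z=float(sys.argv[3]) if len(sys.argv)>3 else .061
x,R=tgt(37,phi,0,back,z); q=lpath(x,R)
x,R=tgt(37,phi,0,0,.054); q2,e,f,m=fpath(q,x,R,12); print("press",q2.round(2),round(e,4),round(m,2))
E
python3 w2.py .06 -33; python3 w2.py .06 -25
```

```text
n 19 now [-0.82  0.32  0.65  2.06 -0.45  1.07  1.  ] pred [-0.83  0.39  0.35  2.17  0.95  0.6   2.66] 0.0 0.0 minmarg 0.271 F [0.4 1.1 0.3]
t 24.8 p [0.4203 0.1389 0.155 ] yaw 2.4823 zax [-0.221  0.16  -0.962]
{"linear":[-0.0074, 0.0045, 0.001],"dr":[4.1, 0.0, -8.3]} 
{"linear":[-0.0079, 0.0035, 0.0006],"dr":[4.1, 0.0, -8.3]} 
{"linear":[-0.0084, 0.0023, 0.0005],"dr":[4.2, 0.1, -8.3]} 
{"linear":[-0.0086, 0.0011, 0.0003],"dr":[4.1, -0.0, -8.3]} 
{"linear":[-0.0087, -0.0002, 0.0003],"dr":[4.1, -0.0, -8.3]} 
{"linear":[-0.0086, -0.0013, 0.0003],"dr":[4.1, 0.0, -8.3]} 
{"linear":[-0.0083, -0.0026, 0.0005],"dr":[4.1, 0.0, -8.3]} 
{"linear":[-0.0079, -0.0037, 0.0007],"dr":[4.2, 0.1, -8.3]} 
press [-0.79  0.51  0.4   2.16  1.06  0.46  2.57] 0.0 0.27
n 19 now [-0.82  0.32  0.65  2.06 -0.45  1.07  1.  ] pred [-1.55  1.05  1.38  2.26 -1.26  0.47 -1.57] 0.0 0.0 minmarg 0.007 F [0.4 1.1 0.3]
t 24.8 p [0.4203 0.1389 0.155 ] yaw 2.4823 zax [-0.221  0.16  -0.962]
{"linear":[-0.0074, 0.0043, 0.001],"dr":[-4.1, 0.1, 8.3]} 
{"linear":[-0.0067, 0.0053, 0.0012],"dr":[-4.1, 0.1, 8.3]} 
{"linear":[-0.0058, 0.0061, 0.0017],"dr":[-4.2, 0.1, 8.3]} 
{"linear":[-0.0049, 0.0067, 0.0022],"dr":[-4.1, 0.1, 8.3]} 
{"linear":[-0.004, 0.0072, 0.0026],"dr":[-4.1, 0.1, 8.3]} 
{"linear":[-0.0028, 0.0075, 0.0032],"dr":[-4.1, 0.1, 8.3]} 
{"linear":[-0.0018, 0.0076, 0.0037],"dr":[-4.2, 0.1, 8.3]} 
{"linear":[-0.0007, 0.0075, 0.0042],"dr":[-4.1, 0.1, 8.3]} 
press [-1.4   0.99  1.16  2.24 -1.36  0.27 -1.47] 0.0 0.01
```

```bash
python3 - <<'E'
from lp2 import *
q0=np.array(state()[2]["joints"])
for yaw in(180,150,120,-90,-60,-30,0):
  for phi in(-25,-33):
    x,R=tgt(37,phi,yaw,.06); n=nrow(q0,x,R); q,e,f,m=fpath(q0,x,R,n*2); x,R=tgt(37,phi,yaw,0,.054); q2,e2,f2,m2=fpath(q,x,R,10)
    print(yaw,phi,n,q.round(2),round(m,2),"|",q2.round(2),round(e2,4),round(m2,2))
E
```

```text
180 -25 6 [-1.13  0.46  0.57  2.28  0.91  0.41 -0.47] 0.07 | [-1.15  0.66  0.71  2.25  1.08  0.2  -0.66] 0.0 0.03
180 -33 6 [-1.49  0.75  1.02  2.24  0.05  0.31  0.15] 0.14 | [-1.35  0.83  0.92  2.24  0.03  0.18  0.15] 0.0 0.01
150 -25 7 [-1.26  0.5   0.76  2.32  0.94  0.31  0.01] 0.08 | [-1.13  0.64  0.72  2.28  1.21  0.19 -0.25] 0.0 0.02
150 -33 7 [-1.45  0.68  0.98  2.28  0.28  0.3   0.47] 0.13 | [-1.29  0.76  0.87  2.27  0.41  0.18  0.34] 0.0 0.0
120 -25 9 [-1.42  0.59  1.    2.37  0.63  0.17  0.85] 0.0 | [-1.12  0.62  0.73  2.3   1.29  0.18  0.23] 0.0 0.01
120 -33 8 [-1.39  0.6   0.92  2.3   0.52  0.32  0.8 ] 0.14 | [-1.25  0.72  0.85  2.29  0.61  0.18  0.71] 0.0 0.01
-90 -25 11 [-1.54  0.86  1.18  2.23 -0.66  0.29 -0.6 ] 0.07 | [-1.39  0.92  1.04  2.2  -0.87  0.18 -0.42] 0.0 0.01
-90 -33 12 [-1.53  0.95  1.23  2.14 -0.64  0.43 -0.76] 0.16 | [-1.39  0.98  1.08  2.14 -0.69  0.3  -0.72] 0.0 0.13
-60 -25 13 [-1.54  0.92  1.26  2.22 -0.9   0.35 -0.88] 0.03 | [-1.38  0.92  1.07  2.2  -0.97  0.2  -0.82] 0.0 0.03
-60 -33 14 [-1.54  1.03  1.31  2.14 -0.85  0.49 -1.07] 0.1 | [-1.41  1.04  1.16  2.14 -0.92  0.36 -1.01] 0.0 0.16
-30 -25 16 [-1.55  1.07  1.38  2.22 -1.21  0.49 -1.11] 0.01 | [-1.42  1.06  1.2   2.2  -1.35  0.35 -0.99] 0.0 0.02
-30 -33 17 [-1.54  1.12  1.4   2.16 -1.04  0.56 -1.4 ] 0.01 | [-1.42  1.12  1.24  2.16 -1.14  0.43 -1.32] 0.0 0.08
0 -25 19 [-1.55  1.05  1.38  2.26 -1.26  0.47 -1.57] 0.01 | [-1.4   0.99  1.16  2.24 -1.37  0.28 -1.47] 0.0 0.0
0 -33 19 [-0.83  0.39  0.35  2.17  0.95  0.6   2.66] 0.27 | [-0.79  0.51  0.4   2.16  1.06  0.46  2.57] 0.0 0.27
```

>>> {"name": "drive_tool", "arguments": {
  "commands": [
    {"linear": [-0.0075,0.0045,0],"dr": [4.1,0,-8.3],"jaw": 1},
    {"linear": [-0.008,0.0035,0],"dr": [4.1,0,-8.3],"jaw": 1},
    {"linear": [-0.0085,0.0025,0],"dr": [4.1,0,-8.3],"jaw": 1},
    {"linear": [-0.0085,0.001,0],"dr": [4.1,0,-8.3],"jaw": 1},
    {"linear": [-0.0085,0,0],"dr": [4.1,0,-8.3],"jaw": 1},
    {"linear": [-0.0085,-0.001,0],"dr": [4.1,0,-8.3],"jaw": 1},
    {"linear": [-0.0085,-0.0025,0],"dr": [4.1,0,-8.3],"jaw": 1},
    {"linear": [-0.008,-0.0035,0],"dr": [4.1,0,-8.3],"jaw": 1}
  ]
}}

```text
clock: 25.8
tcp_pos: [0.4947, 0.1166, 0.1381]
orientation: [0.838, -2.636, 0.453]
contact_force: [-0.2, -0.6, -0.2]
grip_width: 0.0002
```

```bash
python3 w2.py .06 -33;
```

```text
n 11 now [-0.84  0.55  0.44  1.8   0.06  1.22  1.74] pred [-0.83  0.39  0.35  2.17  0.95  0.6   2.66] 0.0 0.0 minmarg 0.271 F [-0.2 -0.6 -0.2]
t 25.8 p [0.4947 0.1166 0.1381] yaw -2.5718 zax [-0.219 -0.395 -0.892]
{"linear":[-0.0076, -0.003, 0.0012],"dr":[4.0, -0.1, -8.2]} 
{"linear":[-0.007, -0.0039, 0.0015],"dr":[4.0, -0.0, -8.2]} 
{"linear":[-0.0065, -0.0047, 0.0018],"dr":[4.0, -0.1, -8.2]} 
{"linear":[-0.0057, -0.0055, 0.0021],"dr":[4.1, -0.1, -8.2]} 
{"linear":[-0.0049, -0.0061, 0.0026],"dr":[4.0, -0.1, -8.2]} 
{"linear":[-0.0039, -0.0065, 0.003],"dr":[4.0, -0.1, -8.2]} 
{"linear":[-0.003, -0.0068, 0.0035],"dr":[4.0, -0.0, -8.3]} 
{"linear":[-0.002, -0.0069, 0.004],"dr":[4.0, -0.1, -8.2]} 
press [-0.79  0.51  0.4   2.16  1.06  0.47  2.57] 0.0 0.27
```

```bash
python3 pic.py 20 side 200 40 180 160 4; python3 pic.py 20 top 180 120 160 130 5
```

```text
t 25.85 [0.4946 0.1185 0.1374] [-0.217 -0.397 -0.892] [-0.53  1.54 -0.93] 0.0002
t 25.9 [0.4937 0.1186 0.1375] [-0.22  -0.393 -0.893] [0.61 0.43 0.11] 0.0001
```

```bash
cat > w3.py <<'E'
from lp2 import *
x2,R=tgt(37,-33,0,.06)
p,M,o=state()
xa=np.array([.44,.10,.150])
q=lpath(xa,R,12)
q2,e,f,m=fpath(q,x2,R,8); print("appr",q2.round(2),round(e,4),round(m,2))
x3,_=tgt(37,-33,0,0,.054);q3,e,f,m=fpath(q2,x3,R,8); print("press",q3.round(2),round(e,4),round(m,2)); print(x2,x3)
E
python3 w3.py
```

```text
n 12 now [-0.84  0.55  0.44  1.8   0.05  1.22  1.74] pred [-0.98  0.11  0.33  2.41  0.96  0.75  2.56] 0.0 0.0 minmarg 0.031 F [0.6 0.4 0.1]
t 25.9 p [0.4937 0.1186 0.1375] yaw -2.5719 zax [-0.22  -0.393 -0.893]
{"linear":[0.0046, 0.0013, 0.0007],"dr":[3.7, -0.1, -7.5]} 
{"linear":[0.0045, 0.0019, 0.0005],"dr":[3.7, -0.0, -7.6]} 
{"linear":[0.0041, 0.0025, 0.0004],"dr":[3.7, -0.1, -7.5]} 
{"linear":[0.0038, 0.003, 0.0002],"dr":[3.6, -0.0, -7.5]} 
{"linear":[0.0033, 0.0036, 0.0001],"dr":[3.7, -0.1, -7.5]} 
{"linear":[0.0028, 0.0039, -0.0003],"dr":[3.7, -0.1, -7.6]} 
{"linear":[0.0024, 0.0042, -0.0005],"dr":[3.7, -0.0, -7.5]} 
{"linear":[0.0017, 0.0045, -0.0008],"dr":[3.7, -0.1, -7.5]} 
appr [-0.85  0.39  0.37  2.17  0.95  0.59  2.66] 0.0 0.06
press [-0.81  0.52  0.42  2.16  1.05  0.46  2.57] 0.0 0.27
[0.57521058 0.1270537  0.0986676 ] [0.60224023 0.10311103 0.04374947]
```

```bash
sed -i 's/xa=.*/xa=np.array([.468,.07,.150])/' w3.py; python3 w3.py; python3 -c "
from h import *
p,R,o=state(); rows([(p+[-.02,-.035,0.0],R)])"
```

```text
n 12 now [-0.84  0.55  0.44  1.8   0.05  1.22  1.74] pred [-0.91  0.12  0.37  2.39  1.01  0.69  2.63] 0.0 0.0 minmarg 0.045 F [0.6 0.4 0.1]
t 25.9 p [0.4937 0.1186 0.1375] yaw -2.5719 zax [-0.22  -0.393 -0.893]
{"linear":[0.0041, -0.0021, 0.0011],"dr":[3.7, -0.1, -7.5]} 
{"linear":[0.0043, -0.0014, 0.0013],"dr":[3.7, -0.0, -7.6]} 
{"linear":[0.0044, -0.0008, 0.0013],"dr":[3.7, -0.1, -7.5]} 
{"linear":[0.0045, -0.0001, 0.0013],"dr":[3.6, -0.0, -7.5]} 
{"linear":[0.0045, 0.0006, 0.0013],"dr":[3.7, -0.1, -7.5]} 
{"linear":[0.0044, 0.0012, 0.0013],"dr":[3.7, -0.1, -7.6]} 
{"linear":[0.0041, 0.0019, 0.0011],"dr":[3.7, -0.0, -7.5]} 
{"linear":[0.0039, 0.0025, 0.001],"dr":[3.7, -0.1, -7.5]} 
appr [-0.84  0.39  0.36  2.17  0.95  0.59  2.66] 0.0 0.07
press [-0.81  0.52  0.41  2.16  1.05  0.46  2.57] 0.0 0.27
[0.57521058 0.1270537  0.0986676 ] [0.60224023 0.10311103 0.04374947]
t 25.9 p [0.4937 0.1186 0.1375] yaw -2.5719 zax [-0.22  -0.393 -0.893]
{"linear":[0.0326, -0.0152, 0.0182],"dr":[0.0, 0.0, 0.0]}
```

>>> {"name": "drive_tool", "arguments": {
  "commands": [
    {"linear": [0.016,-0.0075,0.007],"dr": [0,0,0],"jaw": 1},
    {"linear": [0.016,-0.0075,0.007],"dr": [0,0,0],"jaw": 1}
  ]
}}

```text
clock: 26.15
tcp_pos: [0.4745, 0.0819, 0.1415]
orientation: [0.827, -2.64, 0.451]
contact_force: [-0.0, 0.4, 0.7]
grip_width: -0.0
```

```bash
python3 w3.py
```

```text
n 12 now [-0.83  0.5   0.46  1.87  0.08  1.19  1.76] pred [-0.91  0.12  0.37  2.39  1.    0.69  2.63] 0.0 0.0 minmarg 0.045 F [-0.   0.4  0.7]
t 26.15 p [0.4745 0.0819 0.1415] yaw -2.58 zax [-0.221 -0.393 -0.893]
{"linear":[0.0012, -0.0006, -0.0001],"dr":[3.7, -0.1, -7.6]} 
{"linear":[0.0012, -0.0004, -0.0001],"dr":[3.7, -0.0, -7.5]} 
{"linear":[0.0014, -0.0003, -0.0001],"dr":[3.7, -0.1, -7.6]} 
{"linear":[0.0013, -0.0001, -0.0001],"dr":[3.7, -0.1, -7.5]} 
{"linear":[0.0013, 0.0, -0.0],"dr":[3.7, -0.1, -7.6]} 
{"linear":[0.0013, 0.0003, -0.0001],"dr":[3.7, -0.0, -7.6]} 
{"linear":[0.0013, 0.0004, -0.0001],"dr":[3.7, -0.1, -7.5]} 
{"linear":[0.0012, 0.0006, -0.0001],"dr":[3.7, -0.1, -7.6]} 
appr [-0.85  0.39  0.36  2.17  0.95  0.59  2.66] 0.0 0.07
press [-0.81  0.52  0.42  2.16  1.05  0.46  2.57] 0.0 0.27
[0.57521058 0.1270537  0.0986676 ] [0.60224023 0.10311103 0.04374947]
```

>>> {"name": "drive_tool", "arguments": {
  "commands": [
    {"linear": [0.001,0,0],"dr": [4,0,-8.5],"jaw": 1},
    {"linear": [0.001,0,0],"dr": [4,0,-8.5],"jaw": 1},
    {"linear": [0.001,0,0],"dr": [4,0,-8.5],"jaw": 1},
    {"linear": [0.001,0,0],"dr": [4,0,-8.5],"jaw": 1},
    {"linear": [0.001,0,0],"dr": [4,0,-8.5],"jaw": 1},
    {"linear": [0.001,0,0],"dr": [4,0,-8.5],"jaw": 1},
    {"linear": [0.001,0,0],"dr": [4,0,-8.5],"jaw": 1},
    {"linear": [0.001,0,0],"dr": [4,0,-8.5],"jaw": 1}
  ]
}}

```text
clock: 27.15
tcp_pos: [0.4669, 0.0544, 0.1503]
orientation: [2.266, -1.527, 0.795]
contact_force: [1.2, -0.5, -0.1]
grip_width: -0.0003
```

```bash
sed -i 's/lpath(xa,R,12)/lpath(xa,R)/' w3.py; python3 w3.py; python3 w2.py .06 -33
```

```text
n 3 now [-0.98  0.29  0.31  2.23  0.71  0.91  2.33] pred [-0.9   0.12  0.36  2.39  1.01  0.69  2.63] 0.0 0.0 minmarg 0.046 F [ 1.2 -0.5 -0.1]
t 27.15 p [0.4669 0.0544 0.1503] yaw -1.2111 zax [ 0.279 -0.525 -0.804]
{"linear":[-0.0039, -0.0024, -0.0025],"dr":[4.1, -0.0, -7.4]} 
{"linear":[-0.0035, -0.003, -0.0024],"dr":[4.1, -0.1, -7.5]} 
{"linear":[-0.0031, -0.0037, -0.0021],"dr":[4.1, -0.0, -7.4]} 
appr [-0.84  0.39  0.35  2.17  0.95  0.6   2.66] 0.0 0.07
press [-0.8   0.52  0.4   2.16  1.05  0.46  2.57] 0.0 0.27
[0.57521058 0.1270537  0.0986676 ] [0.60224023 0.10311103 0.04374947]
n 3 now [-0.98  0.29  0.31  2.23  0.71  0.91  2.33] pred [-0.83  0.39  0.34  2.17  0.96  0.6   2.66] 0.0 0.0 minmarg 0.217 F [ 1.2 -0.5 -0.1]
t 27.15 p [0.4669 0.0544 0.1503] yaw -1.2111 zax [ 0.279 -0.525 -0.804]
{"linear":[-0.0182, -0.0416, 0.0112],"dr":[4.1, -0.0, -7.4]} 
{"linear":[-0.0127, -0.0427, 0.0142],"dr":[4.1, -0.1, -7.5]} 
{"linear":[-0.0071, -0.0429, 0.0173],"dr":[4.1, -0.0, -7.4]} 
press [-0.79  0.51  0.39  2.16  1.06  0.47  2.56] 0.0 0.27
```

```bash
cat > low.py <<'E'
from lp2 import *
def lowtgt(x,y,z,lean=37,phi=-33):
    R=Rtool(lean,phi,0); return np.array([*S(x,y),z])+.011*R[:,0]+.0216*R[:,2],R
def lownow():
    p,R,o=state(); l=p-.011*R[:,0]-.0216*R[:,2]; return toS(l).round(4),l[2].round(4)
E
python3 - <<'E'
from low import *
x,R=lowtgt(-.08,.04,.045); q=lpath(x,R); print(lownow())
E
```

```text
n 3 now [-0.98  0.29  0.31  2.23  0.71  0.91  2.33] pred [-0.84  0.5   0.4   2.23  1.13  0.47  2.44] 0.0 0.0 minmarg 0.194 F [ 1.2 -0.5 -0.1]
t 27.15 p [0.4669 0.0544 0.1503] yaw -1.2111 zax [ 0.279 -0.525 -0.804]
{"linear":[-0.0272, -0.0344, 0.0307],"dr":[4.1, -0.0, -7.4]} 
{"linear":[-0.0226, -0.0352, 0.0332],"dr":[4.1, -0.1, -7.5]} 
{"linear":[-0.018, -0.0355, 0.0357],"dr":[4.1, -0.0, -7.4]} 
(array([-0.1617, -0.0213]), np.float64(0.1611))
```

>>> {"name": "drive_tool", "arguments": {
  "commands": [
    {"linear": [-0.022,-0.036,0.01],"dr": [4.1,0,-7.5],"jaw": 1},
    {"linear": [-0.018,-0.036,0.02],"dr": [4.1,0,-7.5],"jaw": 1},
    {"linear": [-0.012,-0.03,0.03],"dr": [4.1,0,-7.5],"jaw": 1},
    {"linear": [0,0,0],"dr": [0,0,0],"jaw": 1}
  ]
}}

```text
clock: 27.65
tcp_pos: [0.5547, 0.1066, 0.0767]
orientation: [2.603, -0.982, 0.872]
contact_force: [-0.9, -0.3, 0.2]
grip_width: -0.0002
```

```bash
python3 - <<'E'
from low import *
x,R=lowtgt(-.08,.04,.036); q=lpath(x,R); print(lownow())
E
python3 pic.py 21 side 255 120 100 95 8
```

```text
n 2 now [-0.94  0.48  0.31  2.21  1.01  0.6   2.43] pred [-0.84  0.52  0.4   2.23  1.15  0.45  2.41] 0.0 0.0 minmarg 0.208 F [-0.9 -0.3  0.2]
t 27.65 p [0.5547 0.1066 0.0767] yaw -0.7211 zax [ 0.452 -0.399 -0.798]
{"linear":[-0.0131, -0.0036, 0.0223],"dr":[-0.0, -0.0, 0.1]} 
{"linear":[-0.0131, -0.0037, 0.0222],"dr":[-0.1, -0.1, 0.1]} 
(array([-0.0889,  0.0371]), np.float64(0.0873))
t 27.7 [0.5547 0.1066 0.0777] [ 0.452 -0.399 -0.798] [-0.86 -0.    0.29] -0.0001
```

>>> {"name": "drive_tool", "arguments": {
  "commands": [
    {"linear": [-0.013,-0.0035,0.022],"dr": [0,0,0],"jaw": 1},
    {"linear": [-0.01,-0.003,0.017],"dr": [0,0,0],"jaw": 1},
    {"linear": [0,0,0],"dr": [0,0,0],"jaw": 1}
  ]
}}

```text
clock: 28.08
tcp_pos: [0.5627, 0.1046, 0.0369]
orientation: [2.595, -1.007, 0.878]
contact_force: [-0.8, -0.1, 0.5]
grip_width: 0.0
```

```bash
python3 - <<'E'
from low import *
p,R,o=state();print(lownow(),o["contact_force"].round(1), (R.T@[0,0,-1]).round(3))
E
```

```text
(array([-0.0806,  0.0366]), np.float64(0.0475)) [-0.8 -0.1  0.5] [-0.605  0.008  0.796]
```

>>> {"name": "drive_tool", "arguments": {
  "commands": [
    {"linear": [-0.006,0,0.008],"dr": [0,0,0],"jaw": 1},
    {"linear": [-0.003,0,0.004],"dr": [0,0,0],"jaw": 1},
    {"linear": [0,0,0],"dr": [0,0,0],"jaw": 1}
  ]
}}

```text
clock: 28.45
tcp_pos: [0.5632, 0.1043, 0.024]
orientation: [2.594, -1.014, 0.881]
contact_force: [0.2, -0.4, 0.5]
grip_width: -0.0004
```

>>> {"name": "drive_tool", "arguments": {
  "commands": [
    {"linear": [-0.0006,0,0.0008],"dr": [0,0,0],"jaw": 1},
    {"linear": [-0.0006,0,0.0008],"dr": [0,0,0],"jaw": 1}
  ]
}}

```text
clock: 28.7
tcp_pos: [0.5634, 0.1044, 0.0224]
orientation: [2.594, -1.015, 0.882]
contact_force: [-0.0, 0.3, -1.1]
grip_width: 0.0001
```

>>> {"name": "drive_tool", "arguments": {
  "commands": [
    {"linear": [-0.0006,0,0.0008],"dr": [0,0,0],"jaw": 1},
    {"linear": [-0.0006,0,0.0008],"dr": [0,0,0],"jaw": 1}
  ]
}}

```text
clock: 28.95
tcp_pos: [0.5635, 0.1045, 0.0203]
orientation: [2.594, -1.015, 0.882]
contact_force: [-0.2, -1.4, -0.2]
grip_width: -0.0003
```

```bash
python3 - <<'E'
from low import *
p,R,o=state();print(lownow(),o["contact_force"].round(1), (R.T@[0,0,-1]).round(3))
E
```

```text
(array([-0.0798,  0.0366]), np.float64(0.0309)) [-0.2 -1.4 -0.2] [-0.605  0.013  0.796]
```

>>> {"name": "drive_tool", "arguments": {
  "commands": [
    {"linear": [-0.0006,0,0.0008],"dr": [0,0,0],"jaw": 1},
    {"linear": [-0.0006,0,0.0008],"dr": [0,0,0],"jaw": 1}
  ]
}}

```text
clock: 29.2
tcp_pos: [0.5635, 0.1045, 0.0182]
orientation: [2.594, -1.015, 0.882]
contact_force: [-0.1, 0.2, -0.8]
grip_width: -0.0001
```

>>> {"name": "drive_tool", "arguments": {
  "commands": [
    {"linear": [-0.0006,0,0.0008],"dr": [0,0,0],"jaw": 1}
  ]
}}

```text
clock: 29.32
tcp_pos: [0.5635, 0.1045, 0.0171]
orientation: [2.594, -1.015, 0.882]
contact_force: [-0.2, -0.2, 0.4]
grip_width: -0.0004
```

>>> {"name": "drive_tool", "arguments": {
  "commands": [
    {"linear": [-0.0006,0,0.0008],"dr": [0,0,0],"jaw": 1}
  ]
}}

```text
clock: 29.45
tcp_pos: [0.5635, 0.1045, 0.016]
orientation: [2.594, -1.015, 0.882]
contact_force: [-0.2, -0.4, -1.0]
grip_width: -0.0001
```

>>> {"name": "drive_tool", "arguments": {
  "commands": [
    {"linear": [-0.0006,0,0.0008],"dr": [0,0,0],"jaw": 1}
  ]
}}

```text
clock: 29.58
tcp_pos: [0.5637, 0.1044, 0.0152]
orientation: [2.593, -1.015, 0.883]
contact_force: [-4.5, 1.1, 10.2]
grip_width: 0.0003
```

>>> {"name": "drive_tool", "arguments": {
  "commands": [
    {"linear": [-0.0006,0,0.0008],"dr": [0,0,0],"jaw": 1}
  ]
}}

```text
clock: 29.7
tcp_pos: [0.5638, 0.1044, 0.015]
orientation: [2.592, -1.015, 0.885]
contact_force: [-11.0, 4.1, 21.1]
grip_width: -0.0003
```

>>> {"name": "drive_tool", "arguments": {
  "commands": [
    {"linear": [-0.0006,0,0.0008],"dr": [0,0,0],"jaw": 1}
  ]
}}

```text
clock: 29.82
tcp_pos: [0.5638, 0.1044, 0.0151]
orientation: [2.591, -1.015, 0.887]
contact_force: [-10.3, 3.2, 19.5]
grip_width: -0.0001
```

```bash
cat > w5.py <<'E'
from low import *
import sys
R=Rtool(37,-33,0); c0=np.array([.5636,.1045])
d=S(.0435,.001)-S(0,0); zt=float(sys.argv[1]); back=float(sys.argv[2])
x=np.array([*(c0+d),zt])-back*R[:,2]; lpath(x,R,int(sys.argv[3]) if len(sys.argv)>3 else None)
E
python3 w5.py .0534 .05 5
```

```text
n 5 now [-0.96  0.64  0.36  2.21  1.15  0.48  2.21] pred [-0.79  0.4   0.32  2.16  0.98  0.59  2.65] 0.0 0.0 minmarg 0.231 F [-10.3   3.2  19.5]
t 29.82 p [0.5638 0.1044 0.0151] yaw -0.7527 zax [ 0.456 -0.403 -0.793]
{"linear":[0.0103, -0.0051, -0.0117],"dr":[-0.0, -0.1, -0.3]} 
{"linear":[0.0103, -0.0051, -0.0118],"dr":[-0.0, -0.1, -0.2]} 
{"linear":[0.0103, -0.005, -0.0117],"dr":[-0.0, -0.1, -0.3]} 
{"linear":[0.0103, -0.005, -0.0118],"dr":[-0.0, -0.1, -0.2]} 
{"linear":[0.0103, -0.005, -0.0118],"dr":[-0.0, -0.1, -0.3]}
```

>>> {"name": "drive_tool", "arguments": {
  "commands": [
    {"linear": [0,0,-0.02],"dr": [0,0,0],"jaw": 1},
    {"linear": [0.01,-0.006,-0.02],"dr": [0,0,-0.4],"jaw": 1},
    {"linear": [0.015,-0.007,-0.015],"dr": [0,0,-0.4],"jaw": 1},
    {"linear": [0.013,-0.006,-0.002],"dr": [0,0,-0.4],"jaw": 1},
    {"linear": [0.01,-0.004,0],"dr": [0,0,0],"jaw": 1},
    {"linear": [0,0,0],"dr": [0,0,0],"jaw": 1}
  ]
}}

```text
clock: 30.58
tcp_pos: [0.5811, 0.1192, 0.0917]
orientation: [2.597, -0.984, 0.881]
contact_force: [-0.2, -0.1, 1.1]
grip_width: 0.0001
```

```bash
python3 w5.py .0534 .04; python3 w5.py .0534 0 4;python3 pic.py 22 side 255 120 100 95 8; python3 pic.py 22 top 250 150 80 80 7
```

```text
n 2 now [-0.92  0.48  0.29  2.14  0.95  0.64  2.51] pred [-0.79  0.42  0.34  2.16  0.99  0.56  2.65] 0.0 0.0 minmarg 0.279 F [-0.2 -0.1  1.1]
t 30.57 p [0.5811 0.1192 0.0917] yaw -0.7242 zax [ 0.455 -0.403 -0.794]
{"linear":[0.0014, -0.001, 0.0051],"dr":[-0.0, -0.2, 0.0]} 
{"linear":[0.0015, -0.0009, 0.0051],"dr":[-0.0, -0.3, 0.0]} 
n 4 now [-0.92  0.48  0.29  2.14  0.95  0.64  2.51] pred [-0.76  0.49  0.37  2.15  1.05  0.48  2.59] 0.0 0.0 minmarg 0.287 F [-0.2 -0.1  1.1]
t 30.57 p [0.5811 0.1192 0.0917] yaw -0.7242 zax [ 0.455 -0.403 -0.794]
{"linear":[0.0006, -0.0005, 0.0125],"dr":[-0.0, -0.1, 0.0]} 
{"linear":[0.0007, -0.0005, 0.0126],"dr":[-0.0, -0.1, 0.0]} 
{"linear":[0.0007, -0.0005, 0.0125],"dr":[-0.0, -0.2, 0.0]} 
{"linear":[0.0007, -0.0004, 0.0126],"dr":[-0.0, -0.1, 0.0]} 
t 30.625 [0.5806 0.1192 0.0912] [ 0.455 -0.403 -0.794] [-0.15  0.11 -0.45] 0.0
t 30.675 [0.5802 0.1193 0.0909] [ 0.455 -0.404 -0.794] [ 0.97 -0.45  0.11] -0.0003
```

>>> {"name": "drive_tool", "arguments": {
  "commands": [
    {"linear": [0.001,0,0.012],"dr": [0,0,0],"jaw": 1},
    {"linear": [0.001,-0.001,0.014],"dr": [0,0,0],"jaw": 1},
    {"linear": [0.001,0,0.01],"dr": [0,0,0],"jaw": 1},
    {"linear": [0,0,0],"dr": [0,0,0],"jaw": 1}
  ]
}}

```text
clock: 31.18
tcp_pos: [0.5988, 0.102, 0.0603]
orientation: [2.596, -0.979, 0.876]
contact_force: [-0.1, 0.9, 0.7]
grip_width: -0.0001
```

```bash
python3 w5.py .0534 0
```

```text
n 2 now [-0.89  0.56  0.32  2.13  1.01  0.56  2.47] pred [-0.76  0.49  0.37  2.15  1.05  0.49  2.59] 0.0 0.0 minmarg 0.289 F [-0.1  0.9  0.7]
t 31.18 p [0.5988 0.102  0.0603] yaw -0.7188 zax [ 0.452 -0.406 -0.794]
{"linear":[0.0011, -0.0015, 0.0051],"dr":[0.1, -0.2, 0.1]} 
{"linear":[0.0011, -0.0016, 0.0052],"dr":[0.1, -0.2, 0.2]}
```

>>> {"name": "drive_tool", "arguments": {
  "commands": [
    {"linear": [0.001,-0.0015,0.005],"dr": [0,0,0],"jaw": 1},
    {"linear": [0.001,-0.0015,0.004],"dr": [0,0,0],"jaw": 1},
    {"linear": [0,0,0],"dr": [0,0,0],"jaw": 1}
  ]
}}

```text
clock: 31.55
tcp_pos: [0.6067, 0.0998, 0.0539]
orientation: [2.596, -0.979, 0.876]
contact_force: [-0.6, 0.7, 0.1]
grip_width: -0.0003
```

```bash
python3 w5.py .0534 0; python3 pic.py 23 side 280 140 60 60 12; python3 pic.py 23 top 250 170 60 50 12
```

```text
n 2 now [-0.87  0.58  0.33  2.12  1.02  0.54  2.47] pred [-0.76  0.49  0.37  2.15  1.05  0.49  2.59] 0.0 0.0 minmarg 0.289 F [-0.6  0.7  0.1]
t 31.55 p [0.6067 0.0998 0.0539] yaw -0.7187 zax [ 0.453 -0.405 -0.794]
{"linear":[0.0, 0.0002, 0.0004],"dr":[0.1, -0.2, 0.1]} 
{"linear":[0.0001, 0.0003, 0.0004],"dr":[0.1, -0.2, 0.2]} 
t 31.6 [0.6066 0.0999 0.054 ] [ 0.453 -0.405 -0.794] [-0.94 -0.01 -0.72] -0.0001
t 31.65 [0.6065 0.0999 0.0541] [ 0.453 -0.405 -0.794] [-0.54 -0.03  0.84] 0.0001
```

>>> {"name": "drive_tool", "arguments": {
  "commands": [
    {"linear": [-0.0012,0,0.0016],"dr": [0,0,0],"jaw": 1},
    {"linear": [-0.0006,0,0.0008],"dr": [0,0,0],"jaw": 1}
  ]
}}

```text
clock: 31.9
tcp_pos: [0.6065, 0.1002, 0.0512]
orientation: [2.597, -0.979, 0.876]
contact_force: [-0.8, -0.1, -0.6]
grip_width: -0.0003
```

>>> {"name": "drive_tool", "arguments": {
  "commands": [
    {"linear": [-0.0006,0,0.0008],"dr": [0,0,0],"jaw": 1}
  ]
}}

```text
clock: 32.02
tcp_pos: [0.6064, 0.1004, 0.0501]
orientation: [2.597, -0.979, 0.876]
contact_force: [-0.1, 0.8, 0.4]
grip_width: -0.0
```

>>> {"name": "drive_tool", "arguments": {
  "commands": [
    {"linear": [-0.0006,0,0.0008],"dr": [0,0,0],"jaw": 1}
  ]
}}

```text
clock: 32.15
tcp_pos: [0.6065, 0.1003, 0.0493]
orientation: [2.597, -0.979, 0.877]
contact_force: [-2.4, 0.8, 5.5]
grip_width: -0.0001
```

>>> {"name": "drive_tool", "arguments": {
  "commands": [
    {"linear": [-0.0006,0,0.0008],"dr": [0,0,0],"jaw": 1}
  ]
}}

```text
clock: 32.28
tcp_pos: [0.6065, 0.1003, 0.0485]
orientation: [2.597, -0.979, 0.877]
contact_force: [-3.0, 0.9, 4.0]
grip_width: 0.0
```

>>> {"name": "drive_tool", "arguments": {
  "commands": [
    {"linear": [-0.0006,0,0.0008],"dr": [0,0,0],"jaw": 1}
  ]
}}

```text
clock: 32.4
tcp_pos: [0.6066, 0.1003, 0.0477]
orientation: [2.596, -0.979, 0.877]
contact_force: [-2.5, 0.6, 4.3]
grip_width: 0.0
```

>>> {"name": "drive_tool", "arguments": {
  "commands": [
    {"linear": [-0.0006,0,0.0008],"dr": [0,0,0],"jaw": 1},
    {"linear": [-0.0006,0,0.0008],"dr": [0,0,0],"jaw": 1},
    {"linear": [-0.0006,0,0.0008],"dr": [0,0,0],"jaw": 1},
    {"linear": [-0.0006,0,0.0008],"dr": [0,0,0],"jaw": 1},
    {"linear": [-0.0006,0,0.0008],"dr": [0,0,0],"jaw": 1}
  ]
}}

```text
clock: 33.02
tcp_pos: [0.6065, 0.1004, 0.0424]
orientation: [2.597, -0.979, 0.878]
contact_force: [-2.9, 0.3, 4.1]
grip_width: 0.0
```

>>> {"name": "drive_tool", "arguments": {
  "commands": [
    {"linear": [-0.0006,0,0.0008],"dr": [0,0,0],"jaw": 1},
    {"linear": [-0.0006,0,0.0008],"dr": [0,0,0],"jaw": 1}
  ]
}}

```text
clock: 33.28
tcp_pos: [0.6066, 0.1003, 0.0404]
orientation: [2.596, -0.979, 0.878]
contact_force: [-3.7, 1.0, 5.4]
grip_width: -0.0002
```

>>> {"name": "drive_tool", "arguments": {
  "commands": [
    {"linear": [-0.0006,0,0.0008],"dr": [0,0,0],"jaw": 1}
  ]
}}

```text
clock: 33.4
tcp_pos: [0.6066, 0.1003, 0.0395]
orientation: [2.596, -0.979, 0.878]
contact_force: [-3.3, 1.6, 6.8]
grip_width: -0.0
```

>>> {"name": "drive_tool", "arguments": {
  "commands": [
    {"linear": [0,0,-0.01],"dr": [0,0,0],"jaw": 1},
    {"linear": [0,0,-0.025],"dr": [0,0,0],"jaw": 1},
    {"linear": [0,0,-0.035],"dr": [0,0,0],"jaw": 1},
    {"linear": [0,0,-0.02],"dr": [0,0,0],"jaw": 1}
  ]
}}

```text
clock: 33.9
tcp_pos: [0.5636, 0.1371, 0.1117]
orientation: [2.595, -0.978, 0.873]
contact_force: [-0.7, 0.5, -0.1]
grip_width: -0.0002
```

```bash
cat > w6.py <<'E'
from low import *
q0=np.array(state()[2]["joints"]); print(q0.round(2),state()[0].round(3))
g=S(-.105,-.0255); dr=S(-.175,-.0255)
for base in(0,np.pi):
  for hov in([*S(-.11,.0),.10],[*S(-.13,-.01),.14]):
    Rg=Rdown(SA+base)
    q1,e1,f1,m1=fpath(q0,np.array(hov),Rg,24)
    q2,e2,f2,m2=fpath(q1,np.array([*g,.0123]),Rg,8)
    q3,e3,f3,m3=fpath(q2,np.array([*dr,.0123]),Rg,10)
    q4,e4,f4,m4=fpath(q3,np.array([*dr,.08]),Rg,5)
    q5,e5,f5,m5=fpath(q4,np.array([.376,-.275,.05]),Rdown(.10+base),16)
    q6,e6,f6,m6=fpath(q5,np.array([.376,-.275,-.0126]),Rdown(.10+base),6)
    print(round(base,2),nrow(q0,np.array(hov),Rg),[round(v,2) for v in(m1,m2,m3,m4,m5,m6)],[round(v,3) for v in(e1,e2,e3,e4,e5,e6)],q1.round(2),q2.round(2),q6.round(2))
E
python3 w6.py; python3 pic.py 24 side 255 120 100 95 8
```

```text
[-0.95  0.44  0.27  2.14  0.9   0.71  2.54] [0.564 0.137 0.112]
0 6 [np.float64(0.01), np.float64(0.02), np.float64(0.02), np.float64(0.02), np.float64(0.01), np.float64(0.01)] [np.float64(0.18), np.float64(0.15), np.float64(0.11), np.float64(0.147), np.float64(0.458), np.float64(0.241)] [ 0.58  0.94 -1.34  2.29  1.27  1.04  2.94] [ 0.64  1.07 -1.34  2.3   1.39  1.11  2.94] [ 1.06  0.33 -1.34  2.43  1.41  0.86  2.94]
0 6 [np.float64(0.01), np.float64(0.02), np.float64(0.02), np.float64(0.02), np.float64(0.02), np.float64(0.01)] [np.float64(0.201), np.float64(0.153), np.float64(0.112), np.float64(0.151), np.float64(0.333), np.float64(0.209)] [ 0.57  0.82 -1.29  2.35  1.2   0.93  2.94] [ 0.63  0.97 -1.29  2.33  1.35  1.01  2.94] [ 0.69  0.82 -0.24  2.43  2.42  0.28  2.91]
3.14 16 [np.float64(0.25), np.float64(0.18), np.float64(0.02), np.float64(0.03), np.float64(0.0), np.float64(0.08)] [np.float64(0.0), np.float64(0.0), np.float64(0.0), np.float64(0.0), np.float64(0.0), np.float64(0.0)] [-0.7   0.32  0.49  2.19 -0.23  0.68  1.38] [-0.56  0.46  0.39  2.26 -0.37  0.48  1.54] [ 1.14  0.47 -0.57  2.36  0.6   0.45  1.73]
3.14 16 [np.float64(0.24), np.float64(0.18), np.float64(0.02), np.float64(0.03), np.float64(0.0), np.float64(0.08)] [np.float64(0.0), np.float64(0.0), np.float64(0.0), np.float64(0.0), np.float64(0.0), np.float64(0.0)] [-0.75  0.22  0.54  2.2  -0.16  0.76  1.32] [-0.57  0.46  0.4   2.26 -0.38  0.48  1.55] [ 1.17  0.48 -0.61  2.36  0.64  0.46  1.7 ]
t 33.95 [0.5635 0.1387 0.1129] [ 0.452 -0.404 -0.795] [-0.7   1.68  1.13] -0.0002
```

```bash
cat > w7.py <<'E'
from low import *
p,R,o=state(); q0=np.array(o["joints"]); pi=np.pi
xa=np.array([.475,.07,.165]); print(nrow(q0,xa,R)); 
q1,e1,f1,m1=fpath(q0,xa,R,8); print(q1.round(2),e1,m1)
best=[]
for xb in([.46,.03,.15],[.47,.0,.17],[.5,.03,.18],[.5,-.02,.2],[.52,.0,.22]):
    q2,e2,f2,m2=fpath(q1,np.array(xb),Rdown(SA+pi),30)
    q3,e3,f3,m3=fpath(q2,np.array([*S(-.105,-.0255),.06]),Rdown(SA+pi),10)
    q4,e4,f4,m4=fpath(q3,np.array([*S(-.105,-.0255),.0123]),Rdown(SA+pi),5)
    q5,e5,f5,m5=fpath(q4,np.array([*S(-.15,-.0255),.0123]),Rdown(SA+pi),6)
    q6,e6,f6,m6=fpath(q5,np.array([*S(-.15,-.0255),.08]),Rdown(SA+pi),6)
    q7,e7,f7,m7=fpath(q6,np.array([.47,-.1,.07]),Rdown(0+pi),6)
    q8,e8,f8,m8=fpath(q7,np.array([.392,-.27,.04]),Rdown(.1+pi),10)
    q9,e9,f9,m9=fpath(q8,np.array([.392,-.27,-.0126]),Rdown(.1+pi),5)
    print(xb,nrow(q1,np.array(xb),Rdown(SA+pi)),[round(float(v),2) for v in(m2,m3,m4,m5,m6,m7,m8,m9)],[round(float(v),3) for v in(e2,e3,e5,e8,e9)],q2.round(2),q9.round(2))
E
python3 w7.py; python3 -c "
from h import *
p,R,o=state(); print(p); x=np.array([.475,.07,.165]); rows([(p+(x-p)*k/3,R) for k in(1,2,3)])"
```

```text
4
[-0.88  0.1   0.34  2.37  0.98  0.73  2.68] 6.596475692320246e-07 0.0716819497981791
[0.46, 0.03, 0.15] 16 [0.08, 0.17, 0.18, 0.08, 0.09, 0.1, 0.08, 0.07] [0.0, 0.0, 0.0, 0.0, 0.0] [-0.7   0.13  0.57  2.27 -0.1   0.76  1.36] [ 0.23  0.46  0.37  2.37 -0.46  0.37  2.67]
[0.47, 0.0, 0.17] 16 [0.08, 0.2, 0.18, 0.08, 0.09, 0.1, 0.08, 0.07] [0.0, 0.0, 0.0, 0.0, 0.0] [-0.66  0.12  0.6   2.23 -0.09  0.82  1.42] [ 0.23  0.46  0.37  2.37 -0.46  0.37  2.67]
[0.5, 0.03, 0.18] 16 [0.09, 0.21, 0.18, 0.08, 0.09, 0.1, 0.08, 0.07] [0.0, 0.0, 0.0, 0.0, 0.0] [-0.69  0.17  0.58  2.15 -0.12  0.86  1.39] [ 0.23  0.46  0.37  2.37 -0.46  0.37  2.67]
[0.5, -0.02, 0.2] 16 [0.09, 0.21, 0.18, 0.08, 0.09, 0.1, 0.08, 0.07] [0.0, 0.0, 0.0, 0.0, 0.0] [-0.62  0.14  0.63  2.13 -0.1   0.9   1.48] [ 0.23  0.46  0.38  2.37 -0.47  0.37  2.68]
[0.52, 0.0, 0.22] 16 [0.09, 0.21, 0.18, 0.08, 0.09, 0.1, 0.08, 0.07] [0.0, 0.0, 0.0, 0.0, 0.0] [-0.65  0.16  0.62  2.06 -0.11  0.96  1.45] [ 0.22  0.46  0.38  2.37 -0.47  0.37  2.68]
[0.56350455 0.13870307 0.11289704]
t 33.95 p [0.5635 0.1387 0.1129] yaw -0.7176 zax [ 0.452 -0.404 -0.795]
{"linear":[0.0048, 0.0368, -0.0179],"dr":[0.0, 0.0, 0.0]} 
{"linear":[0.0049, 0.0368, -0.0179],"dr":[0.0, 0.0, 0.0]} 
{"linear":[0.0048, 0.0367, -0.0179],"dr":[0.0, 0.0, 0.0]}
```

>>> {"name": "drive_tool", "arguments": {
  "commands": [
    {"linear": [0.005,0.032,-0.018],"dr": [0,0,0],"jaw": 1},
    {"linear": [0.005,0.036,-0.018],"dr": [0,0,0],"jaw": 1},
    {"linear": [0.005,0.034,-0.018],"dr": [0,0,0],"jaw": 1}
  ]
}}

```text
clock: 34.33
tcp_pos: [0.4799, 0.0768, 0.1658]
orientation: [2.601, -0.975, 0.875]
contact_force: [-0.8, -0.4, 0.4]
grip_width: -0.0003
```

```bash
cat > w8.py <<'E'
from low import *
q=lpath(np.array([.47,0.0,.17]),Rdown(SA+np.pi))
E
python3 w8.py
```

```text
n 16 now [-1.    0.18  0.27  2.33  0.91  0.79  2.55] pred [-0.67  0.12  0.61  2.23 -0.09  0.82  1.43] 0.0 0.0 minmarg 0.122 F [-0.8 -0.4  0.4]
t 34.33 p [0.4799 0.0768 0.1658] yaw -0.7154 zax [ 0.454 -0.402 -0.795]
{"linear":[0.0023, 0.004, 0.0014],"dr":[-3.0, -0.9, 8.8]} 
{"linear":[0.0029, 0.0036, 0.0016],"dr":[-2.9, -0.9, 8.8]} 
{"linear":[0.0034, 0.0029, 0.0018],"dr":[-3.0, -0.9, 8.8]} 
{"linear":[0.0039, 0.0024, 0.0017],"dr":[-2.9, -0.9, 8.8]} 
{"linear":[0.0042, 0.0016, 0.0019],"dr":[-3.0, -0.8, 8.8]} 
{"linear":[0.0044, 0.0008, 0.0018],"dr":[-3.0, -0.9, 8.8]} 
{"linear":[0.0045, 0.0001, 0.0018],"dr":[-2.9, -0.9, 8.8]} 
{"linear":[0.0044, -0.0007, 0.0017],"dr":[-3.0, -0.9, 8.8]}
```

>>> {"name": "drive_tool", "arguments": {
  "commands": [
    {"linear": [0.0025,0.004,0.001],"dr": [-3,-0.9,9],"jaw": 1},
    {"linear": [0.003,0.0035,0.001],"dr": [-3,-0.9,9],"jaw": 1},
    {"linear": [0.0035,0.003,0.001],"dr": [-3,-0.9,9],"jaw": 1},
    {"linear": [0.004,0.0025,0.001],"dr": [-3,-0.9,9],"jaw": 1},
    {"linear": [0.004,0.0015,0.001],"dr": [-3,-0.9,9],"jaw": 1},
    {"linear": [0.0045,0.001,0.001],"dr": [-3,-0.9,9],"jaw": 1},
    {"linear": [0.0045,0,0.001],"dr": [-3,-0.9,9],"jaw": 1},
    {"linear": [0.0045,-0.0005,0.001],"dr": [-3,-0.9,9],"jaw": 1}
  ]
}}

```text
clock: 35.33
tcp_pos: [0.4688, 0.0376, 0.1713]
orientation: [1.455, -2.575, 0.539]
contact_force: [-0.2, -0.2, 0.5]
grip_width: 0.0
```

```bash
python3 w8.py
```

```text
n 8 now [-0.86  0.24  0.43  2.1   0.33  0.95  1.96] pred [-0.68  0.12  0.63  2.23 -0.1   0.82  1.43] 0.0 0.0 minmarg 0.211 F [-0.2 -0.2  0.5]
t 35.33 p [0.4688 0.0376 0.1713] yaw -2.1509 zax [ 0.057 -0.371 -0.927]
{"linear":[0.0036, -0.0023, 0.0019],"dr":[-2.8, -0.8, 8.3]} 
{"linear":[0.0033, -0.0029, 0.0017],"dr":[-2.8, -0.8, 8.3]} 
{"linear":[0.0029, -0.0034, 0.0015],"dr":[-2.8, -0.9, 8.4]} 
{"linear":[0.0024, -0.0039, 0.0014],"dr":[-2.8, -0.8, 8.3]} 
{"linear":[0.0017, -0.0042, 0.001],"dr":[-2.8, -0.8, 8.3]} 
{"linear":[0.0012, -0.0045, 0.0009],"dr":[-2.8, -0.8, 8.3]} 
{"linear":[0.0005, -0.0046, 0.0006],"dr":[-2.8, -0.9, 8.4]} 
{"linear":[-0.0002, -0.0047, 0.0004],"dr":[-2.8, -0.8, 8.3]}
```

>>> {"name": "drive_tool", "arguments": {
  "commands": [
    {"linear": [0,0,0],"dr": [-2.8,-0.8,8.4],"jaw": 0.5},
    {"linear": [0,0,0],"dr": [-2.8,-0.8,8.4],"jaw": 0.5},
    {"linear": [0,0,0],"dr": [-2.8,-0.8,8.4],"jaw": 0.5},
    {"linear": [0,0,0],"dr": [-2.8,-0.8,8.4],"jaw": 0.5},
    {"linear": [0,0,0],"dr": [-2.8,-0.8,8.4],"jaw": 0.5},
    {"linear": [0,0,0],"dr": [-2.8,-0.8,8.4],"jaw": 0.5},
    {"linear": [0,0,0],"dr": [-2.8,-0.8,8.4],"jaw": 0.5},
    {"linear": [0,0,0],"dr": [-2.8,-0.8,8.4],"jaw": 0.5}
  ]
}}

```text
clock: 36.33
tcp_pos: [0.4696, 0.0349, 0.1695]
orientation: [0.319, 3.12, 0.014]
contact_force: [-0.6, -0.5, -0.1]
grip_width: 0.0426
```

```bash
cat > w9.py <<'E'
from low import *
import sys
x=float(sys.argv[1]);y=float(sys.argv[2]);z=float(sys.argv[3])
q=lpath(np.array([*S(x,y),z]),Rdown(SA+np.pi),int(sys.argv[4]) if len(sys.argv)>4 else None); p,R,o=state(); print("scope",toS(p).round(4),p[2].round(4),o["grip_width"])
E
python3 w9.py -.105 -.0255 .07
```

```text
n 3 now [-0.73  0.2   0.61  2.11 -0.16  0.87  1.34] pred [-0.66  0.37  0.51  2.22 -0.31  0.62  1.5 ] 0.0 0.0 minmarg 0.217 F [-0.6 -0.5 -0.1]
t 36.33 p [0.4696 0.0349 0.1695] yaw 2.9377 zax [ 0.006  0.008 -1.   ]
{"linear":[-0.0123, 0.0113, 0.0333],"dr":[0.2, 0.1, -1.0]} 
{"linear":[-0.0126, 0.0112, 0.0333],"dr":[0.1, 0.1, -1.1]} 
{"linear":[-0.0128, 0.011, 0.0332],"dr":[0.2, 0.0, -1.0]} 
scope [-0.1442 -0.0582] 0.1695 0.04255987188791125
```

>>> {"name": "drive_tool", "arguments": {
  "commands": [
    {"linear": [-0.012,0.011,0.025],"dr": [0,0,-1],"jaw": 0.5},
    {"linear": [-0.0125,0.011,0.028],"dr": [0,0,-1],"jaw": 0.5},
    {"linear": [-0.012,0.01,0.03],"dr": [0,0,-1],"jaw": 0.5},
    {"linear": [0,0,0],"dr": [0,0,0],"jaw": 0.5}
  ]
}}

```text
clock: 36.83
tcp_pos: [0.5133, 0.0586, 0.0847]
orientation: [0.244, 3.125, 0.014]
contact_force: [-0.6, -1.1, 0.9]
grip_width: 0.0428
```

```bash
python3 w9.py -.105 -.0255 .04 2; python3 pic.py 25 side 265 130 90 90 8;python3 pic.py 25 top 260 160 70 80 8
```

```text
n 2 now [-0.65  0.42  0.52  2.08 -0.32  0.71  1.49] pred [-0.63  0.42  0.48  2.24 -0.37  0.55  1.55] 0.0 0.0 minmarg 0.196 F [-0.6 -1.1  0.9]
t 36.83 p [0.5133 0.0586 0.0847] yaw 2.9854 zax [ 0.008  0.009 -1.   ]
{"linear":[0.0004, 0.0012, 0.0224],"dr":[0.3, 0.2, -0.2]} 
{"linear":[0.0004, 0.0013, 0.0223],"dr":[0.3, 0.2, -0.2]} 
scope [-0.1045 -0.0283] 0.0847 0.04283736638914832
t 36.875 [0.5136 0.0581 0.0859] [ 0.009  0.009 -1.   ] [-0.45 -0.66  0.05] 0.0429
t 36.925 [0.5139 0.058  0.0867] [ 0.011  0.01  -1.   ] [-0.13 -0.21 -0.05] 0.0431
```

>>> {"name": "drive_tool", "arguments": {
  "commands": [
    {"linear": [0,0.001,0.024],"dr": [0.3,0.2,-0.2],"jaw": 0.5},
    {"linear": [0,0.001,0.024],"dr": [0.3,0.2,-0.2],"jaw": 0.5},
    {"linear": [0,0,0.012],"dr": [0,0,0],"jaw": 0.5},
    {"linear": [0,0,0],"dr": [0,0,0],"jaw": 0.5}
  ]
}}

```text
clock: 37.42
tcp_pos: [0.5169, 0.0592, 0.0308]
orientation: [0.24, 3.123, 0.005]
contact_force: [0.5, 0.4, 0.2]
grip_width: 0.0428
```

```bash
python3 w9.py -.105 -.0258 .0138 1
```

```text
n 1 now [-0.6   0.51  0.46  2.09 -0.39  0.61  1.55] pred [-0.6   0.47  0.44  2.26 -0.41  0.49  1.58] 0.0 0.0 minmarg 0.181 F [0.5 0.4 0.2]
t 37.42 p [0.5169 0.0592 0.0308] yaw 2.9879 zax [ 0.01   0.003 -1.   ]
{"linear":[0.0042, 0.0013, 0.0169],"dr":[0.2, 0.5, -0.3]} 
scope [-0.101  -0.0271] 0.0308 0.04281952446503144
```

>>> {"name": "drive_tool", "arguments": {
  "commands": [
    {"linear": [0.003,0.001,0.01],"dr": [0.2,0.5,-0.3],"jaw": 0.5},
    {"linear": [0.001,0,0.005],"dr": [0,0,0],"jaw": 0.5},
    {"linear": [0,0,0],"dr": [0,0,0],"jaw": 0.5}
  ]
}}

```text
clock: 37.8
tcp_pos: [0.5141, 0.061, 0.0167]
orientation: [0.233, 3.13, 0.003]
contact_force: [0.1, 0.1, 0.1]
grip_width: 0.0428
```

```bash
python3 w9.py -.105 -.0258 .0138 1
```

```text
n 1 now [-0.58  0.54  0.44  2.1  -0.41  0.58  1.57] pred [-0.6   0.47  0.44  2.26 -0.41  0.49  1.58] 0.0 0.0 minmarg 0.181 F [0.1 0.1 0.1]
t 37.8 p [0.5141 0.061  0.0167] yaw 2.993 zax [ 0.003  0.002 -1.   ]
{"linear":[0.001, -0.0, 0.0029],"dr":[0.1, 0.2, 0.0]} 
scope [-0.104  -0.0258] 0.0167 0.042837144581801365
```

>>> {"name": "drive_tool", "arguments": {
  "commands": [
    {"linear": [0.001,0,0.0025],"dr": [0,0.2,0],"jaw": 0.5},
    {"linear": [0,0,0],"dr": [0,0,0],"jaw": 1},
    {"linear": [0,0,0],"dr": [0,0,0],"jaw": 1},
    {"linear": [0,0,0],"dr": [0,0,0],"jaw": 1},
    {"linear": [0,0,0],"dr": [0,0,0],"jaw": 1}
  ],
  "force": 40
}}

```text
clock: 38.42
tcp_pos: [0.5135, 0.0613, 0.0146]
orientation: [0.233, 3.133, 0.004]
contact_force: [0.4, 0.7, -0.6]
grip_width: 0.0126
```

```bash
python3 w9.py -.115 -.0255 .0136 3; python3 -c "
from h import *
o=state()[2];print(o['contact_force'],o['moment'])"
```

```text
n 3 now [-0.58  0.54  0.43  2.1  -0.41  0.58  1.57] pred [-0.61  0.45  0.44  2.28 -0.41  0.48  1.58] 0.0 0.0 minmarg 0.159 F [ 0.4  0.7 -0.6]
t 38.42 p [0.5135 0.0613 0.0146] yaw 2.9933 zax [ 0.     0.002 -1.   ]
{"linear":[0.0034, 0.0, 0.0003],"dr":[0.0, -0.0, 0.0]} 
{"linear":[0.0035, 0.0001, 0.0004],"dr":[0.1, -0.0, 0.0]} 
{"linear":[0.0034, -0.0, 0.0003],"dr":[0.0, -0.0, 0.0]} 
scope [-0.1047 -0.0256] 0.0146 0.012586111771215653
[ 0.42266757  0.6524738  -0.56660145] [0.0270652  0.00432147 0.06751424]
```

>>> {"name": "drive_tool", "arguments": {
  "commands": [
    {"linear": [0.002,0,0],"dr": [0,0,0],"jaw": 1},
    {"linear": [0.002,0,0],"dr": [0,0,0],"jaw": 1},
    {"linear": [0.002,0,0],"dr": [0,0,0],"jaw": 1}
  ]
}}

```text
clock: 38.8
tcp_pos: [0.5085, 0.062, 0.0147]
orientation: [0.233, 3.13, 0.004]
contact_force: [1.6, 0.2, -2.2]
grip_width: 0.0129
```

>>> {"name": "drive_tool", "arguments": {
  "commands": [
    {"linear": [0.002,0,0],"dr": [0,0,0],"jaw": 1},
    {"linear": [0.002,0,0],"dr": [0,0,0],"jaw": 1},
    {"linear": [0.002,0,0],"dr": [0,0,0],"jaw": 1}
  ]
}}

```text
clock: 39.17
tcp_pos: [0.5022, 0.0629, 0.0147]
orientation: [0.233, 3.13, 0.003]
contact_force: [1.4, 0.2, -2.2]
grip_width: 0.0133
```

```bash
python3 w9.py -.145 -.0255 .0146 10;python3 pic.py 26 side 265 130 90 90 8;python3 pic.py 26 top 260 160 70 80 8
```

```text
n 10 now [-0.59  0.53  0.44  2.13 -0.41  0.57  1.56] pred [-0.65  0.42  0.44  2.35 -0.41  0.44  1.56] 0.0 0.0 minmarg 0.092 F [ 1.4  0.2 -2.2]
t 39.17 p [0.5022 0.0629 0.0147] yaw 2.9928 zax [ 0.003  0.002 -1.   ]
{"linear":[0.0029, 0.0, 0.0],"dr":[0.0, 0.0, 0.0]} 
{"linear":[0.0029, 0.0, 0.0],"dr":[0.0, 0.0, 0.0]} 
{"linear":[0.0029, 0.0, 0.0],"dr":[0.0, 0.0, 0.0]} 
{"linear":[0.0029, 0.0001, 0.0],"dr":[0.1, 0.1, 0.0]} 
{"linear":[0.0029, -0.0, 0.0],"dr":[-0.0, -0.0, 0.0]} 
{"linear":[0.0029, -0.0, 0.0],"dr":[-0.0, -0.0, 0.0]} 
{"linear":[0.0029, 0.0, 0.0],"dr":[-0.0, 0.0, 0.0]} 
{"linear":[0.0029, 0.0, 0.0],"dr":[0.0, 0.0, 0.0]} 
scope [-0.1161 -0.0256] 0.0147 0.013308011311842487
t 39.225 [0.5019 0.063  0.0147] [ 0.003  0.002 -1.   ] [ 1.94 -0.8  -1.75] 0.0127
t 39.275 [0.5019 0.063  0.0147] [ 0.002  0.002 -1.   ] [ 0.85 -0.49 -1.57] 0.0126
```

>>> {"name": "drive_tool", "arguments": {
  "commands": [
    {"linear": [0.0025,0,0],"dr": [0,0,0],"jaw": 1},
    {"linear": [0.0025,0,0],"dr": [0,0,0],"jaw": 1},
    {"linear": [0.0025,0,0],"dr": [0,0,0],"jaw": 1},
    {"linear": [0.0025,0,0],"dr": [0,0,0],"jaw": 1}
  ]
}}

```text
clock: 39.78
tcp_pos: [0.4918, 0.0645, 0.0147]
orientation: [0.233, 3.13, 0.004]
contact_force: [2.6, 0.2, -2.0]
grip_width: 0.0127
```

>>> {"name": "drive_tool", "arguments": {
  "commands": [
    {"linear": [0.0025,0,0],"dr": [0,0,0],"jaw": 1},
    {"linear": [0.0025,0,0],"dr": [0,0,0],"jaw": 1},
    {"linear": [0.0025,0,0],"dr": [0,0,0],"jaw": 1}
  ]
}}

```text
clock: 40.15
tcp_pos: [0.4838, 0.0657, 0.0147]
orientation: [0.233, 3.13, 0.004]
contact_force: [1.6, 0.9, -1.7]
grip_width: 0.0125
```

>>> {"name": "drive_tool", "arguments": {
  "commands": [
    {"linear": [0.003,0,0],"dr": [0,0,0],"jaw": 1},
    {"linear": [0.003,0,0],"dr": [0,0,0],"jaw": 1},
    {"linear": [0.003,0,0],"dr": [0,0,0],"jaw": 1}
  ]
}}

```text
clock: 40.52
tcp_pos: [0.473, 0.0673, 0.0145]
orientation: [0.233, 3.133, 0.004]
contact_force: [-0.1, -0.7, -0.0]
grip_width: 0.0131
```

```bash
python3 w9.py -.155 -.0255 .0146;python3 pic.py 27 side 265 130 90 90 8
```

```text
n 2 now [-0.62  0.49  0.44  2.19 -0.41  0.53  1.55] pred [-0.66  0.41  0.44  2.37 -0.41  0.43  1.55] 0.0 0.0 minmarg 0.07 F [-0.1 -0.7 -0. ]
t 40.52 p [0.473  0.0673 0.0145] yaw 2.993 zax [ 0.     0.002 -1.   ]
{"linear":[0.0047, 0.0001, -0.0],"dr":[0.1, 0.0, 0.0]} 
{"linear":[0.0047, 0.0001, -0.0001],"dr":[0.0, 0.0, 0.0]} 
scope [-0.1456 -0.0257] 0.0145 0.013136469484212205
t 40.575 [0.4725 0.0673 0.0145] [ 0.     0.002 -1.   ] [-0.89 -0.07  0.94] 0.0126
```

```bash
cat h.py lp2.py w9.py | head -120; python3 w9.py -0.165 -0.0257 0.016 3; python3 -c "
from bench import monitor;o=monitor.get_obs();print(o['clock'],o['tcp_pos'],o['contact_force'],o['grip_width'],o['joints'])"
```

```text
import numpy as np, cv2
from scipy.spatial.transform import Rotation as Ro
from bench import viewer
C={n:viewer.calibration(n) for n in("side","top")}
def proj(n,X):
    X=np.atleast_2d(X).astype(float);c=C[n];p=(X@c["R"].T+c["t"])@c["K"].T
    return p[:,:2]/p[:,2:]
def unproj(n,uv,z):
    c=C[n];uv=np.atleast_2d(uv).astype(float)
    d=np.c_[uv,np.ones(len(uv))]@np.linalg.inv(c["K"]).T@c["R"]
    o=-c["R"].T@c["t"]; s=(z-o[2])/d[:,2]
    return o+d*s[:,None]
def crop(src,x0,y0,w,h,k,out,pts=None,lines=None):
    im=cv2.imread(src)[y0:y0+h,x0:x0+w]
    im=cv2.resize(im,None,fx=k,fy=k,interpolation=cv2.INTER_CUBIC)
    f=lambda p:tuple(int(round(v)) for v in ((p[0]-x0+.5)*k,(p[1]-y0+.5)*k))
    for p in (pts if pts is not None else []): cv2.circle(im,f(p),2,(0,0,255),-1)
    for a,b in (lines if lines is not None else []): cv2.line(im,f(a),f(b),(0,0,255),1)
    cv2.imwrite(out,im)
from bench import monitor
def Rdown(yaw,tilt=0.):
    c,s=np.cos(yaw),np.sin(yaw)
    R=np.array([[c,s,0],[s,-c,0],[0,0,-1.]])
    return R@Ro.from_euler('y',tilt,degrees=True).as_matrix()
def state():
    
[... 1690 characters left out ...]
R,o=state(); print("scope",toS(p).round(4),p[2].round(4),o["grip_width"])
n 3 now [-0.62  0.49  0.44  2.19 -0.41  0.53  1.55] pred [-0.67  0.39  0.44  2.39 -0.41  0.42  1.54] 0.0 0.0 minmarg 0.049 F [-0.9 -0.1  0.9]
t 40.58 p [0.4725 0.0673 0.0145] yaw 2.993 zax [ 0.     0.002 -1.   ]
{"linear":[0.0063, 0.0, -0.0005],"dr":[0.0, -0.0, 0.0]} 
{"linear":[0.0063, 0.0001, -0.0005],"dr":[0.1, -0.0, 0.0]} 
{"linear":[0.0063, -0.0, -0.0005],"dr":[0.0, -0.0, 0.0]} 
scope [-0.1461 -0.0258] 0.0145 0.012594124731320997
40.575 [0.4725129  0.06728091 0.01450071] [-0.88660734 -0.06676983  0.9447424 ] 0.012594124731320997 [-0.62340386  0.49456798  0.43612616  2.18909299 -0.40947222  0.53423801
  1.54545261]
```

>>> {"name": "drive_tool", "arguments": {
  "commands": [
    {"linear": [0.006,0,-0.002],"dr": [0,0,0],"jaw": 1},
    {"linear": [0.004,0,-0.01],"dr": [0,0,0],"jaw": 1},
    {"linear": [0,0,-0.025],"dr": [0,0,0],"jaw": 1},
    {"linear": [0,0,-0.025],"dr": [0,0,0],"jaw": 1},
    {"linear": [0,0,-0.01],"dr": [0,0,0],"jaw": 1},
    {"linear": [0,0,0],"dr": [0,0,0],"jaw": 1}
  ]
}}

```text
clock: 41.32
tcp_pos: [0.4602, 0.0687, 0.0898]
orientation: [-0.233, -3.131, -0.004]
contact_force: [0.9, 0.0, -0.7]
grip_width: 0.0128
```

```bash
python3 - <<'E'
from low import *
q=lpath(np.array([.47,-.1,.075]),Rdown(np.pi)); 
E
```

```text
n 4 now [-0.74  0.34  0.55  2.18 -0.28  0.69  1.43] pred [-0.36  0.3   0.56  2.32 -0.29  0.59  2.  ] 0.0 0.0 minmarg 0.125 F [ 0.9  0.  -0.7]
t 41.33 p [0.4602 0.0687 0.0898] yaw 2.993 zax [-0.002  0.003 -1.   ]
{"linear":[-0.0087, -0.0414, 0.0036],"dr":[0.0, -0.0, -2.1]} 
{"linear":[-0.0072, -0.0416, 0.0035],"dr":[0.1, -0.1, -2.2]} 
{"linear":[-0.0055, -0.0419, 0.0037],"dr":[0.0, 0.0, -2.1]} 
{"linear":[-0.004, -0.0421, 0.0037],"dr":[0.1, -0.0, -2.1]}
```

>>> {"name": "drive_tool", "arguments": {
  "commands": [
    {"linear": [-0.006,-0.03,0],"dr": [0,0,-1.5],"jaw": 1},
    {"linear": [-0.006,-0.04,0.003],"dr": [0,0,-2],"jaw": 1},
    {"linear": [-0.005,-0.04,0.004],"dr": [0,0,-2],"jaw": 1},
    {"linear": [-0.003,-0.04,0.004],"dr": [0,0,-2],"jaw": 1},
    {"linear": [0,-0.02,0.004],"dr": [0,0,-1],"jaw": 1}
  ]
}}

```text
clock: 41.95
tcp_pos: [0.4639, -0.1046, 0.0706]
orientation: [0.018, -3.136, -0.005]
contact_force: [-0.6, 1.1, -1.4]
grip_width: 0.0131
```

```bash
python3 - <<'E'
from low import *
q=lpath(np.array([.392,-.268,.05]),Rdown(np.pi+.1)); 
E
```

```text
n 5 now [-0.33  0.39  0.51  2.16 -0.31  0.66  1.98] pred [ 0.11  0.35  0.51  2.34 -0.34  0.52  2.57] 0.0 0.0 minmarg 0.102 F [-0.6  1.1 -1.4]
t 41.95 p [ 0.4639 -0.1046  0.0706] yaw -3.1301 zax [-0.006  0.003 -1.   ]
{"linear":[0.0147, -0.0325, 0.0041],"dr":[0.0, -0.1, -1.0]} 
{"linear":[0.0153, -0.0323, 0.0041],"dr":[0.1, -0.0, -1.0]} 
{"linear":[0.0159, -0.032, 0.0041],"dr":[0.0, -0.1, -1.0]} 
{"linear":[0.0164, -0.0317, 0.0041],"dr":[0.0, -0.0, -1.1]} 
{"linear":[0.0171, -0.0313, 0.0041],"dr":[0.1, -0.1, -1.0]}
```

>>> {"name": "drive_tool", "arguments": {
  "commands": [
    {"linear": [0.014,-0.03,0.002],"dr": [0,0,-1],"jaw": 1},
    {"linear": [0.015,-0.032,0.003],"dr": [0,0,-1],"jaw": 1},
    {"linear": [0.016,-0.032,0.003],"dr": [0,0,-1],"jaw": 1},
    {"linear": [0.016,-0.032,0.003],"dr": [0,0,-1],"jaw": 1},
    {"linear": [0.014,-0.028,0.002],"dr": [0,0,-1],"jaw": 1},
    {"linear": [0,0,0],"dr": [0,0,0],"jaw": 1}
  ]
}}

```text
clock: 42.7
tcp_pos: [0.39, -0.2675, 0.0519]
orientation: [0.155, -3.124, -0.007]
contact_force: [-0.1, 0.1, -0.4]
grip_width: 0.0128
```

```bash
python3 - <<'E'
from low import *
q=lpath(np.array([.392,-.27,.0]),Rdown(np.pi+.1),5); 
E
python3 pic.py 28 side 265 200 110 100 7; python3 pic.py 28 top 365 220 60 80 8
```

```text
n 5 now [ 0.07  0.42  0.49  2.17 -0.33  0.63  2.46] pred [ 0.22  0.44  0.39  2.36 -0.43  0.4   2.64] 0.0 0.0 minmarg 0.075 F [-0.1  0.1 -0.4]
t 42.7 p [ 0.39   -0.2675  0.0519] yaw -3.0424 zax [-0.014  0.004 -1.   ]
{"linear":[-0.0005, -0.0006, 0.0104],"dr":[0.1, -0.2, -0.0]} 
{"linear":[-0.0004, -0.0006, 0.0104],"dr":[0.0, -0.1, -0.0]} 
{"linear":[-0.0005, -0.0006, 0.0103],"dr":[0.1, -0.2, -0.0]} 
{"linear":[-0.0004, -0.0005, 0.0104],"dr":[0.0, -0.1, -0.0]} 
{"linear":[-0.0003, -0.0006, 0.0104],"dr":[0.1, -0.2, -0.0]} 
t 42.75 [ 0.3906 -0.2661  0.0519] [-0.014  0.004 -1.   ] [-0.01  0.3  -1.23] 0.0131
t 42.8 [ 0.3913 -0.2651  0.052 ] [-0.014  0.005 -1.   ] [ 0.41  1.46 -0.77] 0.0131
```

View pics/x_side28.png

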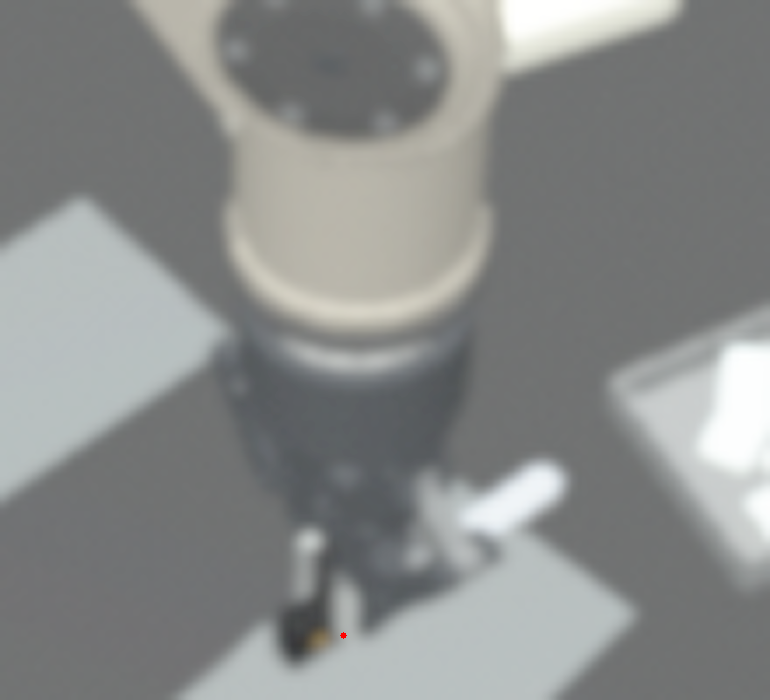

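View pics/x_top28.png

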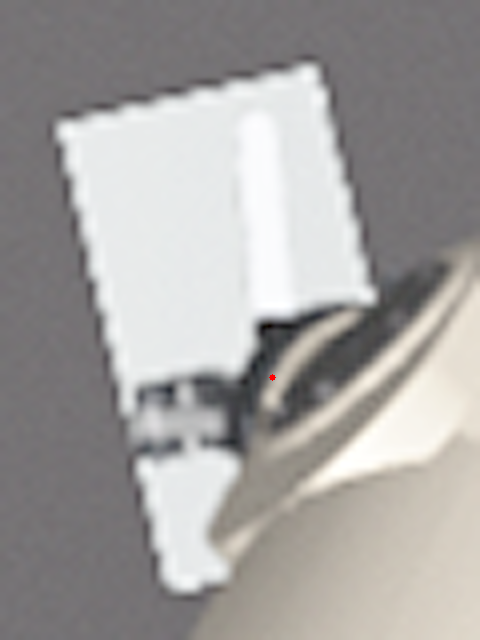

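The blade is held over the mat: its tip is at (258,115) in the top crop, inside the mat's outline. I'll lower it now.

>>> {"name": "drive_tool", "arguments": {
  "commands": [
    {"linear": [0,0.002,0.015],"dr": [0.1,-0.3,0],"jaw": 1},
    {"linear": [0,0.002,0.018],"dr": [0.1,-0.3,0],"jaw": 1},
    {"linear": [0,0,0.014],"dr": [0,-0.2,0],"jaw": 1},
    {"linear": [0,0,0.004],"dr": [0,0,0],"jaw": 1},
    {"linear": [0,0,0],"dr": [0,0,0],"jaw": 1}
  ]
}}

```text
clock: 43.42
tcp_pos: [0.3932, -0.256, -0.0014]
orientation: [-0.173, 3.135, 0.008]
contact_force: [0.7, 0.7, -0.9]
grip_width: 0.0129
```

```bash
python3 - <<'E'
from low import *
q=lpath(np.array([.392,-.268,-.008]),Rdown(np.pi+.1),2); 
E
```

```text
n 2 now [ 0.13  0.51  0.39  2.21 -0.42  0.49  2.53] pred [ 0.23  0.45  0.37  2.37 -0.44  0.38  2.65] 0.0 0.0 minmarg 0.069 F [ 0.7  0.7 -0.9]
t 43.42 p [ 0.3932 -0.256  -0.0014] yaw -3.0315 zax [ 0.001  0.005 -1.   ]
{"linear":[0.0013, -0.0059, 0.0033],"dr":[0.1, 0.0, 0.3]} 
{"linear":[0.0012, -0.0059, 0.0032],"dr":[0.2, 0.1, 0.3]}
```

>>> {"name": "drive_tool", "arguments": {
  "commands": [
    {"linear": [0.001,-0.003,0.003],"dr": [0.1,0,0],"jaw": 1},
    {"linear": [0,0,0.0025],"dr": [0.2,0,0],"jaw": 1},
    {"linear": [0,0,0.001],"dr": [0,0,0],"jaw": 1},
    {"linear": [0,0,0],"dr": [0,0,0],"jaw": 1}
  ]
}}

```text
clock: 43.92
tcp_pos: [0.3935, -0.2599, -0.0073]
orientation: [-0.172, 3.133, -0.003]
contact_force: [0.5, -0.6, -0.7]
grip_width: 0.0127
```

>>> {"name": "drive_tool", "arguments": {
  "commands": [
    {"linear": [0,0,0.0015],"dr": [0,0,0],"jaw": 1},
    {"linear": [0,0,0.001],"dr": [0,0,0],"jaw": 1},
    {"linear": [0,0,0],"dr": [0,0,0],"jaw": 1}
  ]
}}

```text
clock: 44.3
tcp_pos: [0.3936, -0.2599, -0.0098]
orientation: [-0.172, 3.133, -0.003]
contact_force: [0.4, -0.9, -1.5]
grip_width: 0.0127
```

>>> {"name": "drive_tool", "arguments": {
  "commands": [
    {"linear": [0,0,0.001],"dr": [0,0,0],"jaw": 1},
    {"linear": [0,0,0],"dr": [0,0,0],"jaw": 1}
  ]
}}

```text
clock: 44.55
tcp_pos: [0.3937, -0.26, -0.0104]
orientation: [-0.172, 3.133, -0.002]
contact_force: [-0.7, 0.5, -0.1]
grip_width: 0.0128
```

>>> {"name": "drive_tool", "arguments": {
  "commands": [
    {"linear": [0,0,0.001],"dr": [0,0,0],"jaw": 1},
    {"linear": [0,0,0.0005],"dr": [0,0,0],"jaw": 1}
  ]
}}

```text
clock: 44.8
tcp_pos: [0.3938, -0.26, -0.0105]
orientation: [-0.171, 3.132, -0.0]
contact_force: [-1.5, 1.2, 7.2]
grip_width: 0.0128
```

```bash
python3 pic.py 29 side 275 260 70 60 10; python3 pic.py 29 top 365 220 60 80 8
```

```text
t 44.85 [ 0.3938 -0.26   -0.0105] [ 0.005  0.    -1.   ] [-2.81  1.61 11.59] 0.0129
t 44.9 [ 0.3938 -0.26   -0.0105] [ 0.005  0.    -1.   ] [-2.2   1.15 11.29] 0.0128
```

View pics/x_side29.png

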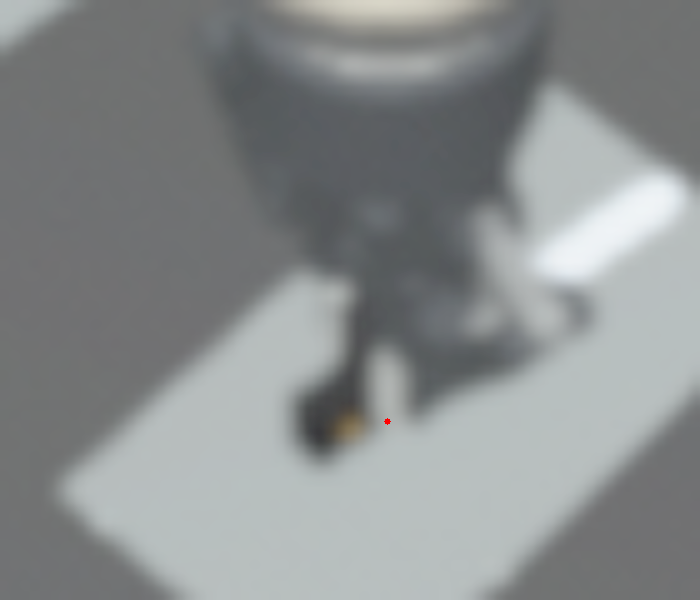

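View pics/x_top29.png

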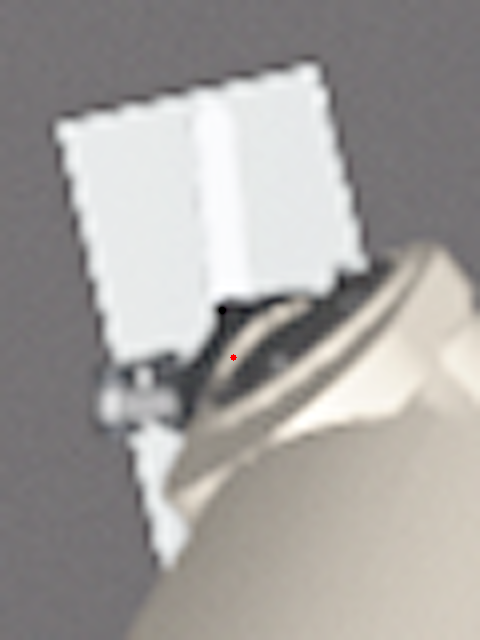

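The blade rests on the mat with about 11 N on it. The tip is at the mat's far edge, near mat x = 0.085–0.09 (limit 0.1). I'll ease off and release.

>>> {"name": "drive_tool", "arguments": {
  "commands": [
    {"linear": [0,0,-0.001],"dr": [0,0,0],"jaw": 1},
    {"linear": [0,0,0],"dr": [0,0,0],"jaw": 0.7},
    {"linear": [0,0,0],"dr": [0,0,0],"jaw": 0.5},
    {"linear": [0,0,0],"dr": [0,0,0],"jaw": 0.5},
    {"linear": [0,0,0],"dr": [0,0,0],"jaw": 0.5}
  ]
}}

```text
clock: 45.52
tcp_pos: [0.394, -0.2601, -0.0096]
orientation: [-0.171, 3.132, -0.001]
contact_force: [-0.4, 0.8, 0.4]
grip_width: 0.0428
```

>>> {"name": "drive_tool", "arguments": {
  "commands": [
    {"linear": [0,0,-0.01],"dr": [0,0,0],"jaw": 0.5},
    {"linear": [0,0,-0.03],"dr": [0,0,0],"jaw": 0.5},
    {"linear": [0,0,-0.05],"dr": [0,0,0],"jaw": 0.5},
    {"linear": [0,0,-0.05],"dr": [0,0,0],"jaw": 0.5},
    {"linear": [0,0,-0.04],"dr": [0,0,0],"jaw": 0.5},
    {"linear": [0,0.02,-0.02],"dr": [0,0,0],"jaw": 0.5},
    {"linear": [0,0,0],"dr": [0,0,0],"jaw": 0.5}
  ]
}}

```text
clock: 46.4
tcp_pos: [0.3901, -0.2405, 0.1996]
orientation: [-0.167, 3.13, 0.001]
contact_force: [-0.6, 0.7, -0.0]
grip_width: 0.0425
```

```bash
python3 pic.py 30 side 275 240 80 75 8; python3 pic.py 30 top 365 220 60 80 8
```

```text
t 46.45 [ 0.3897 -0.2412  0.199 ] [ 0.006  0.    -1.   ] [-0.85 -0.2   0.58] 0.0428
t 46.5 [ 0.3892 -0.2413  0.1981] [ 0.004  0.    -1.   ] [-0.55 -0.1   0.66] 0.0427
```

View pics/side30.png

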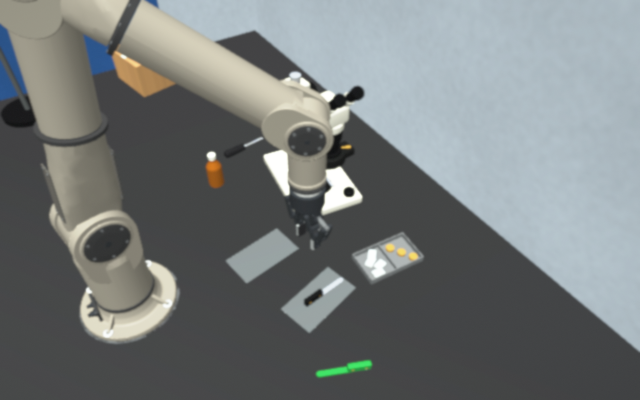

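View pics/x_side30.png

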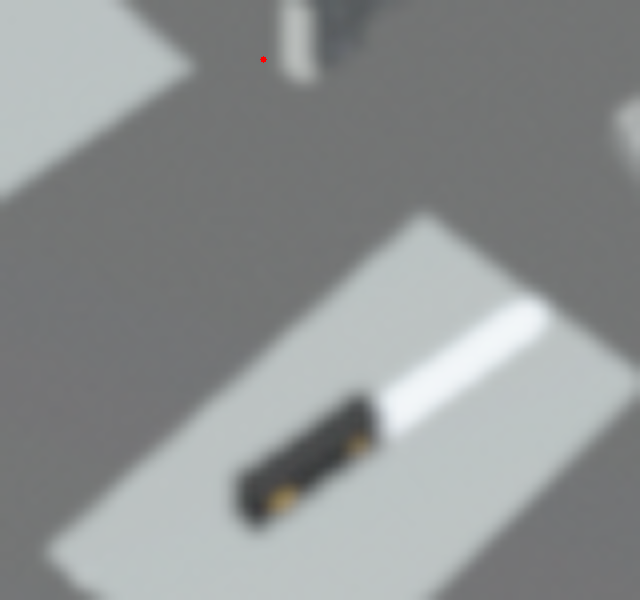

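View pics/top30.png

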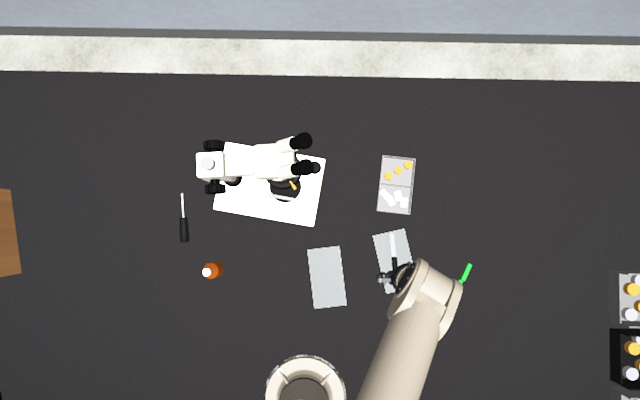

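View pics/x_top30.png

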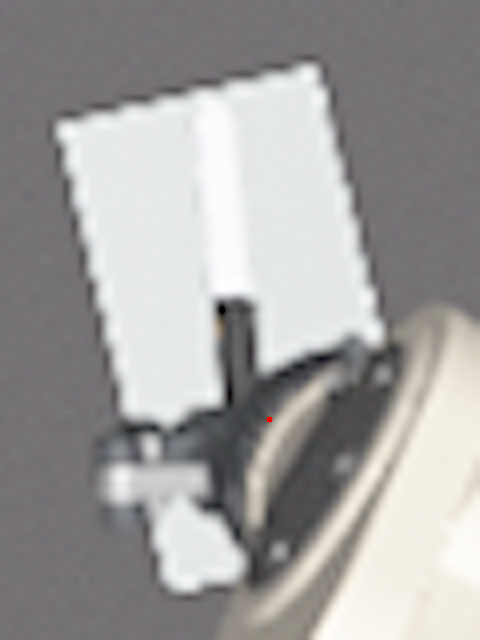

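The feeler lies flat on the right-hand mat: handle (240–380, 390–530) and tip (545,310) in the side crop, just inside the edge. The bottle, screwdriver and cap look unmoved. The arm hides the clip, so I'll swing it aside for a last look.

>>> {"name": "drive_tool", "arguments": {
  "commands": [
    {"linear": [0,-0.04,-0.01],"dr": [0,0,0],"jaw": 0.5},
    {"linear": [0,-0.05,0],"dr": [0,0,0],"jaw": 0.5},
    {"linear": [0,-0.05,0],"dr": [0,0,0],"jaw": 0.5},
    {"linear": [0,-0.04,0],"dr": [0,0,0],"jaw": 0.5},
    {"linear": [0,-0.01,0],"dr": [0,0,0],"jaw": 0.5},
    {"linear": [0,0,0],"dr": [0,0,0],"jaw": 0.5}
  ]
}}

```text
clock: 47.25
tcp_pos: [0.4052, -0.4362, 0.1997]
orientation: [0.165, -3.129, -0.008]
contact_force: [-0.9, 0.2, 0.3]
grip_width: 0.0426
```

```bash
python3 pic.py 31 side 265 130 90 90 6; python3 - <<'E'
import cv2,numpy as np
a=cv2.imread('pics/side0.png')[130:220,265:355];a=cv2.resize(a,None,fx=4.4,fy=4.4,interpolation=2)
b=cv2.imread('pics/side31.png')[130:220,265:355];b=cv2.resize(b,None,fx=4.4,fy=4.4,interpolation=2)
cv2.imwrite('pics/cmp31.png',np.hstack([a,b]))
E
```

```text
t 47.3 [ 0.4053 -0.4355  0.1998] [-0.009  0.005 -1.   ] [0.46 0.19 0.89] 0.0431
```

View pics/cmp31.png

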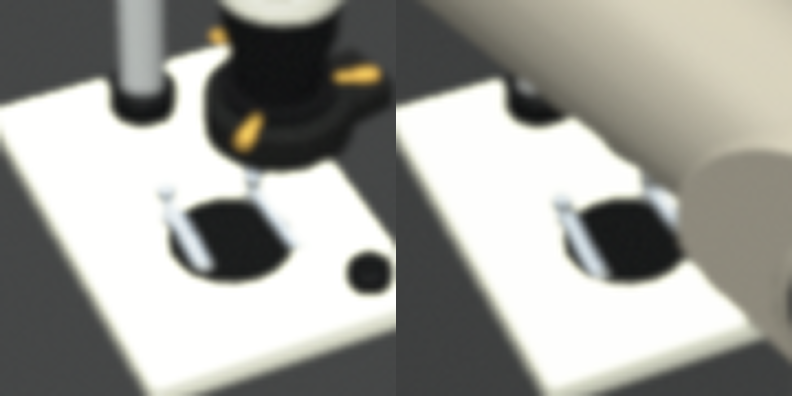

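View pics/side31.png

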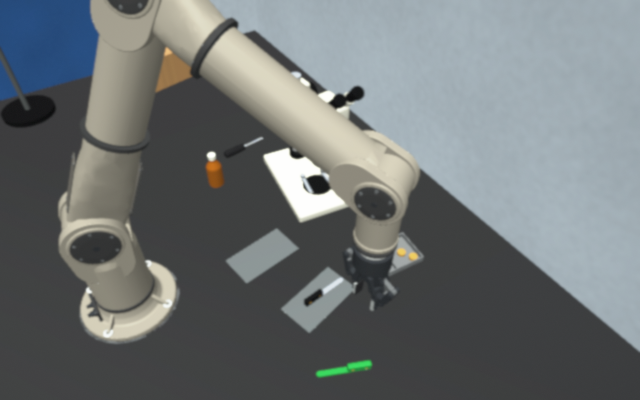

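The clip's head sits about 13 crop px lower than at the start ((165,190) before, (166,203) now) and the leaf is close to the stage. The arm is clear of everything, so I'm handing in.

```bash
python3 -c "
from bench import job;print(job.hand_in())"
```

```text
the job is handed in; nothing more can be done
None
```

I slid the blade under the near clip's bend, let go of it, and pressed the knurled head down until the clip nipped it. I then drew the blade straight back with a light drag of about 1.5–2.6 N, laid it on the right-hand mat and handed in at about 47 s (limit 72 s). No verdict was reported.

**Last checks:**
- **Feeler:** it lies flat and released on the mat. The tip is just inside the mat's far edge, at about 0.085–0.09 m in mat x (limit 0.1).
- **Clip:** it stayed low after the blade came out. I estimate the post at about 12.9 mm down (allowed 10.3–14), from tool height and from the pictures; I could not read the joint itself. The pictures show the head and bend moved by roughly 9–13 mm, which agrees only coarsely.
- **Bystanders:** the bottle and screwdriver look unmoved in the last pictures. The dust cap looked in place one picture earlier; in the final side view the arm hid it.
- **Arm:** it is clear of everything.

**One disagreement:** the reported TCP lay about 21.6 mm beyond the real finger tips. I found this by touching the mat and the stage, and allowed for it in all heights.

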